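Inspect the cast machine feet from below and put the sound ones under cover

TASK

Turn every cast foot on the bench over and look at its underside: lay the sound ones, which have the screw boss in the middle, flat on the floor of the round tin, and those whose boss is missing flat in the red reject tray, all with the underside up so that the fitter can see it. When all are sorted, set the loose cover on the tin so that it sits down on the rim all round, level, knob up. Leave the red ribbon roll and the black iron weight where they are.

Things in the scene. Friction and masses are not known exactly. Their poses are not given: they have to be found in the camera images.
- tin_in (a point): Centre of the inner floor of the round, open metal tin for the sound feet: 214 mm outside, 208 mm inside diameter, 55 mm high over all; the inner floor is 4 mm above the bench, the rim 51 mm above this point. The tin is stuck down and does not move. z is up.
- tin_rim (a point): Centre of the tin's mouth, level with its rim, 55 mm above the bench. Beyond the feet, to the left, a bag sealer is fixed to the bench (near end about 0.75 m ahead and 0.17 m to the left of the robot, 0.12 m high, arm rising to 0.27 m farther off): wrists must not lean into it. To the right of the feet the bench has a narrow gap between its two tops.
- cover_knob (a point): Grip point of the tin's loose cover: on the axis of its round black knob (26 mm across; its top is 12 mm above this point), 35 mm above the cover's underside. The cover (0.3 kg) is a metal disc, flange 226 mm across, its top 21 mm below this point, and beneath it a plug that goes inside the tin's rim. It lies plug down, knob up. z is its axis, up.
- cover_seat (a point): Centre of the underside of the cover's 4 mm thick flange, on its axis, 25 mm below cover_knob. Below it is the plug, 196 mm across and 10 mm deep, with 6 mm of play all round in the tin. When the cover is seated this point is level with tin_rim. z as for cover_knob.
- reject_in (a point): Centre of the inner floor of the shallow red reject tray: inside 194 mm along its x, 110 mm along its y, floor 3 mm above the bench, walls 3 mm thick, 15 mm high above the floor. The tray is stuck down and does not move. z is up.
- foot_1_mid (a point): Centre (half-way up) of cast foot 1: grey aluminium box-shaped casting, 60 mm along its x, 48 along y, 30 along z, 0.12 kg. +z is its closed flat top, with a thin round lighter spot; -z its open underside, a hollow 22 mm deep within 6 mm walls. It comes lying top up (z up); turned over, z points down. It can stand on any face. May be absent (None).
- foot_1_probe (a point): Where a gauge pushed up the middle of the underside of foot 1 meets metal. Sound: the end of the screw boss (18 mm across, 20 tall, brass ring round a dark hole), 13 mm from foot_1_mid towards -z. Boss missing: the bare floor of the hollow (a flat dull round mark), 5 mm from foot_1_mid towards +z. Which feet lack it has to be found out.
- foot_2_mid (a point): Centre (half-way up) of cast foot 2: grey aluminium box-shaped casting, 60 mm along its x, 48 along y, 30 along z, 0.12 kg. +z is its closed flat top, with a thin round lighter spot; -z its open underside, a hollow 22 mm deep within 6 mm walls. It comes lying top up (z up); turned over, z points down. It can stand on any face. May be absent (None).
- foot_2_probe (a point): Where a gauge pushed up the middle of the underside of foot 2 meets metal. Sound: the end of the screw boss (18 mm across, 20 tall, brass ring round a dark hole), 13 mm from foot_2_mid towards -z. Boss missing: the bare floor of the hollow (a flat dull round mark), 5 mm from foot_2_mid towards +z. Which feet lack it has to be found out.
- foot_3_mid (a point): Centre (half-way up) of cast foot 3: grey aluminium box-shaped casting, 60 mm along its x, 48 along y, 30 along z, 0.12 kg. +z is its closed flat top, with a thin round lighter spot; -z its open underside, a hollow 22 mm deep within 6 mm walls. It comes lying top up (z up); turned over, z points down. It can stand on any face. May be absent (None).
- foot_3_probe (a point): Where a gauge pushed up the middle of the underside of foot 3 meets metal. Sound: the end of the screw boss (18 mm across, 20 tall, brass ring round a dark hole), 13 mm from foot_3_mid towards -z. Boss missing: the bare floor of the hollow (a flat dull round mark), 5 mm from foot_3_mid towards +z. Which feet lack it has to be found out.
- foot_4_mid (a point): Centre (half-way up) of cast foot 4: grey aluminium box-shaped casting, 60 mm along its x, 48 along y, 30 along z, 0.12 kg. +z is its closed flat top, with a thin round lighter spot; -z its open underside, a hollow 22 mm deep within 6 mm walls. It comes lying top up (z up); turned over, z points down. It can stand on any face. May be absent (None).
- foot_4_probe (a point): Where a gauge pushed up the middle of the underside of foot 4 meets metal. Sound: the end of the screw boss (18 mm across, 20 tall, brass ring round a dark hole), 13 mm from foot_4_mid towards -z. Boss missing: the bare floor of the hollow (a flat dull round mark), 5 mm from foot_4_mid towards +z. Which feet lack it has to be found out.
- ribbon_roll: Red ribbon roll, 55 mm across, 32 mm tall; origin at the centre of its foot. Leave alone.
- iron_weight: Black cast-iron knob weight, 52 mm across, 50 mm tall; origin at the centre of its foot. Leave alone.
Mind the look-alikes: they are no part of the job. Leave any green look-alike of the part that bears foot_2_mid alone.

How it is judged:
By the outcome, as a careful person would: the job done as asked, in the order asked, and still so for the second after the job is handed in, with the robot touching nothing.
Of foot_1, foot_2, foot_3, foot_4 only 3 to 4 are there at a start; the rules pass over those that are not, and their reading is None.
At some moment in a run one of foot_1, foot_2, foot_3, foot_4, cover may be knocked a few centimetres aside while the robot is not near it.
Once in a run the grip may slacken for a moment while it holds something.
It also fails if it takes over 210 s, if anything falls off the work surface, if the arm or the gripper's body presses on something with over 40 N, if the wrist force passes 120 N, or if a joint passes its speed limit or range.

ROBOT

A 6-joint arm with a two-finger parallel gripper is mounted at the origin on the work surface; the furniture and walls round the work are solid. World frame = base frame: x ahead of the robot, y to its left, z up, the work surface at z = 0. Lengths are in m, angles in rad, forces in N, time in s.
With the tool pointing down it reaches from about 0.375 to 0.9 m from the base axis. Payload 3.1 kg.
Tool frame: the origin (TCP) lies midway between the tips of the shut fingers; the grasp point (between the pads) lies robot.tcp_to_grasp behind it (robot.tcp_to_grasp is the distance from the TCP to the grasp point, in m); z points along the fingers, y is the direction in which the jaws open and shut (so a half turn about z gives the same grasp; the last joint's range is limited). The gripper opens to 87 mm and grips with 3 to 60 N. Pads are 19 mm wide; open, the fingers measure 117 mm over their backs; the gripper's body (75 mm by 190 mm) begins 51 mm behind the grasp point.
Start: joints at [1.113, 0.527, 1.433, -0, 1.181, -0.178], TCP at [0.173, 0.601, 0.223] pointing down, gripper open.
Joint ranges: [-3.08, 3.08], [-0.75, 2.2], [0.22, 2.44], [-1.43, 4.57], [0, 2.65], [-2.85, 2.85]. Speed limits (rad/s): [2.79, 2.79, 3.14, 3.14, 3.14, 3.14].

INTERFACE

Orientations are given as a unit quaternion [x, y, z, w].
In Python, from rig import robot, cams, nets gives the robot as it stands. The module is installed in compiled form; this text tells all that it offers.
- The arm moves only by the tool play_rows, never from a script. Its argument "commands" is a list of rows, each an object of numbers: "x", "y", "z": the shift along the tool's x, y, z in mm; "spin": the turn about the tool's z in rad. In form: [{"x": .., "y": .., "z": .., "spin": ..}, ...]. A call has 1 to 8 rows; each row shifts and turns the pose as measured when the row begins, along the tool's axes as they then stand; what a row does not reach is not made up. A row lasts 1/10 s, in which the tool goes at most 50 mm and 8.59 degrees, less where a joint would pass 70% of its speed; a pose out of reach is approached as far as the arm can. A call is refused whole if a number of a shift passes 50 or a number of a turn 0.15, either way. A call with a gripper value outside its range is refused whole. "grip" is the opening, from 0 (shut) to 1 (fully open), set as the call begins (left out, the last holds). The fingers move at their own pace and stop on an object; "newtons" is the grip in N (left out, the last holds). Time passes only in rows, so rows that do not move let the fingers close. It gives the time, the measured TCP pose, the force and the opening at its end, in the units of the state.
- robot.get_obs(): the state, without advancing time (a new reading comes with each control period).
- cams.camera(name): name is "side" or "top"; returns a dict with "img" (400x640x3 uint8, red, green, blue), "fx", "fy", "cx", "cy" (pixels), "k1" (the pictures are not rectified: a ray, as slopes to the right and down, at radius r is drawn at 1 + k1 r^2 times it, then the intrinsics apply), "world_to_cam" (4x4, takes a point from world to camera coordinates). Camera axes: x right, y up, looking along -z (the intrinsics and any distortion apply to the point x, -y, -z); pixel columns grow to the right and rows downward; lengths in m; the calibration is good to about 2 mm. A picture is of the moment at which its call begins. There is no depth.
- robot.hand_in(): hands the job in, once; it reports no verdict.
Trained networks look in a picture, given as the dict that the camera call returned (one of the last four; its "shot" number tells which), for a name from the list of things; names that differ only in an ending like _2 or _b are one class to them, and where a whole thing is asked for, a point or a joint stands for the part that bears it (a point fixed in the world has none). Each returns a list of dicts, best first, with "conf" (0 to 1); they miss things now and then, are a little off and sometimes report something else, mostly with a low value. They report only what shows in the picture. A call takes as long as a camera call. They do not tell look-alikes from the thing itself.
- nets.outline_of(picture, name): "region" (400x640 bool, what is visible of it) and "pixel" ([column, row] in pixels, amid what is visible of it).
The state is a dict: "time": time; "q": joint angles; "joint_velocities": joint speeds; "joint_torque": joint torques, N m; "position": TCP position; "tool_rot": TCP orientation; "ft_force": force on the tool from outside, world axes, zero at the start; "moment": the same for the moment, N m; "grip_width": finger opening in m.
Only numpy, scipy, OpenCV 4.12 (cv2) and the standard library are available. Lean on these libraries where they do the work, as an engineer would, in place of code of your own. Each camera call takes 0.05 s, during which the arm holds its last target.

## Working session

There is one attempt and no reset: what is moved stays moved. The work goes in short steps, Python scripts to look and compute and a tool call to move; the robot and the scene stay as the last step left them, time stands still between calls to the robot, and variables do not carry over. Pictures are saved under pics/ and viewed, and the job is handed in when it is done.

Besides the shell and the picture viewer there is one more tool, called after "Emit:" as name([rows], argument=value, ...), one row to a line, values as JSON. play_rows: Moves the arm, as the interface text tells. Its arguments: {"type":"object","properties":{"commands":{"type":"array"},"grip":{"type":"number"},"newtons":{"type":"number"}},"required":["commands"]}

```bash
mkdir -p pics; cat > h.py <<'E'
import numpy as np, cv2
from rig import robot, cams, nets
def shot(name,fn=None):
    p=cams.camera(name)
    if fn: cv2.imwrite('pics/'+fn+'.png',p['img'][:,:,::-1])
    return p
def ray(p,px):
    K=np.array([[p['fx'],0,p['cx']],[0,p['fy'],p['cy']],[0,0,1]],float)
    x=(px[0]-p['cx'])/p['fx'];y=(px[1]-p['cy'])/p['fy'];u,v=x,y
    for _ in range(20):
        s=1+p['k1']*(u*u+v*v);u,v=x/s,y/s
    T=np.linalg.inv(np.array(p['world_to_cam']))
    d=T[:3,:3]@np.array([u,-v,-1.]);return T[:3,3],d
def atz(p,px,z):
    o,d=ray(p,px);return o+d*(z-o[2])/d[2]
def proj(p,X):
    c=np.array(p['world_to_cam'])@np.append(X,1);u=c[0]/-c[2];v=-c[1]/-c[2];s=1+p['k1']*(u*u+v*v)
    return np.array([p['cx']+p['fx']*u*s,p['cy']+p['fy']*v*s])
E
python3 - <<'E'
from h import *
np.set_printoptions(precision=4,suppress=True)
for n in ('side','top'):
    p=shot(n,n+'0');T=np.linalg.inv(p['world_to_cam']);print(n,T[:3,3],T[:3,:3].tolist(),p['fx'],p['k1'])
    for k in ('tin_in','cover_knob','reject_in','foot_1_mid','ribbon_roll','iron_weight'):
        for d in nets.outline_of(p,k):print(n,k,d['conf'],d['pixel'],d['region'].sum())
print(robot.get_obs(),robot.tcp_to_grasp)
E
```

```text
side [1.1445 0.8621 0.9281] [[-0.8162088658985028, -0.3844664486478708, 0.4312639993006303], [0.5774414756677395, -0.5181831460102911, 0.6309101119569575], [-0.019090034241541407, 0.7639841471228127, 0.6449525513847401]] 454.7870040394415 -0.040028855129274454
side tin_in 0.69 [402.4, 271.6] 5404
side cover_knob 0.79 [313.6, 143.1] 1623
side cover_knob 0.45 [245.1, 226.3] 360
side reject_in 0.77 [272.5, 185.1] 1668
side foot_1_mid 0.39 [350.6, 217.6] 372
side ribbon_roll 0.52 [244.5, 227.3] 335
side iron_weight 0.75 [229.2, 202.9] 227
top [0.4129 0.0262 1.3915] [[0.02439728736868023, 0.9928051857793754, -0.11722898727972479], [-0.9997010123128025, 0.024037683929228785, -0.004480595058274104], [-0.0016304446656583652, 0.11730325162116491, 0.9930948035355404]] 465.6970289293402 -0.00477592128744759
top tin_in 0.66 [217.1, 206.8] 4644
top tin_in 0.43 [394.3, 188.1] 2644
top cover_knob 0.76 [442.7, 275.2] 4716
top reject_in 0.95 [395.3, 188.3] 2580
top reject_in 0.59 [360.0, 172.1] 314
top ribbon_roll 0.75 [352.4, 133.2] 276
top iron_weight 0.81 [397.2, 137.9] 235
{'time': 0.7, 'q': array([ 1.1125,  0.5275,  1.4327,  0.    ,  1.1814, -0.1785]), 'joint_velocities': array([ 0.0009, -0.001 ,  0.0006,  0.    ,  0.0012, -0.0008]), 'joint_torque': array([ -0.0013, -43.986 , -17.695 ,   0.0633,   0.0505,  -0.    ]), 'position': array([0.1725, 0.6007, 0.2226]), 'tool_rot': array([0.1394, 0.9902, 0.    , 0.    ]), 'ft_force': array([-0.618 ,  0.1169,  0.4954]), 'moment': array([0.0136, 0.0318, 0.0125]), 'grip_width': 0.08695468871385148} 0.0187
```

View pics/top0.png

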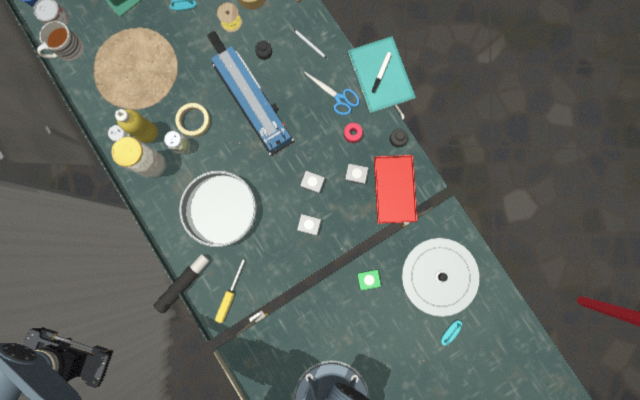

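View pics/side0.png

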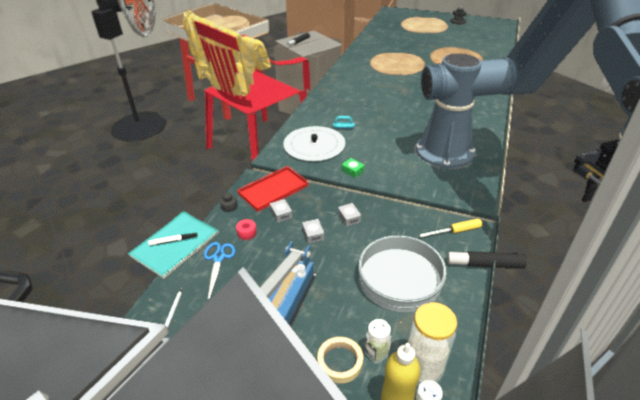

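Top view: three grey feet at (313,182), (357,173), (309,225); green look-alike (370,280); tin (218,208), cover (441,277), tray (396,189). Side view confirms three feet. Now I'll measure.

```bash
cat > loc.py <<'E'
from h import *
import scipy.optimize as so
np.set_printoptions(precision=4,suppress=True)
def footmask(p,c,r=20,v=115,sat=40):
    hsv=cv2.cvtColor(p['img'],cv2.COLOR_RGB2HSV);m=((hsv[:,:,2]>v)&(hsv[:,:,1]<sat)).astype(np.uint8)
    n,l,s,ce=cv2.connectedComponentsWithStats(m)
    best=None
    for i in range(1,n):
        if s[i,4]>60 and s[i,4]<900:
            d=np.hypot(*(ce[i]-c))
            if d<r and (best is None or d<best[0]):best=(d,i)
    return None if best is None else (l==best[1])
def sil(p,x,y,yaw,dims=(.06,.048,.03),z0=0.0):
    pts=[]
    for i in (-.5,.5):
        for j in (-.5,.5):
            for k in (0,1):
                a=np.array([i*dims[0],j*dims[1]]);R=np.array([[np.cos(yaw),-np.sin(yaw)],[np.sin(yaw),np.cos(yaw)]])
                w=R@a+[x,y];pts.append(proj(p,[w[0],w[1],z0+k*dims[2]]))
    return cv2.convexHull(np.array(pts,np.float32))
def fit(p,m,dims=(.06,.048,.03),z0=0.0,S=8):
    ys,xs=np.nonzero(m);c=[xs.mean(),ys.mean()];g=atz(p,c,z0+dims[2]/2)
    x0,y0=int(c[0])-25,int(c[1])-25
    M=cv2.GaussianBlur(cv2.resize(m[y0:y0+50,x0:x0+50].astype(np.float32),None,fx=S,fy=S,interpolation=cv2.INTER_LINEAR),(0,0),3)>.5
    def cost(t):
        h=sil(p,g[0]+t[0]/1000,g[1]+t[1]/1000,t[2]/10,dims,z0)[:,0]
        im=np.zeros(M.shape,np.uint8);q=((h-[x0,y0]+.5)*S-.5)
        cv2.fillPoly(im,[np.round(q*16).astype(np.int32)],1,shift=4)
        return float((im.astype(bool)^M).sum())/(S*S)
    best=None
    for a in np.arange(0,np.pi,np.pi/12):
        r=so.minimize(cost,[0,0,a*10],method='Nelder-Mead',options=dict(initial_simplex=[[0,0,a*10],[4,0,a*10],[0,4,a*10],[0,0,a*10+2]],xatol=.05,fatol=.05))
        if best is None or r.fun<best.fun:best=r
    t=best.x;return g[0]+t[0]/1000,g[1]+t[1]/1000,(t[2]/10)%np.pi,best.fun,m.sum()
def foottop(p,c,**k):
    m=footmask(p,c);return None if m is None else np.array(fit(p,m,**k))
E
python3 - <<'E'
from loc import *
p=shot('top');q=shot('side')
F=[(313,182),(357,173),(309,225)]
for c in F:
    print('top',foottop(p,c))
for c in [(281,210),(313,230),(349,213)]:
    print('side',foottop(q,c))
for px,z in (((219,208),.004),((441,277),.03),((396,189),.01),((353,132),.03),((398,138),.04),((370,280),.03)):print(atz(p,px,z))
for pp,n in ((p,'tin_in'),(p,'cover_knob'),(q,'tin_in'),(q,'cover_knob')):
    r=nets.outline_of(pp,n)[0]['region'].astype(np.uint8);cs=max(cv2.findContours(r,0,1)[0],key=len);print(n,cv2.fitEllipse(cs))
r=nets.outline_of(p,'reject_in')[0]['region'].astype(np.uint8);cs=max(cv2.findContours(r,0,1)[0],key=len);b=cv2.boxPoints(cv2.minAreaRect(cs));print([atz(p,x,.018) for x in b])
big=cv2.resize(p['img'][150:300,290:490],None,fx=4,fy=4,interpolation=cv2.INTER_CUBIC);cv2.imwrite('pics/z1.png',big[:,:,::-1])
E
```

```text
top [  0.631    0.0718   1.2404  63.6719 425.    ]
top [  0.6589  -0.0604   1.3885  25.2344 374.    ]
top [  0.5022   0.0781   1.3949 133.5625 491.    ]
side [  0.6522  -0.0593   1.3601  49.5625 328.    ]
side [  0.6237   0.0693   1.2348  68.3906 403.    ]
side [  0.4954   0.0755   1.3291  71.7188 363.    ]
[0.5445 0.348  0.004 ]
[ 0.3575 -0.3092  0.03  ]
[ 0.6139 -0.1806  0.01  ]
[ 0.7803 -0.0478  0.03  ]
[ 0.7626 -0.1811  0.04  ]
[ 0.344  -0.1044  0.03  ]
tin_in ((217.18658447265625, 207.8775177001953), (74.46849822998047, 75.1240463256836), 70.12628173828125)
cover_knob ((440.41387939453125, 276.3585205078125), (75.67048645019531, 78.16210174560547), 147.69052124023438)
tin_in ((401.02703857421875, 273.0898742675781), (74.94190216064453, 87.50102996826172), 103.04086303710938)
cover_knob ((313.3896789550781, 143.12286376953125), (33.963401794433594, 60.0706672668457), 86.6667709350586)
[array([ 0.7107, -0.1105,  0.018 ]), array([ 0.7203, -0.2293,  0.018 ]), array([ 0.519 , -0.2407,  0.018 ]), array([ 0.5097, -0.1239,  0.018 ])]
```

View pics/z1.png

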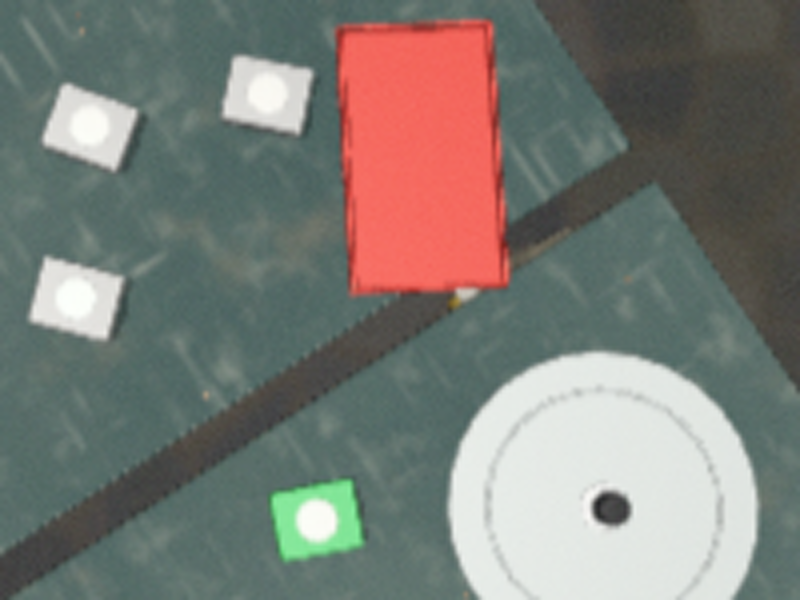

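```bash
sed -i 's/v=115,sat=40/v=165,sat=30/' loc.py
python3 - <<'E'
from loc import *
p=shot('top');q=shot('side')
F=[(313,182),(357,173),(309,225)]
for v in (150,175):
  for c in F:
    m=footmask(p,c,v=v);print('top',v,np.array(fit(p,m)),'spot')
  for c in [(313,230),(281,210),(349,213)]:
    m=footmask(q,c,v=v-35);print('side',None if m is None else np.array(fit(q,m)))
E
```

```text
top 150 [  0.63     0.0712   1.2762  29.3281 333.    ] spot
top 150 [  0.6584  -0.0601   1.4062  34.1562 329.    ] spot
top 150 [  0.5013   0.0778   1.3288  14.9375 347.    ] spot
side [  0.6251   0.0699   1.2436  61.0469 374.    ]
side [  0.6528  -0.0598   1.327   59.0781 310.    ]
side [  0.4966   0.0768   1.3168  69.0781 341.    ]
top 175 [  0.6308   0.0711   1.2775  50.9062 311.    ] spot
top 175 [  0.6594  -0.0605   1.3669  52.1562 308.    ] spot
top 175 [  0.501    0.0775   1.3227  25.4062 327.    ] spot
side [  0.617    0.0538   1.2512  96.3125 301.    ]
side [  0.6465  -0.0781   1.2945 110.3594 242.    ]
side [  0.4871   0.0604   1.2135 110.2656 268.    ]
```

```bash
cat > pl.py <<'E'
# usage: pl.py x y z yawdeg(tool y, mod 180) [step mm]
import sys
from h import *
import json
def plan(T,step=40,obs=None):
    o=obs or robot.get_obs();q=o['tool_rot'];from scipy.spatial.transform import Rotation as R
    r=R.from_quat(q).as_matrix();a=np.arctan2(r[1,1],r[0,1]);P=np.array(o['position'])
    print('t',round(o['time'],2),'P',P.round(4),'yaw',round(np.degrees(a),1),'tilt',round(np.degrees(np.arccos(-r[2,2])),2),'q6',round(o['q'][5],2),'F',o['ft_force'].round(1),'w',round(o['grip_width']*1000,1))
    if T is None:return
    d=np.radians(T[3])-a if T[3] is not None else 0
    d=(d+np.pi/2)%np.pi-np.pi/2
    D=np.array(T[:3])-P
    n=int(max(np.ceil(np.linalg.norm(D)*1000/step),np.ceil(abs(d)/.14),1))
    out=[]
    for i in range(n):
        ty=np.array([np.cos(a),np.sin(a),0]);tz=np.array([0,0,-1.]);tx=np.cross(ty,tz)
        s=D/n*1000
        e=dict(x=round(s@tx,1),y=round(s@ty,1),z=round(s@tz,1),spin=round(-d/n,3));a+=d/n
        out.append({k:float(v) for k,v in e.items()})
    print(n,json.dumps(out))
if __name__=='__main__':
    v=[None if s=='n' else float(s) for s in sys.argv[1:]]
    if not v: plan(None)
    else: plan(v[:4],*(v[4:5]))
E
python3 - <<'E'
from h import *
u=np.array([np.cos(1.325),np.sin(1.325)]);print(np.array([.5,.077])+.02*u, np.degrees(1.325)-90)
E
python3 pl.py 0.505 0.096 0.08 -14
```

```text
[0.50486658 0.09639888] -14.08309214516592
t 1.15 P [0.1726 0.6007 0.2226] yaw 74.0 tilt 0.0 q6 -0.18 F [-0.5  0.2 -0.4] w 87.4
16 [{"x": -28.7, "y": -24.6, "z": 8.9, "spin": 0.096}, {"x": -30.9, "y": -21.7, "z": 8.9, "spin": 0.096}, {"x": -32.8, "y": -18.7, "z": 8.9, "spin": 0.096}, {"x": -34.5, "y": -15.4, "z": 8.9, "spin": 0.096}, {"x": -35.8, "y": -12.0, "z": 8.9, "spin": 0.096}, {"x": -36.8, "y": -8.6, "z": 8.9, "spin": 0.096}, {"x": -37.4, "y": -5.0, "z": 8.9, "spin": 0.096}, {"x": -37.7, "y": -1.4, "z": 8.9, "spin": 0.096}, {"x": -37.7, "y": 2.2, "z": 8.9, "spin": 0.096}, {"x": -37.3, "y": 5.8, "z": 8.9, "spin": 0.096}, {"x": -36.6, "y": 9.4, "z": 8.9, "spin": 0.096}, {"x": -35.5, "y": 12.8, "z": 8.9, "spin": 0.096}, {"x": -34.1, "y": 16.2, "z": 8.9, "spin": 0.096}, {"x": -32.4, "y": 19.4, "z": 8.9, "spin": 0.096}, {"x": -30.4, "y": 22.4, "z": 8.9, "spin": 0.096}, {"x": -28.1, "y": 25.2, "z": 8.9, "spin": 0.096}]
```

Emit:
play_rows([
  {"x": -29,"y": -25,"z": 4,"spin": 0.096},
  {"x": -31,"y": -22,"z": 4,"spin": 0.096},
  {"x": -33,"y": -19,"z": 4,"spin": 0.096},
  {"x": -34,"y": -15,"z": 4,"spin": 0.096},
  {"x": -36,"y": -12,"z": 4,"spin": 0.096},
  {"x": -37,"y": -9,"z": 8,"spin": 0.096},
  {"x": -37,"y": -5,"z": 8,"spin": 0.096},
  {"x": -38,"y": -1,"z": 8,"spin": 0.096},
], grip=0.9, newtons=5)

```text
time: 1.95
position: [0.3412, 0.3442, 0.1787]
tool_rot: [0.509, 0.861, 0.006, 0.001]
ft_force: [1.0, 1.1, 0.2]
grip_width: 0.0783
```

```bash
python3 pl.py 0.505 0.096 0.08 -14
```

```text
t 1.95 P [0.3412 0.3442 0.1787] yaw 28.8 tilt 0.71 q6 0.05 F [1.  1.1 0.2] w 78.3
8 [{"x": -37.1, "y": 3.0, "z": 12.3, "spin": 0.093}, {"x": -36.6, "y": 6.4, "z": 12.3, "spin": 0.093}, {"x": -35.9, "y": 9.8, "z": 12.3, "spin": 0.093}, {"x": -34.8, "y": 13.1, "z": 12.3, "spin": 0.093}, {"x": -33.4, "y": 16.3, "z": 12.3, "spin": 0.093}, {"x": -31.7, "y": 19.4, "z": 12.3, "spin": 0.093}, {"x": -29.8, "y": 22.2, "z": 12.3, "spin": 0.093}, {"x": -27.6, "y": 24.9, "z": 12.3, "spin": 0.093}]
```

Emit:
play_rows([
  {"x": -37,"y": 3,"z": 12.3,"spin": 0.093},
  {"x": -36.6,"y": 6.4,"z": 12.3,"spin": 0.093},
  {"x": -36,"y": 10,"z": 12.3,"spin": 0.093},
  {"x": -35,"y": 13,"z": 12.3,"spin": 0.093},
  {"x": -33.4,"y": 16.3,"z": 12.3,"spin": 0.093},
  {"x": -31.7,"y": 19.4,"z": 12.3,"spin": 0.093},
  {"x": -30,"y": 22,"z": 12.3,"spin": 0.093},
  {"x": -27.6,"y": 25,"z": 12.3,"spin": 0.093},
])

```text
time: 2.75
position: [0.5125, 0.0844, 0.0783]
tool_rot: [0.797, 0.604, 0.011, 0.0]
ft_force: [0.9, -0.1, -0.2]
grip_width: 0.0782
```

```bash
python3 pl.py 0.505 0.096 0.003 -14 20
```

```text
t 2.75 P [0.5125 0.0844 0.0783] yaw -15.7 tilt 1.24 q6 0.2 F [ 0.9 -0.1 -0.2] w 78.2
4 [{"x": 2.3, "y": -2.6, "z": 18.8, "spin": -0.007}, {"x": 2.3, "y": -2.6, "z": 18.8, "spin": -0.007}, {"x": 2.3, "y": -2.6, "z": 18.8, "spin": -0.007}, {"x": 2.3, "y": -2.5, "z": 18.8, "spin": -0.007}]
```

Emit:
play_rows([
  {"x": 4,"y": -5,"z": 10,"spin": -0.015},
  {"x": 3,"y": -5,"z": 16,"spin": -0.015},
  {"x": 2,"y": 0,"z": 16,"spin": 0},
  {"x": 0,"y": 0,"z": 0,"spin": 0},
])

```text
time: 3.15
position: [0.5111, 0.0916, 0.034]
tool_rot: [0.79, 0.613, 0.013, 0.002]
ft_force: [-0.4, -1.0, -0.2]
grip_width: 0.0783
```

```bash
python3 pl.py 0.505 0.096 0.003 -14 20;  python3 - <<'E'
from loc import *
p=shot('top','t1');q=shot('side','s1')
E
```

```text
t 3.15 P [0.5111 0.0916 0.034 ] yaw -14.4 tilt 1.46 q6 0.19 F [-0.4 -1.  -0.2] w 78.3
2 [{"x": 1.4, "y": -3.5, "z": 15.5, "spin": -0.004}, {"x": 1.4, "y": -3.5, "z": 15.5, "spin": -0.004}]
```

View pics/s1.png

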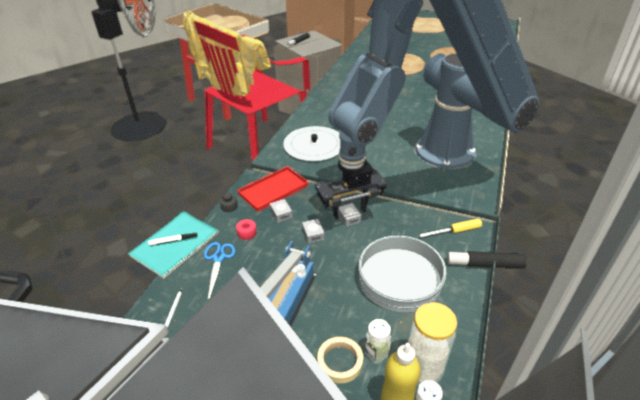

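Emit:
play_rows([
  {"x": 2,"y": -4,"z": 12,"spin": 0},
  {"x": 1,"y": -4,"z": 12,"spin": 0},
  {"x": 1,"y": 0,"z": 6,"spin": 0},
  {"x": 0,"y": 0,"z": 0,"spin": 0},
])

```text
time: 3.65
position: [0.5087, 0.0994, 0.0086]
tool_rot: [0.789, 0.614, 0.017, 0.005]
ft_force: [0.1, 0.1, 0.1]
grip_width: 0.0784
```

```bash
python3 pl.py 0.505 0.096 0.003 -14 20
```

```text
t 3.65 P [0.5087 0.0994 0.0086] yaw -14.2 tilt 2.01 q6 0.19 F [0.1 0.1 0.1] w 78.4
1 [{"x": -4.2, "y": -2.7, "z": 5.6, "spin": -0.004}]
```

Emit:
play_rows([
  {"x": -2,"y": -2,"z": 5,"spin": 0},
  {"x": 0,"y": -1,"z": 1,"spin": 0},
])

```text
time: 3.85
position: [0.5066, 0.0983, 0.0035]
tool_rot: [0.789, 0.614, 0.018, 0.006]
ft_force: [-0.6, 0.1, 0.2]
grip_width: 0.0786
```

Emit:
play_rows([
  {"x": 0,"y": 0,"z": 0,"spin": 0},
  {"x": 0,"y": 0,"z": 0,"spin": 0},
  {"x": 0,"y": 0,"z": 0,"spin": 0},
  {"x": 0,"y": 0,"z": 0,"spin": 0},
  {"x": 0,"y": 0,"z": 0,"spin": 0},
], grip=0, newtons=5)

```text
time: 4.35
position: [0.5071, 0.0981, 0.0043]
tool_rot: [0.789, 0.614, 0.018, 0.007]
ft_force: [-0.5, -0.3, -0.7]
grip_width: 0.0489
```

```bash
python3 pl.py 0.505 0.096 0.003 -14 20
```

```text
t 4.35 P [0.5071 0.0981 0.0043] yaw -14.2 tilt 2.24 q6 0.19 F [-0.5 -0.3 -0.7] w 48.9
1 [{"x": -2.5, "y": -1.5, "z": 1.3, "spin": -0.004}]
```

Emit:
play_rows([
  {"x": -2,"y": 0,"z": -7,"spin": 0},
  {"x": -5,"y": 0,"z": -8,"spin": 0},
  {"x": -6,"y": 0,"z": -7,"spin": 0},
  {"x": -8,"y": 0,"z": -7,"spin": 0},
  {"x": -9,"y": 0,"z": -5,"spin": 0},
  {"x": 0,"y": 0,"z": 0,"spin": 0},
])

```text
time: 4.95
position: [0.4977, 0.0657, 0.041]
tool_rot: [0.789, 0.614, 0.018, 0.007]
ft_force: [-0.5, 0.1, -0.3]
grip_width: 0.0482
```

```bash
cat > look.py <<'E'
import sys
from h import *
# look.py tag name cx cy w h : crop scaled x4
t,n=sys.argv[1:3];cx,cy,w,h=map(int,sys.argv[3:7])
p=shot(n);x0,y0=max(cx-w//2,0),max(cy-h//2,0)
f=min(800//w,600//h)
cv2.imwrite(f'pics/{t}.png',cv2.resize(p['img'][y0:y0+h,x0:x0+w],None,fx=f,fy=f,interpolation=cv2.INTER_CUBIC)[:,:,::-1])
E
python3 pl.py; python3 look.py s2 side 345 200 100 75
```

```text
t 4.95 P [0.4977 0.0657 0.041 ] yaw -14.2 tilt 2.26 q6 0.12 F [-0.5  0.1 -0.3] w 48.2
```

View pics/s2.png

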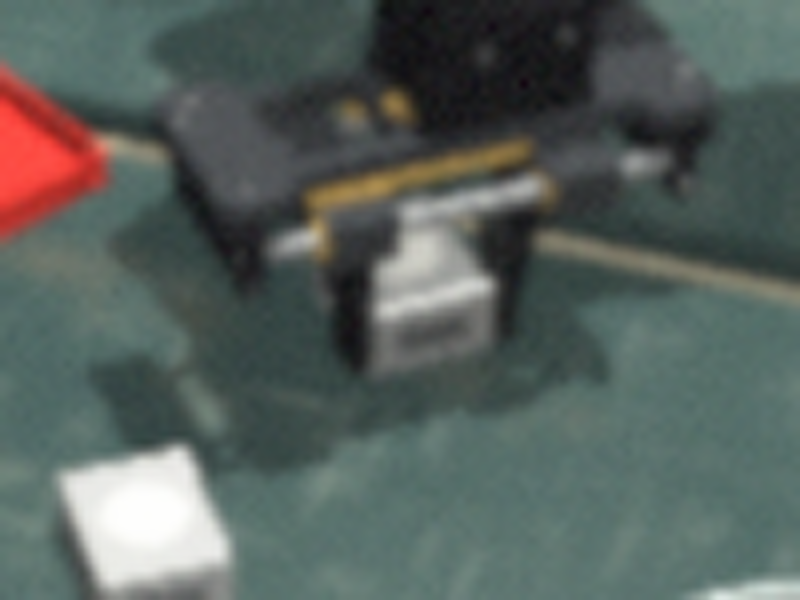

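The foot hangs between the fingers, still level. Loosening to 3 N to let it swing.

Emit:
play_rows([
  {"x": 0,"y": 0,"z": 0,"spin": 0},
  {"x": 0,"y": 0,"z": -5,"spin": 0},
  {"x": 0,"y": 0,"z": -5,"spin": 0},
  {"x": 0,"y": 0,"z": 0,"spin": 0},
], newtons=3)

```text
time: 5.4
position: [0.497, 0.0661, 0.051]
tool_rot: [0.789, 0.614, 0.018, 0.007]
ft_force: [-0.5, -0.3, -1.0]
grip_width: 0.048
```

```bash
python3 pl.py; python3 look.py s3 side 345 200 100 75
```

```text
t 5.4 P [0.497  0.0661 0.051 ] yaw -14.2 tilt 2.2 q6 0.12 F [-0.5 -0.3 -1. ] w 48.0
```

View pics/s3.png

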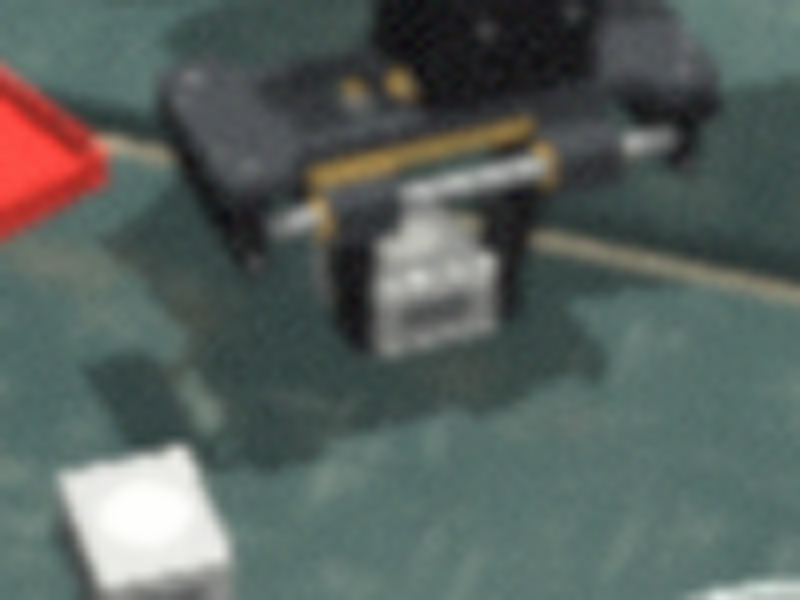

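Emit:
play_rows([
  {"x": 0,"y": 0,"z": 15,"spin": 0},
  {"x": 0,"y": 0,"z": 15,"spin": 0},
  {"x": 0,"y": 0,"z": 12,"spin": 0},
  {"x": 0,"y": 0,"z": 5,"spin": 0},
])

```text
time: 5.85
position: [0.5011, 0.0672, 0.0036]
tool_rot: [0.788, 0.615, 0.02, 0.008]
ft_force: [-0.2, -0.7, 4.3]
grip_width: 0.0487
```

```bash
python3 pl.py
```

```text
t 5.85 P [0.5011 0.0672 0.0036] yaw -14.1 tilt 2.5 q6 0.12 F [-0.2 -0.7  4.3] w 48.7
```

Emit:
play_rows([
  {"x": 0,"y": 0,"z": 0,"spin": 0},
  {"x": 0,"y": 0,"z": 0,"spin": 0},
  {"x": 8,"y": 0,"z": -1,"spin": 0},
  {"x": 6,"y": 0,"z": 0,"spin": 0},
  {"x": 0,"y": 0,"z": 0,"spin": 0},
], grip=0.72)

```text
time: 6.35
position: [0.5048, 0.082, 0.0054]
tool_rot: [0.788, 0.615, 0.02, 0.008]
ft_force: [0.3, -0.1, 0.3]
grip_width: 0.0621
```

Emit:
play_rows([
  {"x": 0,"y": 0,"z": 0,"spin": 0},
  {"x": 0,"y": 0,"z": 0,"spin": 0},
  {"x": 0,"y": 0,"z": 0,"spin": 0},
  {"x": 0,"y": 0,"z": 0,"spin": 0},
], grip=0, newtons=3)

```text
time: 6.75
position: [0.505, 0.0825, 0.006]
tool_rot: [0.788, 0.615, 0.02, 0.009]
ft_force: [0.6, 0.5, -0.9]
grip_width: 0.0483
```

```bash
python3 pl.py
```

```text
t 6.75 P [0.505  0.0825 0.006 ] yaw -14.1 tilt 2.55 q6 0.15 F [ 0.6  0.5 -0.9] w 48.3
```

Emit:
play_rows([
  {"x": -2,"y": 0,"z": -7,"spin": 0},
  {"x": -5,"y": 0,"z": -8,"spin": 0},
  {"x": -6,"y": 0,"z": -7,"spin": 0},
  {"x": -7,"y": 0,"z": -7,"spin": 0},
  {"x": -8,"y": 0,"z": -6,"spin": 0},
  {"x": -8,"y": 0,"z": -4,"spin": 0},
  {"x": 0,"y": 0,"z": 0,"spin": 0},
])

```text
time: 7.45
position: [0.4936, 0.0434, 0.0484]
tool_rot: [0.789, 0.614, 0.021, 0.009]
ft_force: [-0.4, 0.5, 0.6]
grip_width: 0.048
```

```bash
python3 pl.py; python3 look.py s4 side 345 200 100 75
```

```text
t 7.45 P [0.4936 0.0434 0.0484] yaw -14.2 tilt 2.6 q6 0.07 F [-0.4  0.5  0.6] w 48.0
```

View pics/s4.png

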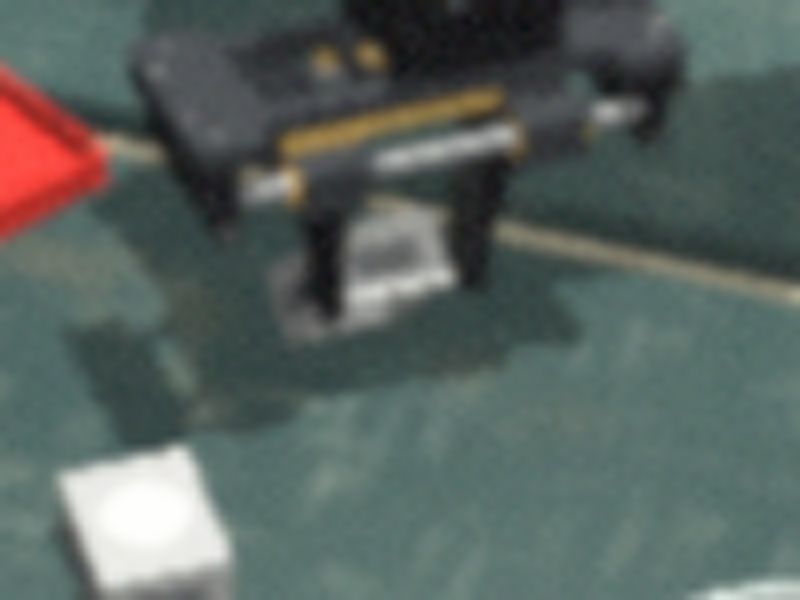

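The foot is now tilting, its far end down. I'll continue the arc.

Emit:
play_rows([
  {"x": -8,"y": 0,"z": -5,"spin": 0},
  {"x": -8,"y": 0,"z": -4,"spin": 0},
  {"x": -8,"y": 0,"z": -2,"spin": 0},
  {"x": 0,"y": 0,"z": 0,"spin": 0},
])

```text
time: 7.9
position: [0.4864, 0.0182, 0.0588]
tool_rot: [0.788, 0.615, 0.02, 0.009]
ft_force: [0.8, 0.8, 0.5]
grip_width: 0.0481
```

```bash
python3 pl.py; python3 look.py s5 side 345 200 100 75;python3 look.py t5 top 315 230 100 75
```

```text
t 7.9 P [0.4864 0.0182 0.0588] yaw -14.1 tilt 2.51 q6 0.01 F [0.8 0.8 0.5] w 48.1
```

View pics/s5.png

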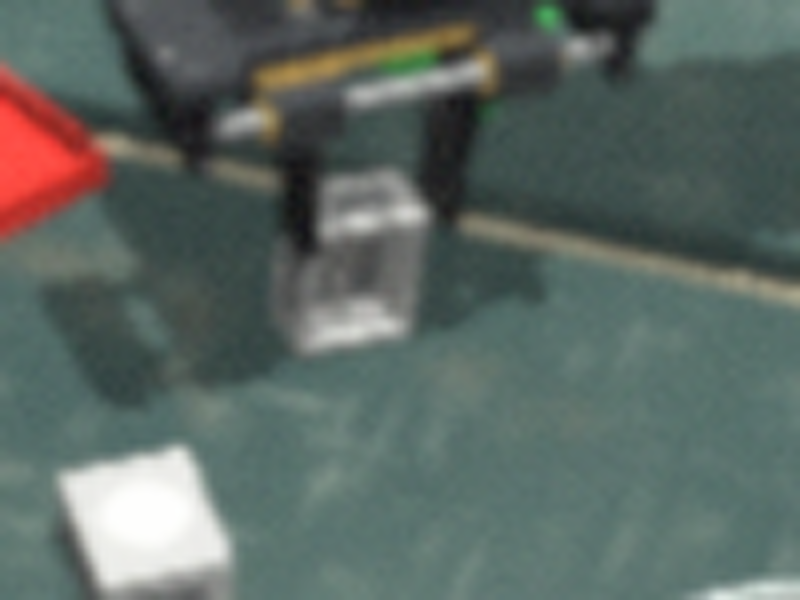

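Emit:
play_rows([
  {"x": -9,"y": 0,"z": 2,"spin": 0},
  {"x": -7,"y": 0,"z": 4,"spin": 0},
  {"x": -2,"y": 0,"z": 5,"spin": 0},
  {"x": 0,"y": 0,"z": 5,"spin": 0},
])

```text
time: 8.4
position: [0.4885, -0.0008, 0.0434]
tool_rot: [0.788, 0.615, 0.024, 0.014]
ft_force: [0.5, 0.1, 0.4]
grip_width: 0.0495
```

```bash
python3 pl.py; python3 look.py s6 side 345 200 100 75;python3 look.py t6 top 315 230 100 75
```

```text
t 8.4 P [ 0.4885 -0.0008  0.0434] yaw -14.0 tilt 3.2 q6 -0.04 F [0.5 0.1 0.4] w 49.5
```

View pics/s6.png

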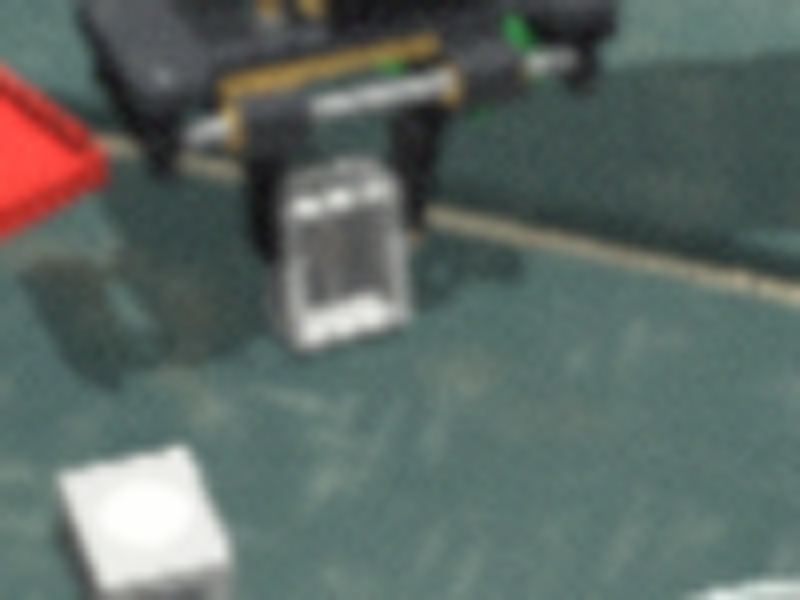

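Emit:
play_rows([
  {"x": 0,"y": 0,"z": 0,"spin": 0},
  {"x": 0,"y": 0,"z": 0,"spin": 0},
  {"x": 0,"y": 0,"z": -20,"spin": 0},
  {"x": 10,"y": 0,"z": -30,"spin": 0},
  {"x": 30,"y": 0,"z": -5,"spin": 0},
  {"x": 20,"y": 0,"z": 0,"spin": 0},
], grip=0.75)

```text
time: 9.1
position: [0.4938, 0.0587, 0.098]
tool_rot: [0.789, 0.614, 0.019, 0.007]
ft_force: [0.1, -0.5, -0.3]
grip_width: 0.0654
```

```bash
sed -i "s/'tilt',/'tz',r[:,2].round(3),'tilt',/" pl.py; python3 pl.py; python3 look.py s7 side 345 200 100 75;python3 look.py t7 top 330 230 100 75
```

```text
t 9.1 P [0.4938 0.0587 0.098 ] yaw -14.2 tz [ 0.038  0.012 -0.999] tilt 2.3 q6 0.11 F [ 0.1 -0.5 -0.3] w 65.4
```

View pics/s7.png

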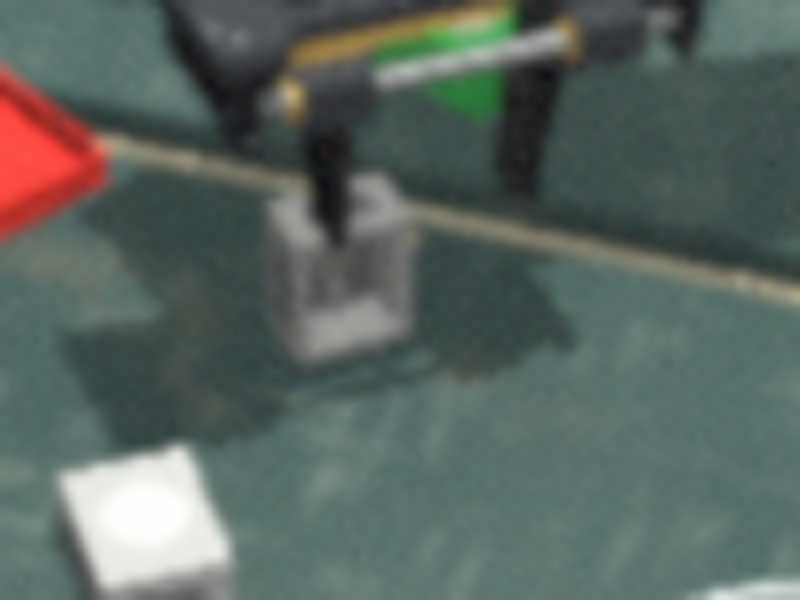

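View pics/t7.png

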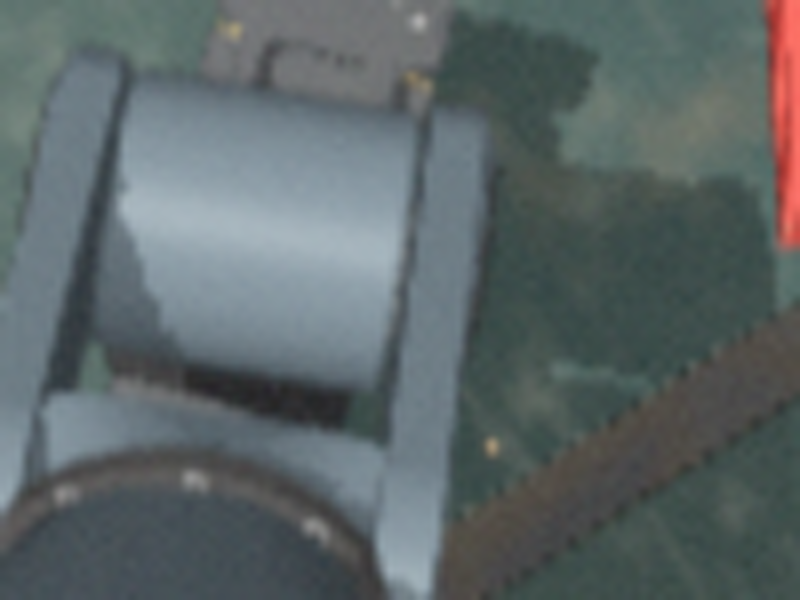

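```bash
python3 - <<'E'
from h import *
p=shot('side')
for c in [(302,362),(412,347)]:print(atz(p,[295+c[0]/8,163+c[1]/8],0))
E
python3 pl.py 0.489 0.028 0.043 -14
```

```text
[5.12780427e-01 1.28995811e-02 1.11022302e-16]
[0.47321165 0.03122277 0.        ]
t 9.25 P [0.4934 0.0586 0.0971] yaw -14.1 tz [ 0.037  0.012 -0.999] tilt 2.24 q6 0.11 F [-0.1  0.3  0.1] w 64.9
2 [{"x": -15.4, "y": 1.6, "z": 27.1, "spin": -0.0}, {"x": -15.4, "y": 1.6, "z": 27.1, "spin": -0.0}]
```

Emit:
play_rows([
  {"x": 0,"y": 0,"z": 15,"spin": 0},
  {"x": 0,"y": 0,"z": 19,"spin": 0},
  {"x": 0,"y": 0,"z": 17,"spin": 0},
  {"x": -12,"y": 0,"z": 0,"spin": 0},
  {"x": -10,"y": 0,"z": 0,"spin": 0},
], grip=0.44)

```text
time: 9.75
position: [0.4867, 0.035, 0.0432]
tool_rot: [0.787, 0.616, 0.016, 0.005]
ft_force: [-0.4, -0.4, -0.4]
grip_width: 0.0401
```

Emit:
play_rows([
  {"x": -8,"y": 0,"z": 0,"spin": 0},
  {"x": -8,"y": 0,"z": 0,"spin": 0},
  {"x": -8,"y": 0,"z": 0,"spin": 0},
  {"x": -8,"y": 0,"z": 0,"spin": 0},
  {"x": 0,"y": 0,"z": -2,"spin": 0},
])

```text
time: 10.25
position: [0.4781, -0.0023, 0.0466]
tool_rot: [0.789, 0.614, 0.017, 0.006]
ft_force: [0.2, 0.4, 0.3]
grip_width: 0.0381
```

```bash
python3 pl.py; python3 look.py s8 side 345 200 100 75
```

```text
t 10.25 P [ 0.4781 -0.0023  0.0466] yaw -14.2 tz [ 0.034  0.011 -0.999] tilt 2.02 q6 -0.04 F [0.2 0.4 0.3] w 38.1
```

View pics/s8.png

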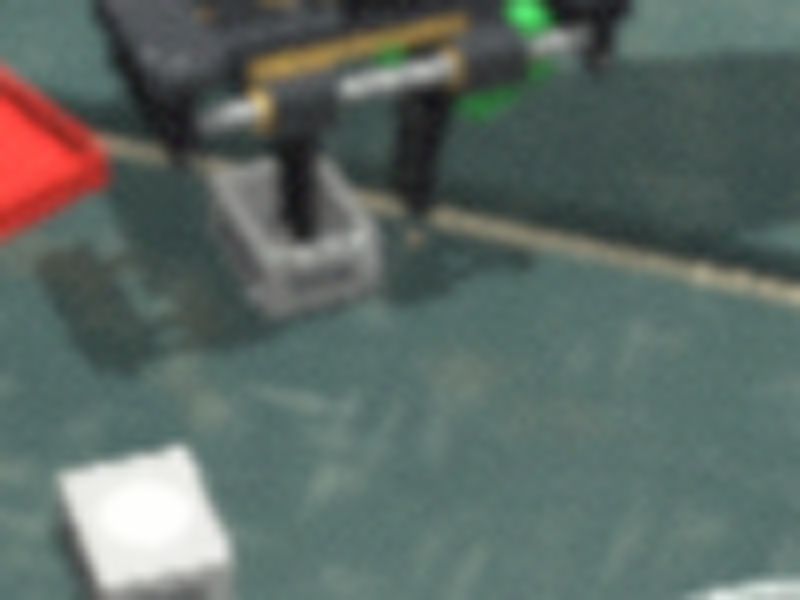

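```bash
python3 pl.py 0.638 0.103 0.095 -17 45
```

```text
t 10.3 P [ 0.4784 -0.002   0.047 ] yaw -14.2 tz [ 0.034  0.011 -0.999] tilt 2.06 q6 -0.04 F [-0.1  0.5 -0.2] w 38.4
5 [{"x": 28.2, "y": 25.8, "z": -9.6, "spin": 0.01}, {"x": 28.4, "y": 25.5, "z": -9.6, "spin": 0.01}, {"x": 28.7, "y": 25.2, "z": -9.6, "spin": 0.01}, {"x": 28.9, "y": 25.0, "z": -9.6, "spin": 0.01}, {"x": 29.2, "y": 24.7, "z": -9.6, "spin": 0.01}]
```

Emit:
play_rows([
  {"x": 0,"y": 0,"z": -48,"spin": 0.01},
  {"x": 28,"y": 25.5,"z": 0,"spin": 0.01},
  {"x": 29,"y": 26,"z": 0,"spin": 0.01},
  {"x": 29,"y": 26,"z": 0,"spin": 0.01},
  {"x": 29,"y": 25,"z": 0,"spin": 0.01},
  {"x": 29,"y": 25,"z": 0,"spin": 0},
], grip=0.75)

```text
time: 10.9
position: [0.6377, 0.1043, 0.1018]
tool_rot: [0.806, 0.592, 0.013, 0.001]
ft_force: [1.1, -0.3, 0.2]
grip_width: 0.0649
```

```bash
python3 pl.py 0.638 0.103 0.04 -17;python3 look.py t9 top 345 230 100 75
```

```text
t 10.9 P [0.6377 0.1043 0.1018] yaw -17.4 tz [ 0.023  0.014 -1.   ] tilt 1.55 q6 0.28 F [ 1.1 -0.3  0.2] w 64.9
2 [{"x": -0.6, "y": 0.3, "z": 30.9, "spin": -0.003}, {"x": -0.6, "y": 0.3, "z": 30.9, "spin": -0.003}]
```

View pics/t9.png

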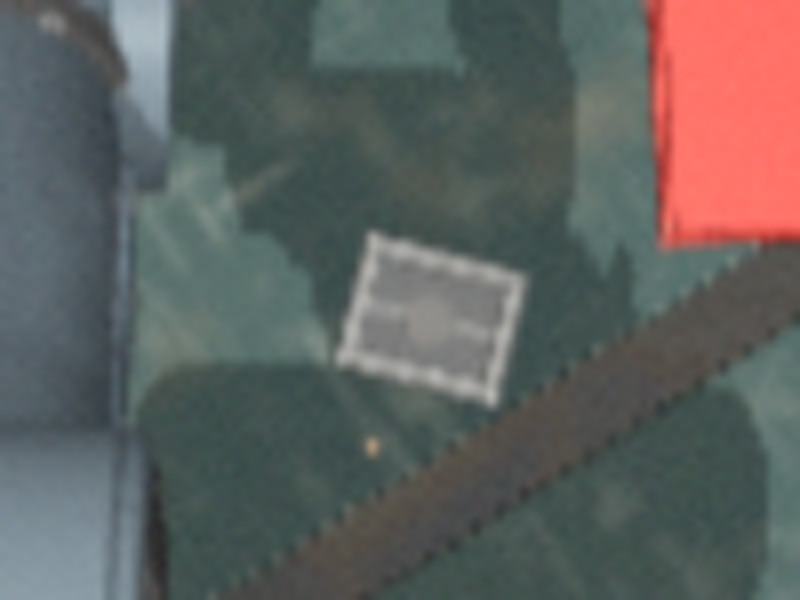

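Top view: the turned foot at px ≈ (349,233) shows a flat dull mark and no brass ring, so its boss is missing. Next, foot A.

Emit:
play_rows([
  {"x": 0,"y": 0,"z": 30,"spin": 0},
  {"x": 0,"y": 0,"z": 30,"spin": 0},
  {"x": 0,"y": 0,"z": 25,"spin": 0},
  {"x": 0,"y": 0,"z": 9,"spin": 0},
  {"x": 0,"y": 0,"z": 2,"spin": 0},
])

```text
time: 11.45
position: [0.6533, 0.1139, 0.0066]
tool_rot: [0.803, 0.596, 0.023, 0.007]
ft_force: [-0.7, 0.2, 0.4]
grip_width: 0.065
```

```bash
python3 pl.py 0.638 0.103 0.006 -17; python3 look.py s9 side 320 210 100 75
```

```text
t 11.45 P [0.6533 0.1139 0.0066] yaw -16.9 tz [ 0.044  0.017 -0.999] tilt 2.72 q6 0.27 F [-0.7  0.2  0.4] w 65.0
1 [{"x": -14.9, "y": -11.5, "z": 0.6, "spin": 0.002}]
```

View pics/s9.png

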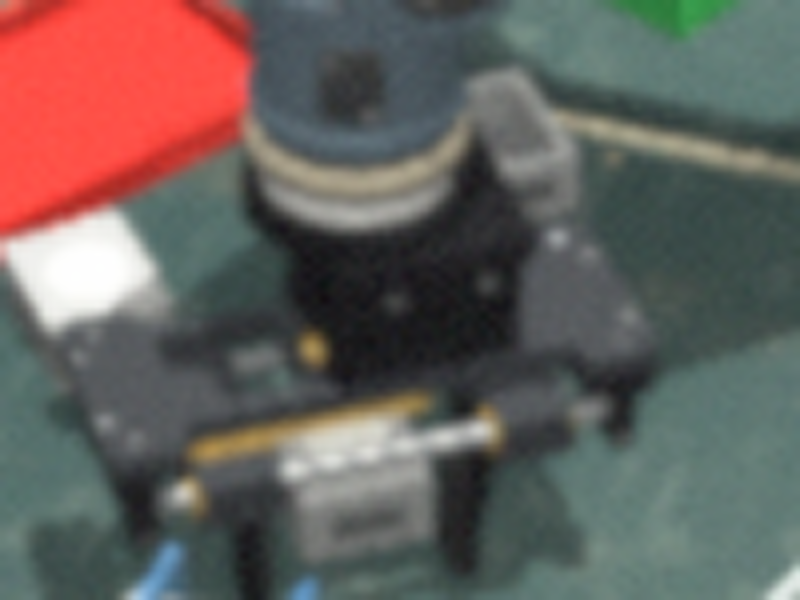

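Emit:
play_rows([
  {"x": -8,"y": -2,"z": 0,"spin": 0},
  {"x": -6,"y": -2,"z": 0,"spin": 0},
  {"x": 0,"y": 0,"z": 0,"spin": 0},
])

```text
time: 11.8
position: [0.6459, 0.1007, 0.0092]
tool_rot: [0.803, 0.596, 0.024, 0.008]
ft_force: [0.1, 0.2, 0.0]
grip_width: 0.0653
```

Emit:
play_rows([
  {"x": 0,"y": 0,"z": 0,"spin": 0},
  {"x": 0,"y": 0,"z": 0,"spin": 0},
  {"x": 0,"y": 0,"z": 0,"spin": 0},
  {"x": 0,"y": 0,"z": 0,"spin": 0},
], grip=0, newtons=3)

```text
time: 12.2
position: [0.6468, 0.1001, 0.0114]
tool_rot: [0.803, 0.595, 0.026, 0.008]
ft_force: [-0.3, 1.0, 0.2]
grip_width: 0.041
```

```bash
python3 pl.py 0.638 0.103 0.006 -17; python3 look.py s10 side 320 210 100 75
```

```text
t 12.2 P [0.6468 0.1001 0.0114] yaw -17.0 tz [ 0.051  0.017 -0.999] tilt 3.1 q6 0.25 F [-0.3  1.   0.2] w 41.0
1 [{"x": 0.2, "y": -9.3, "z": 5.4, "spin": 0.0}]
```

View pics/s10.png

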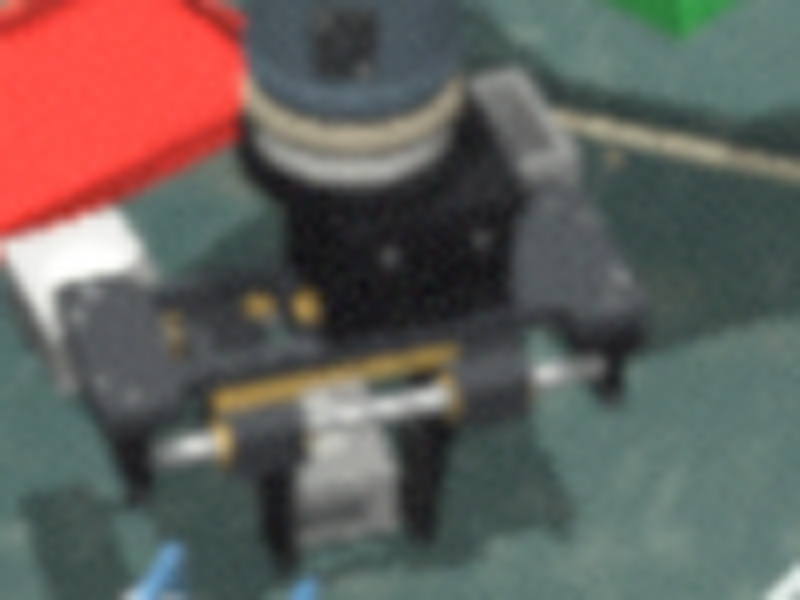

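Emit:
play_rows([
  {"x": 0,"y": 0,"z": 0,"spin": 0},
  {"x": 0,"y": 0,"z": 0,"spin": 0},
  {"x": -5,"y": -1,"z": 3,"spin": 0},
  {"x": -4,"y": -1,"z": 3,"spin": 0},
], grip=0.75)

```text
time: 12.65
position: [0.6439, 0.0924, 0.0054]
tool_rot: [0.803, 0.596, 0.027, 0.009]
ft_force: [1.5, 1.0, 1.0]
grip_width: 0.0603
```

Emit:
play_rows([
  {"x": 0,"y": 0,"z": 0,"spin": 0},
  {"x": 0,"y": 0,"z": 0,"spin": 0},
  {"x": 0,"y": 0,"z": 0,"spin": 0},
  {"x": 0,"y": 0,"z": 0,"spin": 0},
], grip=0, newtons=3)

```text
time: 13.05
position: [0.6443, 0.0913, 0.0048]
tool_rot: [0.803, 0.595, 0.027, 0.01]
ft_force: [1.1, 0.0, 0.5]
grip_width: 0.0435
```

```bash
python3 pl.py 0.638 0.103 0.006 -17; python3 look.py s11 side 320 210 100 75
```

```text
t 13.05 P [0.6443 0.0913 0.0048] yaw -16.9 tz [ 0.055  0.016 -0.998] tilt 3.31 q6 0.23 F [1.1 0.  0.5] w 43.5
1 [{"x": 9.4, "y": -9.4, "z": -1.2, "spin": 0.001}]
```

View pics/s11.png

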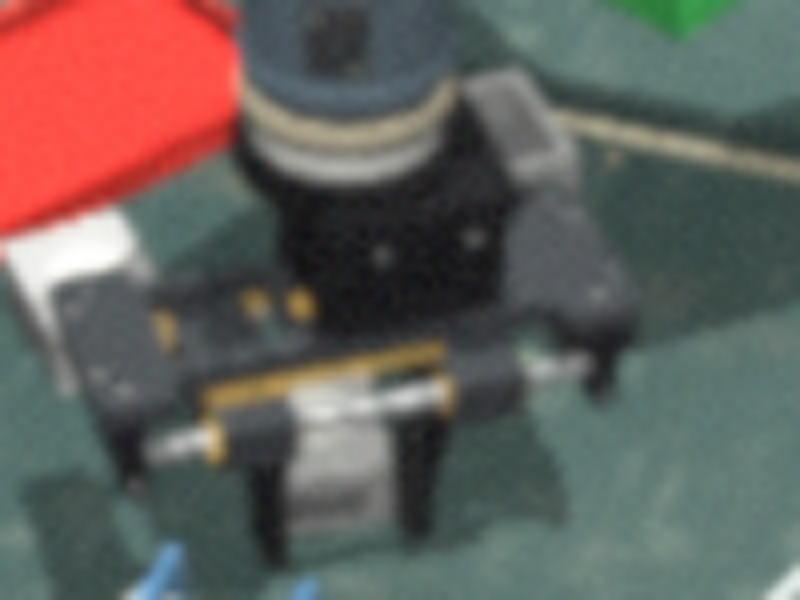

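```bash
python3 - <<'E'
from h import *
p=shot('side')
o=robot.get_obs();print(proj(p,o['position']),(proj(p,o['position'])-[270,173])*8)
for c in [(288,530),(392,525)]:print(atz(p,[270+c[0]/8,173+c[1]/8],0))
E
python3 pl.py
```

```text
[312.12971417 239.60933359] [337.0377134  532.87466869]
[0.65502375 0.07558436 0.        ]
[0.62348297 0.09566645 0.        ]
t 13.15 P [0.6443 0.0913 0.0049] yaw -16.9 tz [ 0.055  0.016 -0.998] tilt 3.31 q6 0.23 F [ 0.2 -0.2 -0.3] w 43.7
```

Emit:
play_rows([
  {"x": 0,"y": 0,"z": 0,"spin": 0},
  {"x": 0,"y": 0,"z": 0,"spin": 0},
])

```text
time: 13.35
position: [0.6443, 0.0913, 0.0049]
tool_rot: [0.803, 0.595, 0.027, 0.01]
ft_force: [0.4, -0.4, 0.5]
grip_width: 0.0436
```

Emit:
play_rows([
  {"x": 0,"y": 0,"z": 0,"spin": 0},
  {"x": 0,"y": 0,"z": 0,"spin": 0},
  {"x": -4,"y": 0,"z": -1,"spin": 0},
  {"x": -3,"y": 0,"z": 0,"spin": 0},
], grip=0.72)

```text
time: 13.75
position: [0.6409, 0.0849, 0.0053]
tool_rot: [0.803, 0.596, 0.026, 0.009]
ft_force: [0.3, 1.0, 0.7]
grip_width: 0.061
```

Emit:
play_rows([
  {"x": 0,"y": 0,"z": 0,"spin": 0},
  {"x": 0,"y": 0,"z": 0,"spin": 0},
  {"x": 0,"y": 0,"z": 0,"spin": 0},
  {"x": 0,"y": 0,"z": 0,"spin": 0},
], grip=0)

```text
time: 14.15
position: [0.6412, 0.0841, 0.0055]
tool_rot: [0.803, 0.595, 0.027, 0.009]
ft_force: [-0.4, 0.0, 0.4]
grip_width: 0.0383
```

```bash
python3 pl.py ; python3 look.py s12 side 320 210 100 75
```

```text
t 14.15 P [0.6412 0.0841 0.0055] yaw -17.0 tz [ 0.054  0.017 -0.998] tilt 3.22 q6 0.22 F [-0.4  0.   0.4] w 38.3
```

View pics/s12.png

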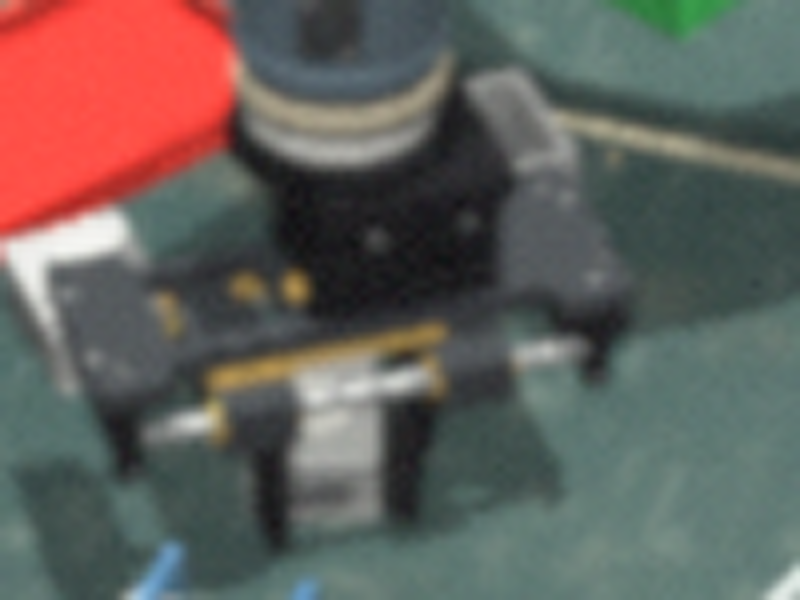

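Emit:
play_rows([
  {"x": 0,"y": 0,"z": 0,"spin": 0},
  {"x": 0,"y": 0,"z": 0,"spin": 0},
  {"x": -7,"y": 0,"z": 0,"spin": 0},
  {"x": -6,"y": 0,"z": 0,"spin": 0},
  {"x": 0,"y": 0,"z": 0,"spin": 0},
], grip=0.8)

```text
time: 14.7
position: [0.6363, 0.071, 0.0048]
tool_rot: [0.803, 0.596, 0.026, 0.009]
ft_force: [0.1, 0.1, -0.4]
grip_width: 0.0652
```

```bash
python3 pl.py ; python3 look.py s13 side 320 210 100 75
```

```text
t 14.7 P [0.6363 0.071  0.0048] yaw -16.9 tz [ 0.052  0.017 -0.999] tilt 3.14 q6 0.2 F [ 0.1  0.1 -0.4] w 65.2
```

View pics/s13.png

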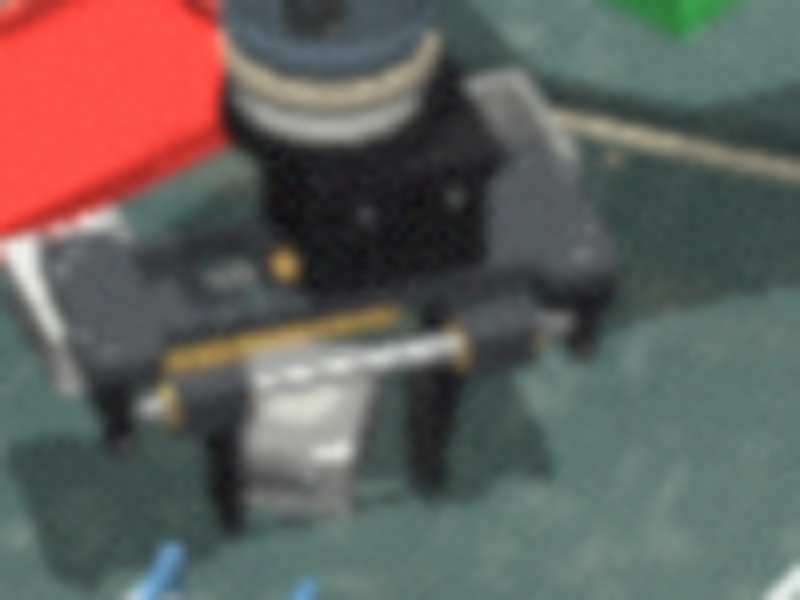

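Emit:
play_rows([
  {"x": 0,"y": 0,"z": -30,"spin": 0},
  {"x": 0,"y": 0,"z": -40,"spin": 0},
  {"x": 0,"y": -20,"z": -20,"spin": 0},
])

```text
time: 15.05
position: [0.6128, 0.074, 0.0925]
tool_rot: [0.804, 0.595, 0.024, 0.007]
ft_force: [0.3, -0.0, 0.9]
grip_width: 0.069
```

```bash
python3 - <<'E'
from h import *
import cv2
p=shot('top')
c=[atz(p,[295+a/8-.5,193+b/8-.5],.03) for a,b in [(375,233),(527,273),(497,407),(338,363)]]
c=np.array(c);print(c[:,:2].round(4),c.mean(0).round(4));u=(c[0]+c[3]-c[1]-c[2])[:2];print(np.degrees(np.arctan2(u[1],u[0])),np.linalg.norm(u)/2)
cv2.imwrite('pics/t14.png',cv2.resize(p['img'][150:270,270:430],None,fx=5,fy=5,interpolation=cv2.INTER_CUBIC)[:,:,::-1])
E
python3 pl.py 0.483 -0.036 0.09 -13 45
```

```text
[[ 0.5107 -0.0184]
 [ 0.4974 -0.0743]
 [ 0.4483 -0.0641]
 [ 0.4629 -0.0059]] [ 0.4798 -0.0407  0.03  ]
76.27285552350662 0.05868505682332312
t 15.1 P [0.6073 0.0758 0.0938] yaw -17.0 tz [ 0.041  0.018 -0.999] tilt 2.58 q6 0.21 F [-4.  -0.2  1.2] w 69.8
4 [{"x": -35.8, "y": -21.6, "z": 0.9, "spin": -0.017}, {"x": -35.4, "y": -22.2, "z": 0.9, "spin": -0.017}, {"x": -35.0, "y": -22.8, "z": 0.9, "spin": -0.017}, {"x": -34.6, "y": -23.4, "z": 0.9, "spin": -0.017}]
```

View pics/t14.png

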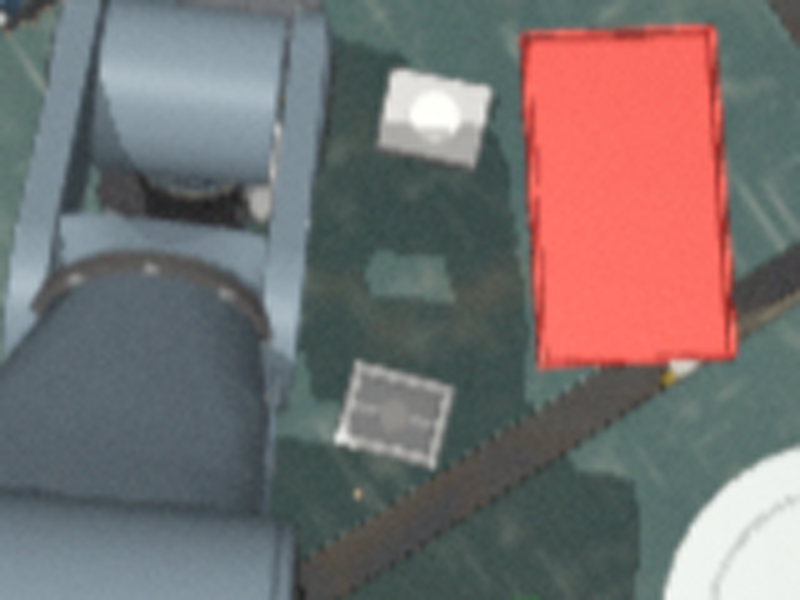

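```bash
python3 - <<'E'
s=open('pl.py').read()
s=s.replace("ty=np.array([np.cos(a),np.sin(a),0]);tz=np.array([0,0,-1.]);tx=np.cross(ty,tz)","tx,ty,tz=(R.from_euler('z',a-a0).as_matrix()@r).T").replace("    out=[]\n","    out=[];a0=a\n")
open('pl.py','w').write(s)
E
python3 pl.py 0.480 -0.041 0.06 -14 45
```

```text
t 15.1 P [0.6073 0.0758 0.0938] yaw -17.0 tz [ 0.041  0.018 -0.999] tilt 2.58 q6 0.21 F [-4.  -0.2  1.2] w 69.8
4 [{"x": -37.4, "y": -22.2, "z": 6.6, "spin": -0.013}, {"x": -37.1, "y": -22.7, "z": 6.6, "spin": -0.013}, {"x": -36.8, "y": -23.1, "z": 6.6, "spin": -0.013}, {"x": -36.5, "y": -23.6, "z": 6.6, "spin": -0.013}]
```

Emit:
play_rows([
  {"x": -37,"y": -22,"z": 0,"spin": -0.013},
  {"x": -37,"y": -23,"z": 3,"spin": -0.013},
  {"x": -37,"y": -23,"z": 5,"spin": -0.013},
  {"x": -36,"y": -23,"z": 5,"spin": -0.013},
  {"x": 0,"y": 0,"z": 0,"spin": 0},
])

```text
time: 15.6
position: [0.4791, -0.0426, 0.0744]
tool_rot: [0.785, 0.619, 0.025, 0.009]
ft_force: [0.6, 0.7, -0.3]
grip_width: 0.0695
```

```bash
python3 pl.py 0.480 -0.041 0.004 -14 20;python3 look.py t15 top 320 190 160 120; python3 - <<'E'
from loc import *
p=shot('top')
for c in [(316,184),(357,173)]:
  for v in (130,150):
    m=footmask(p,c,v=v,r=30)
    if m is not None: print(c,np.array(fit(p,m)))
E
```

```text
t 15.6 P [ 0.4791 -0.0426  0.0744] yaw -13.6 tz [ 0.05   0.018 -0.999] tilt 3.04 q6 -0.16 F [ 0.6  0.7 -0.3] w 69.5
4 [{"x": -0.1, "y": -0.6, "z": 17.6, "spin": 0.002}, {"x": -0.1, "y": -0.6, "z": 17.6, "spin": 0.002}, {"x": -0.1, "y": -0.6, "z": 17.6, "spin": 0.002}, {"x": -0.1, "y": -0.6, "z": 17.6, "spin": 0.002}]
(316, 184) [  0.6315   0.0444   0.743   15.9219 371.    ]
(316, 184) [  0.6313   0.0443   0.7409  17.     346.    ]
(357, 173) [  0.6587  -0.0603   1.3865  27.0156 365.    ]
(357, 173) [  0.6587  -0.0604   1.3852  30.0156 338.    ]
```

View pics/t15.png

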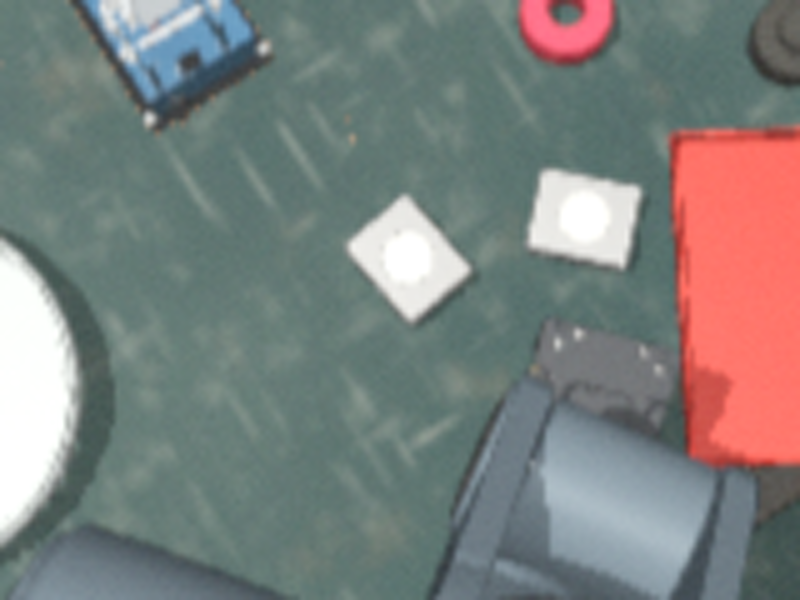

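A is now at (0.631, 0.044) with its long axis at 42°. Picking up the turned reject.

Emit:
play_rows([
  {"x": 0,"y": -2,"z": 18,"spin": 0},
  {"x": 0,"y": -2,"z": 18,"spin": 0},
  {"x": 0,"y": -2,"z": 18,"spin": 0},
  {"x": 0,"y": -1,"z": 12,"spin": 0},
  {"x": 0,"y": 0,"z": 3,"spin": 0},
], grip=0.8)

```text
time: 16.2
position: [0.4921, -0.0375, 0.0053]
tool_rot: [0.783, 0.621, 0.032, 0.017]
ft_force: [-0.6, 0.3, 0.5]
grip_width: 0.0698
```

```bash
python3 pl.py 0.480 -0.041 0.004 -14 20;python3 look.py s15 side 350 190 100 75
```

```text
t 16.2 P [ 0.4921 -0.0375  0.0053] yaw -13.2 tz [ 0.071  0.012 -0.997] tilt 4.13 q6 -0.18 F [-0.6  0.3  0.5] w 69.8
1 [{"x": -6.2, "y": -11.0, "z": 0.4, "spin": 0.014}]
```

View pics/s15.png

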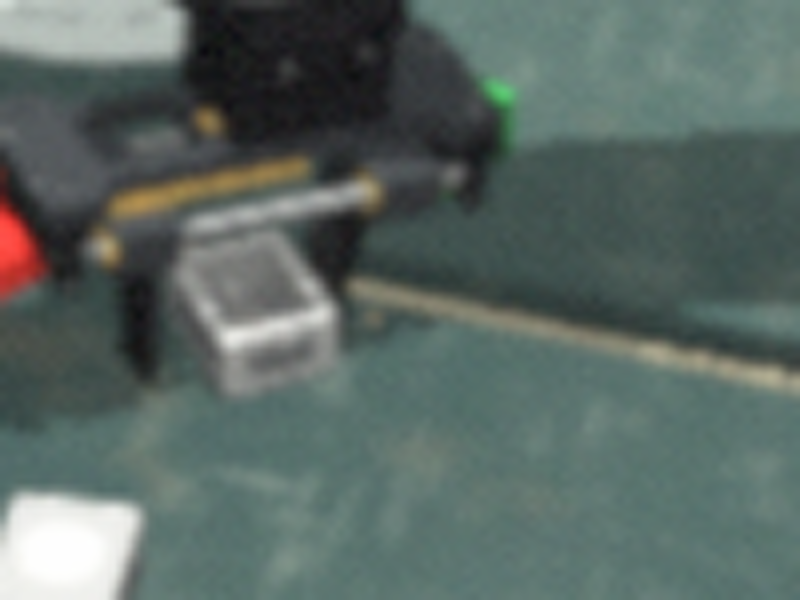

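Emit:
play_rows([
  {"x": -3,"y": -6,"z": 0,"spin": 0.01},
  {"x": -3,"y": -4,"z": 0,"spin": 0},
])

```text
time: 16.45
position: [0.4836, -0.0407, 0.0051]
tool_rot: [0.785, 0.618, 0.033, 0.019]
ft_force: [0.6, -0.2, -0.1]
grip_width: 0.0695
```

Emit:
play_rows([
  {"x": 0,"y": 0,"z": 0,"spin": 0},
  {"x": 0,"y": 0,"z": 0,"spin": 0},
  {"x": 0,"y": 0,"z": 0,"spin": 0},
  {"x": 0,"y": 0,"z": 0,"spin": 0},
], grip=0, newtons=15)

```text
time: 16.85
position: [0.4841, -0.0414, 0.0068]
tool_rot: [0.786, 0.617, 0.034, 0.021]
ft_force: [-0.6, -0.3, -0.1]
grip_width: 0.0486
```

```bash
python3 pl.py 0.480 -0.041 0.054 -14 50; python3 - <<'E'
from h import *
p=shot('top')
hsv=cv2.cvtColor(p['img'],cv2.COLOR_RGB2HSV);m=(((hsv[:,:,0]<8)|(hsv[:,:,0]>172))&(hsv[:,:,1]>120)&(hsv[:,:,2]>80)).astype(np.uint8)
n,l,s,c=cv2.connectedComponentsWithStats(m);i=max(range(1,n),key=lambda i:s[i,4] if 300<c[i][0]<450 and 130<c[i][1]<260 else 0)
print(s[i],c[i]);q=nets.outline_of(p,'reject_in')
E
```

```text
t 16.85 P [ 0.4841 -0.0414  0.0068] yaw -13.7 tz [ 0.079  0.01  -0.997] tilt 4.56 q6 -0.19 F [-0.6 -0.3 -0.1] w 48.6
1 [{"x": 0.7, "y": -0.5, "z": -47.4, "spin": 0.005}]
[ 374  155   44   69 2657] [394.84719609 188.85397064]
```

Emit:
play_rows([
  {"x": 0,"y": 0,"z": -25,"spin": 0},
  {"x": 0,"y": 0,"z": -30,"spin": 0},
])

```text
time: 17.15
position: [0.478, -0.0416, 0.0594]
tool_rot: [0.786, 0.617, 0.032, 0.017]
ft_force: [0.5, 0.2, -0.5]
grip_width: 0.0491
```

```bash
python3 pl.py 0.570 -0.179 0.06 3.5 40
```

```text
t 17.15 P [ 0.478  -0.0416  0.0594] yaw -13.7 tz [ 0.072  0.012 -0.997] tilt 4.17 q6 -0.17 F [ 0.5  0.2 -0.5] w 49.1
5 [{"x": -22.4, "y": 24.4, "z": 0.9, "spin": -0.06}, {"x": -23.8, "y": 23.0, "z": 0.7, "spin": -0.06}, {"x": -25.1, "y": 21.5, "z": 0.6, "spin": -0.06}, {"x": -26.4, "y": 20.0, "z": 0.4, "spin": -0.06}, {"x": -27.5, "y": 18.4, "z": 0.3, "spin": -0.06}]
```

Emit:
play_rows([
  {"x": -22,"y": 24,"z": 0,"spin": -0.06},
  {"x": -24,"y": 23,"z": 0,"spin": -0.06},
  {"x": -25,"y": 22,"z": 0,"spin": -0.06},
  {"x": -26,"y": 20,"z": 0,"spin": -0.06},
  {"x": -28,"y": 18,"z": 0,"spin": -0.06},
  {"x": 0,"y": 0,"z": 0,"spin": 0},
])

```text
time: 17.75
position: [0.5732, -0.1828, 0.0682]
tool_rot: [0.679, 0.733, 0.029, 0.024]
ft_force: [0.5, -0.0, -0.8]
grip_width: 0.0489
```

```bash
python3 pl.py 0.570 -0.179 0.012 3.5 20; python3 look.py s16 side 290 180 100 75
```

```text
t 17.75 P [ 0.5732 -0.1828  0.0682] yaw 4.4 tz [ 0.075  0.01  -0.997] tilt 4.36 q6 -0.64 F [ 0.5 -0.  -0.8] w 48.9
3 [{"x": 1.3, "y": -2.4, "z": 18.6, "spin": 0.005}, {"x": 1.3, "y": -2.4, "z": 18.6, "spin": 0.005}, {"x": 1.3, "y": -2.4, "z": 18.6, "spin": 0.005}]
```

View pics/s16.png

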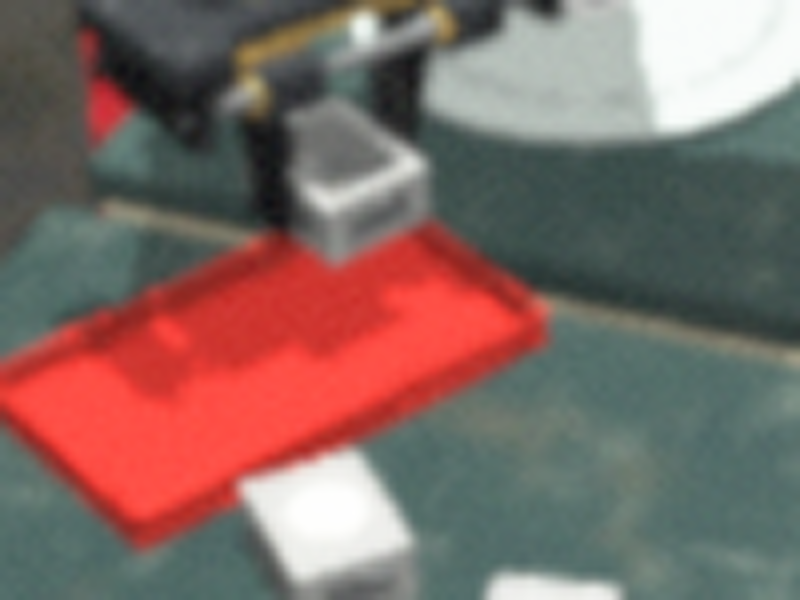

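Emit:
play_rows([
  {"x": 2,"y": -5,"z": 17,"spin": 0},
  {"x": 1,"y": -5,"z": 17,"spin": 0},
  {"x": 0,"y": -4,"z": 12,"spin": 0},
  {"x": 0,"y": -2,"z": 6,"spin": 0},
])

```text
time: 18.2
position: [0.5544, -0.1739, 0.0129]
tool_rot: [0.68, 0.733, 0.029, 0.019]
ft_force: [-0.2, -0.1, -0.6]
grip_width: 0.0492
```

```bash
python3 pl.py 0.570 -0.179 0.011 3.5 20; python3 look.py s17 side 290 180 100 75
```

```text
t 18.2 P [ 0.5544 -0.1739  0.0129] yaw 4.3 tz [ 0.067  0.016 -0.998] tilt 3.92 q6 -0.66 F [-0.2 -0.1 -0.6] w 49.2
1 [{"x": -6.2, "y": 15.1, "z": 2.8, "spin": 0.014}]
```

View pics/s17.png

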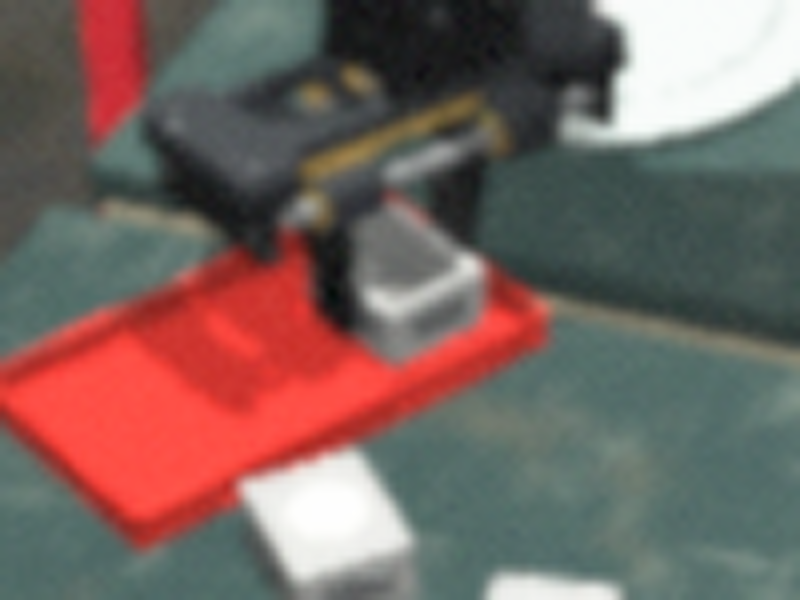

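Emit:
play_rows([
  {"x": -2,"y": 10,"z": 0,"spin": 0},
  {"x": -2,"y": 7,"z": 2,"spin": 0},
  {"x": 0,"y": 0,"z": 1,"spin": 0},
])

```text
time: 18.55
position: [0.5727, -0.1756, 0.011]
tool_rot: [0.679, 0.733, 0.029, 0.018]
ft_force: [0.3, 0.7, -0.5]
grip_width: 0.049
```

```bash
python3 pl.py 0.570 -0.179 0.011 3.5 20
```

```text
t 18.55 P [ 0.5727 -0.1756  0.011 ] yaw 4.3 tz [ 0.066  0.017 -0.998] tilt 3.88 q6 -0.65 F [ 0.3  0.7 -0.5] w 49.0
1 [{"x": -3.2, "y": -3.0, "z": -0.3, "spin": 0.014}]
```

Release, then lift.

Emit:
play_rows([
  {"x": 0,"y": 0,"z": 1,"spin": 0},
  {"x": 0,"y": 0,"z": 0,"spin": 0},
  {"x": 0,"y": 0,"z": 0,"spin": 0},
  {"x": 0,"y": 0,"z": -25,"spin": 0},
  {"x": 0,"y": 0,"z": -40,"spin": 0},
], grip=0.7)

```text
time: 19.05
position: [0.5666, -0.1753, 0.0727]
tool_rot: [0.679, 0.733, 0.028, 0.014]
ft_force: [-0.0, -0.9, 0.1]
grip_width: 0.0607
```

```bash
python3 pl.py; python3 look.py s18 side 290 180 100 75; python3 look.py t18 top 350 180 160 120;python3 - <<'E'
from loc import *
p=shot('top')
for c in [(316,184),(357,173)]:
    m=footmask(p,c,v=140,r=30)
    if m is not None: print(c,np.array(fit(p,m)))
E
```

```text
t 19.05 P [ 0.5666 -0.1753  0.0727] yaw 4.3 tz [ 0.059  0.021 -0.998] tilt 3.57 q6 -0.64 F [-0.  -0.9  0.1] w 60.7
(316, 184) [  0.6315   0.0443   0.7439  12.3438 363.    ]
(357, 173) [  0.6587  -0.0606   1.3842  25.1406 355.    ]
```

View pics/s18.png

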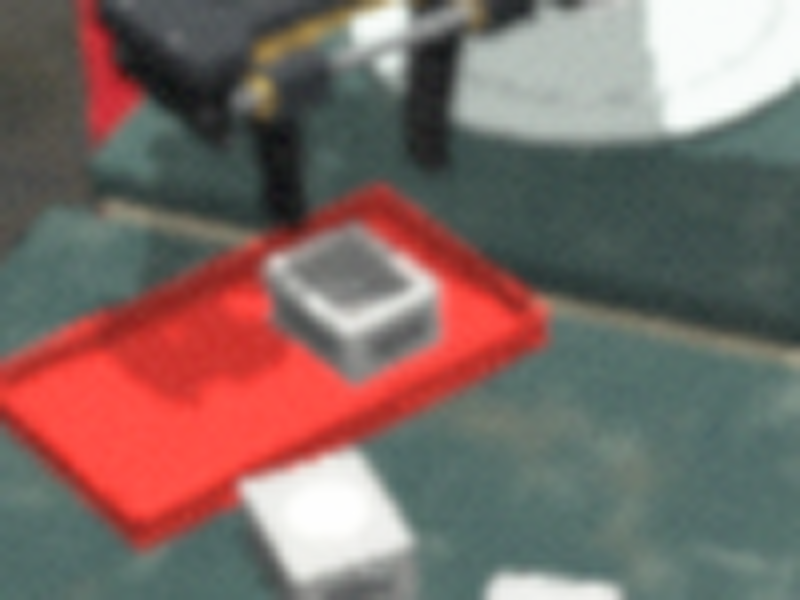

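View pics/t18.png

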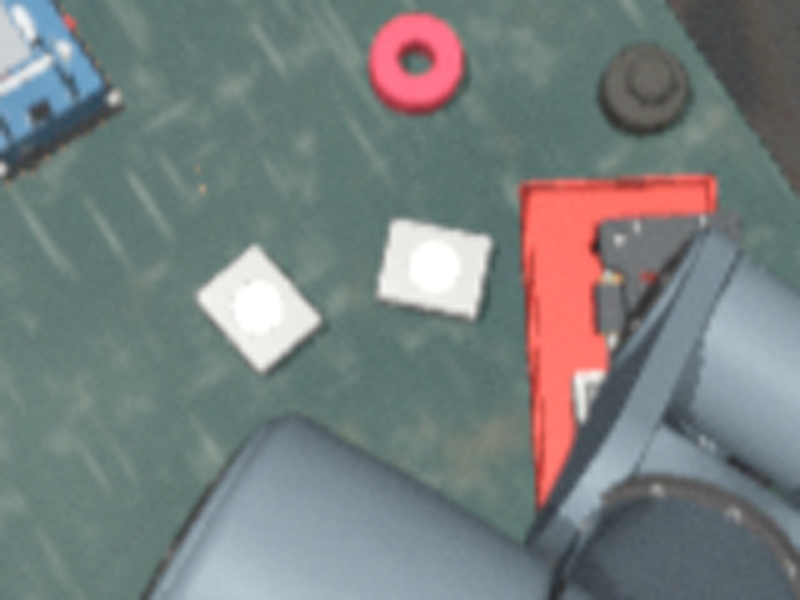

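```bash
python3 pl.py 0.656 0.067 0.08 -47.4 45
```

```text
t 19.2 P [ 0.5698 -0.177   0.0766] yaw 4.3 tz [ 0.068  0.016 -0.998] tilt 4.01 q6 -0.64 F [ 0.1 -0.3 -0.1] w 60.4
7 [{"x": 33.8, "y": 14.9, "z": 0.9, "spin": 0.129}, {"x": 35.5, "y": 10.4, "z": 0.6, "spin": 0.129}, {"x": 36.5, "y": 5.8, "z": 0.3, "spin": 0.129}, {"x": 37.0, "y": 1.1, "z": -0.0, "spin": 0.129}, {"x": 36.8, "y": -3.7, "z": -0.4, "spin": 0.129}, {"x": 36.0, "y": -8.4, "z": -0.7, "spin": 0.129}, {"x": 34.6, "y": -12.9, "z": -1.0, "spin": 0.129}]
```

Emit:
play_rows([
  {"x": 34,"y": 15,"z": 0,"spin": 0.129},
  {"x": 35,"y": 10,"z": 0,"spin": 0.129},
  {"x": 36,"y": 6,"z": 0,"spin": 0.129},
  {"x": 37,"y": 1,"z": 0,"spin": 0.129},
  {"x": 37,"y": -4,"z": 0,"spin": 0.129},
  {"x": 36,"y": -8,"z": 0,"spin": 0.129},
  {"x": 35,"y": -13,"z": 0,"spin": 0.129},
  {"x": 0,"y": 0,"z": 0,"spin": 0},
], grip=0.8)

```text
time: 20.0
position: [0.6588, 0.0721, 0.0791]
tool_rot: [0.939, 0.342, 0.031, 0.002]
ft_force: [-0.1, -0.0, -0.3]
grip_width: 0.0692
```

```bash
python3 pl.py 0.656 0.067 0.006 -47.4 20
```

```text
t 20.0 P [0.6588 0.0721 0.0791] yaw -50.0 tz [ 0.059  0.017 -0.998] tilt 3.52 q6 0.79 F [-0.1 -0.  -0.3] w 69.2
4 [{"x": -2.4, "y": 0.1, "z": 18.2, "spin": -0.011}, {"x": -2.4, "y": 0.1, "z": 18.2, "spin": -0.011}, {"x": -2.4, "y": 0.0, "z": 18.2, "spin": -0.011}, {"x": -2.4, "y": 0.0, "z": 18.2, "spin": -0.011}]
```

Emit:
play_rows([
  {"x": -4,"y": -2,"z": 18,"spin": -0.011},
  {"x": -4,"y": -2,"z": 18,"spin": -0.011},
  {"x": -4,"y": -2,"z": 18,"spin": -0.011},
  {"x": -2,"y": 0,"z": 12,"spin": -0.011},
  {"x": 0,"y": 0,"z": 4,"spin": 0},
])

```text
time: 20.5
position: [0.6448, 0.0683, 0.0021]
tool_rot: [0.93, 0.367, 0.028, 0.002]
ft_force: [-0.0, 0.3, -0.3]
grip_width: 0.0696
```

```bash
python3 pl.py 0.656 0.067 0.006 -47.4 20; python3 look.py s20 side 320 220 100 75
```

```text
t 20.5 P [0.6448 0.0683 0.0021] yaw -46.9 tz [ 0.053  0.016 -0.998] tilt 3.17 q6 0.72 F [-0.   0.3 -0.3] w 69.6
1 [{"x": 7.4, "y": 8.7, "z": -3.4, "spin": 0.009}]
```

View pics/s20.png

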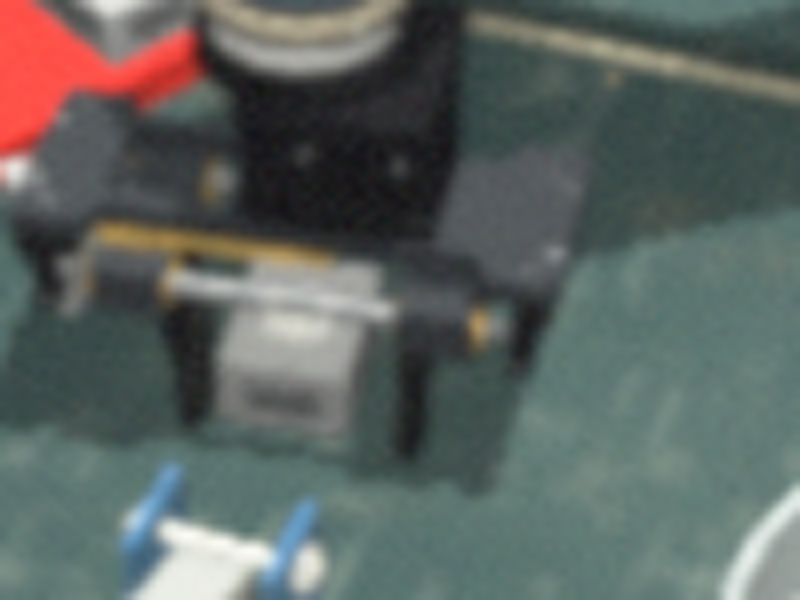

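Emit:
play_rows([
  {"x": 5,"y": 5,"z": -2,"spin": 0},
  {"x": 3,"y": 3,"z": -2,"spin": 0},
  {"x": 0,"y": 0,"z": 0,"spin": 0},
])

```text
time: 20.85
position: [0.6588, 0.0669, 0.0083]
tool_rot: [0.93, 0.367, 0.029, 0.003]
ft_force: [-0.1, 0.2, -0.2]
grip_width: 0.0695
```

Emit:
play_rows([
  {"x": 0,"y": 0,"z": 0,"spin": 0},
  {"x": 0,"y": 0,"z": 0,"spin": 0},
  {"x": 0,"y": 0,"z": 0,"spin": 0},
  {"x": 0,"y": 0,"z": 0,"spin": 0},
], grip=0, newtons=3)

```text
time: 21.25
position: [0.6601, 0.0671, 0.0103]
tool_rot: [0.93, 0.367, 0.031, 0.003]
ft_force: [-0.5, -0.4, 0.3]
grip_width: 0.0452
```

```bash
python3 pl.py 0.656 0.067 0.006 -47.4 20
```

```text
t 21.25 P [0.6601 0.0671 0.0103] yaw -47.0 tz [ 0.06   0.016 -0.998] tilt 3.53 q6 0.72 F [-0.5 -0.4  0.3] w 45.2
1 [{"x": -3.3, "y": -2.8, "z": 4.1, "spin": 0.007}]
```

Emit:
play_rows([
  {"x": 0,"y": 0,"z": 0,"spin": 0},
  {"x": 0,"y": 0,"z": 2,"spin": 0},
  {"x": -5,"y": 0,"z": 2,"spin": 0},
  {"x": -4,"y": 0,"z": 0,"spin": 0},
], grip=0.72)

```text
time: 21.65
position: [0.6534, 0.0611, 0.0055]
tool_rot: [0.93, 0.367, 0.031, 0.004]
ft_force: [0.1, -0.5, 0.6]
grip_width: 0.0614
```

Emit:
play_rows([
  {"x": 0,"y": 0,"z": 0,"spin": 0},
  {"x": 0,"y": 0,"z": 0,"spin": 0},
  {"x": 0,"y": 0,"z": 0,"spin": 0},
  {"x": 0,"y": 0,"z": 0,"spin": 0},
], grip=0, newtons=3)

```text
time: 22.05
position: [0.6525, 0.0602, 0.0051]
tool_rot: [0.93, 0.367, 0.03, 0.003]
ft_force: [-0.1, 0.5, -0.9]
grip_width: 0.0487
```

```bash
python3 pl.py 0.656 0.067 0.006 -47.4 20
```

```text
t 22.05 P [0.6525 0.0602 0.0051] yaw -47.0 tz [ 0.058  0.016 -0.998] tilt 3.46 q6 0.71 F [-0.1  0.5 -0.9] w 48.7
1 [{"x": 7.3, "y": -2.5, "z": -0.6, "spin": 0.007}]
```

Gripped at 48.7 mm. Same arc as before.

Emit:
play_rows([
  {"x": -2,"y": 0,"z": -7,"spin": 0},
  {"x": -5,"y": 0,"z": -8,"spin": 0},
  {"x": -6,"y": 0,"z": -7,"spin": 0},
  {"x": -7,"y": 0,"z": -7,"spin": 0},
  {"x": -8,"y": 0,"z": -6,"spin": 0},
  {"x": -8,"y": 0,"z": -5,"spin": 0},
  {"x": -8,"y": 0,"z": -4,"spin": 0},
  {"x": 0,"y": 0,"z": 0,"spin": 0},
])

```text
time: 22.85
position: [0.6139, 0.0265, 0.051]
tool_rot: [0.93, 0.367, 0.03, 0.003]
ft_force: [-0.4, -1.0, -1.5]
grip_width: 0.0476
```

```bash
python3 pl.py; python3 look.py s21 side 320 220 100 75
```

```text
t 22.85 P [0.6139 0.0265 0.051 ] yaw -47.0 tz [ 0.058  0.015 -0.998] tilt 3.43 q6 0.64 F [-0.4 -1.  -1.5] w 47.6
```

View pics/s21.png

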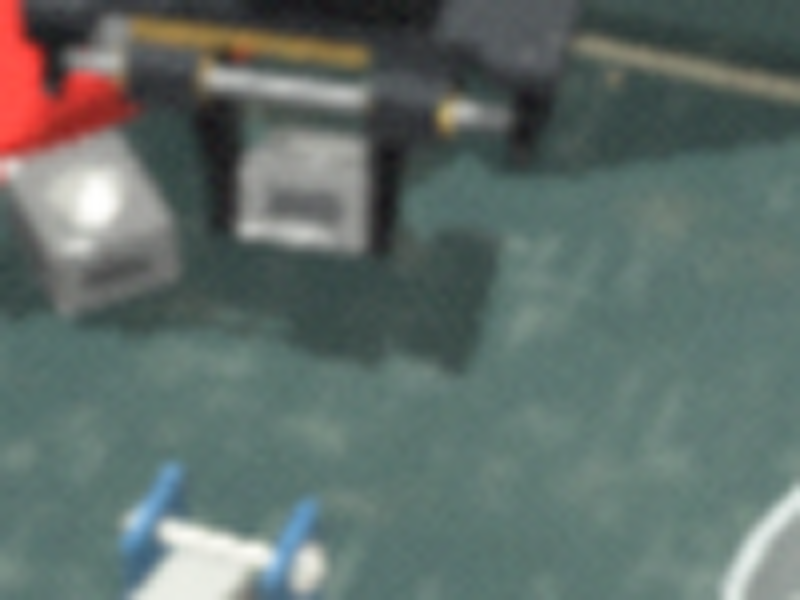

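Emit:
play_rows([
  {"x": 0,"y": 0,"z": -25,"spin": 0},
  {"x": 0,"y": 0,"z": 25,"spin": 0},
  {"x": 0,"y": 0,"z": -25,"spin": 0},
  {"x": 0,"y": 0,"z": 0,"spin": 0},
])

```text
time: 23.3
position: [0.612, 0.0266, 0.0696]
tool_rot: [0.93, 0.366, 0.026, 0.001]
ft_force: [1.6, -0.4, -0.7]
grip_width: 0.048
```

```bash
python3 pl.py; python3 look.py s22 side 320 220 100 75
```

```text
t 23.3 P [0.612  0.0266 0.0696] yaw -47.0 tz [ 0.05   0.017 -0.999] tilt 3.02 q6 0.64 F [ 1.6 -0.4 -0.7] w 48.0
```

View pics/s22.png

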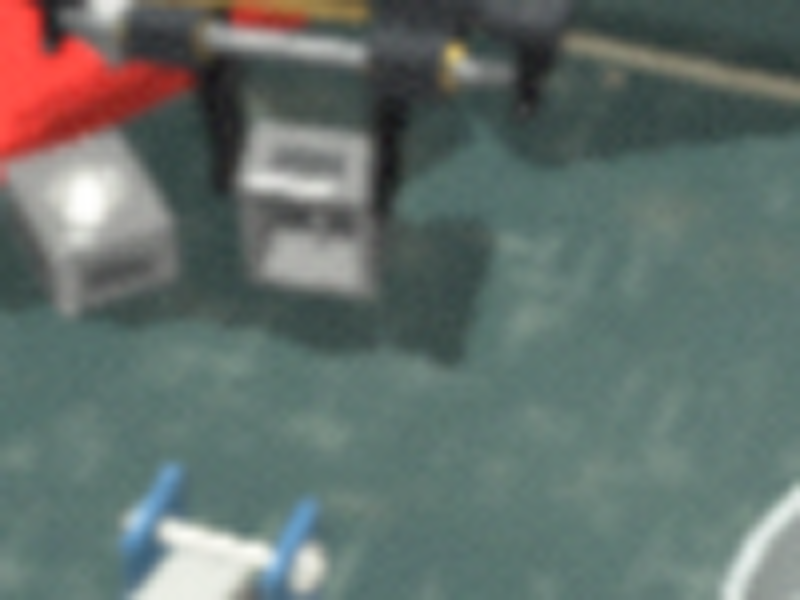

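Emit:
play_rows([
  {"x": 0,"y": 0,"z": -20,"spin": 0},
  {"x": 0,"y": 0,"z": 25,"spin": 0},
  {"x": 0,"y": 0,"z": -10,"spin": 0},
  {"x": -3,"y": 0,"z": 10,"spin": 0},
  {"x": -4,"y": 0,"z": 10,"spin": 0},
  {"x": -6,"y": 0,"z": 8,"spin": 0},
])

```text
time: 23.95
position: [0.6011, 0.0192, 0.0447]
tool_rot: [0.93, 0.367, 0.025, 0.0]
ft_force: [0.3, 1.8, 4.7]
grip_width: 0.0483
```

```bash
python3 pl.py; python3 look.py s23 side 320 220 100 75
```

```text
t 23.95 P [0.6011 0.0192 0.0447] yaw -46.9 tz [ 0.047  0.018 -0.999] tilt 2.9 q6 0.62 F [0.3 1.8 4.7] w 48.3
```

View pics/s23.png

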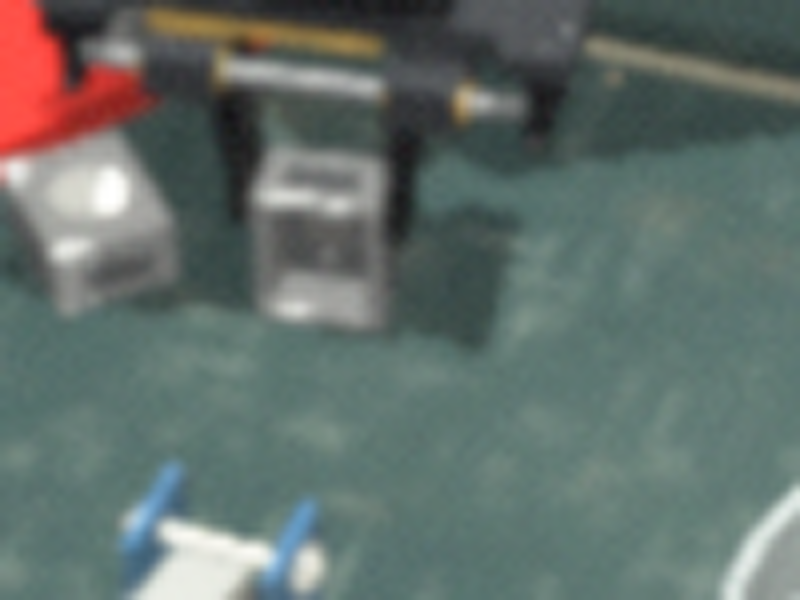

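Emit:
play_rows([
  {"x": -6,"y": 0,"z": 0,"spin": 0},
  {"x": -4,"y": 0,"z": 2,"spin": 0},
  {"x": 0,"y": 0,"z": 0,"spin": 0},
])

```text
time: 24.3
position: [0.5925, 0.0108, 0.0418]
tool_rot: [0.93, 0.366, 0.025, 0.0]
ft_force: [0.5, -0.1, -1.5]
grip_width: 0.0482
```

Emit:
play_rows([
  {"x": 0,"y": 0,"z": 0,"spin": 0},
  {"x": 0,"y": 0,"z": 0,"spin": 0},
  {"x": 0,"y": 0,"z": -15,"spin": 0},
  {"x": 5,"y": 0,"z": -35,"spin": 0},
  {"x": 30,"y": 0,"z": -5,"spin": 0},
  {"x": 20,"y": 0,"z": 0,"spin": 0},
], grip=0.75)

```text
time: 24.9
position: [0.6273, 0.046, 0.102]
tool_rot: [0.931, 0.365, 0.022, -0.001]
ft_force: [0.3, -0.2, -0.2]
grip_width: 0.065
```

```bash
python3 pl.py; python3 look.py s24 side 320 220 100 75
```

```text
t 24.9 P [0.6273 0.046  0.102 ] yaw -47.2 tz [ 0.039  0.018 -0.999] tilt 2.48 q6 0.69 F [ 0.3 -0.2 -0.2] w 65.0
```

View pics/s24.png

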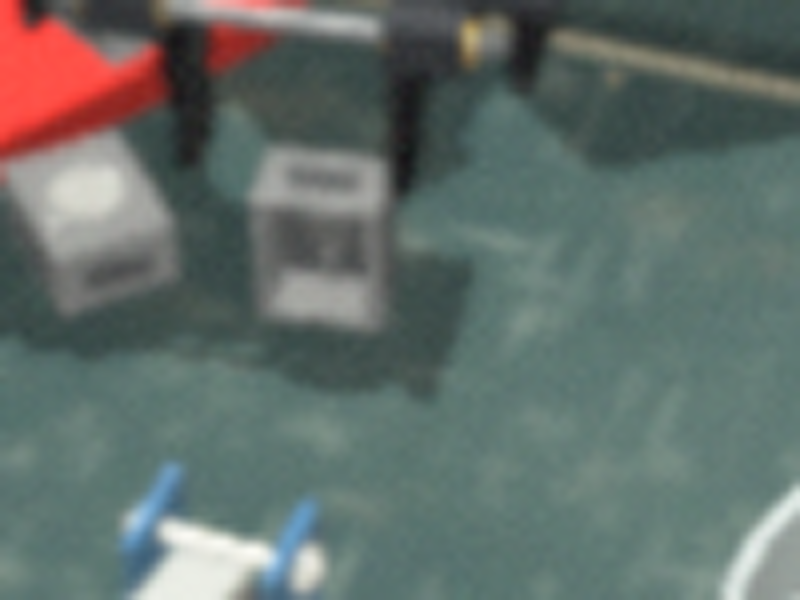

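```bash
python3 - <<'E'
from h import *
p=shot('side')
a,b=[atz(p,[270+c[0]/8-.5,183+c[1]/8-.5],0) for c in [(258,322),(384,331)]];print(a,b,(a+b)/2, np.degrees(np.arctan2(*(a-b)[1::-1])))
E
python3 pl.py
```

```text
[0.62641023 0.0105349  0.        ] [5.91340063e-01 4.25215813e-02 1.11022302e-16] [6.08875144e-01 2.65282426e-02 5.55111512e-17] -42.36721379645289
t 25.0 P [0.6285 0.0467 0.1017] yaw -47.0 tz [ 0.042  0.018 -0.999] tilt 2.59 q6 0.69 F [-0.  -0.3  0.6] w 65.1
```

Emit:
play_rows([
  {"x": 0,"y": 0,"z": 18,"spin": 0},
  {"x": 0,"y": -1,"z": 20,"spin": 0},
  {"x": 0,"y": -1,"z": 18,"spin": 0},
  {"x": 0,"y": 0,"z": 0,"spin": 0},
], grip=0.44)

```text
time: 25.4
position: [0.627, 0.0481, 0.0463]
tool_rot: [0.93, 0.368, 0.022, -0.0]
ft_force: [-0.8, -0.5, -0.1]
grip_width: 0.0424
```

```bash
python3 pl.py 0.59 0.008 0.045 -47
```

```text
t 25.4 P [0.627  0.0481 0.0463] yaw -46.9 tz [ 0.04   0.016 -0.999] tilt 2.48 q6 0.69 F [-0.8 -0.5 -0.1] w 42.4
2 [{"x": -27.2, "y": 2.0, "z": -0.4, "spin": 0.001}, {"x": -27.2, "y": 2.0, "z": -0.4, "spin": 0.001}]
```

Emit:
play_rows([
  {"x": -12,"y": 1,"z": 0,"spin": 0},
  {"x": -9,"y": 1,"z": 0,"spin": 0},
  {"x": -8,"y": 0,"z": 0,"spin": 0},
  {"x": -8,"y": 0,"z": 0,"spin": 0},
  {"x": -8,"y": 0,"z": 0,"spin": 0},
  {"x": -8,"y": 0,"z": 0,"spin": 0},
  {"x": 0,"y": 0,"z": -10,"spin": 0},
])

```text
time: 26.1
position: [0.5845, 0.005, 0.057]
tool_rot: [0.93, 0.367, 0.021, -0.0]
ft_force: [0.5, 0.3, -1.0]
grip_width: 0.0382
```

```bash
python3 pl.py; python3 look.py s25 side 320 220 100 75
```

```text
t 26.1 P [0.5845 0.005  0.057 ] yaw -47.0 tz [ 0.039  0.016 -0.999] tilt 2.42 q6 0.6 F [ 0.5  0.3 -1. ] w 38.2
```

View pics/s25.png

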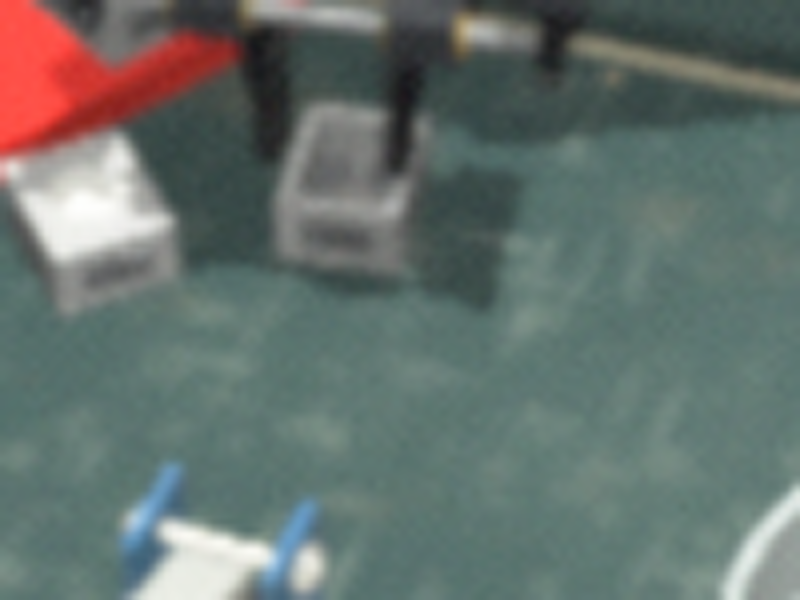

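Emit:
play_rows([
  {"x": 0,"y": 0,"z": -45,"spin": 0},
  {"x": 45,"y": 0,"z": 0,"spin": 0},
  {"x": 45,"y": 0,"z": 0,"spin": 0},
  {"x": 30,"y": -20,"z": 0,"spin": 0},
], grip=0.8)

```text
time: 26.55
position: [0.6619, 0.0989, 0.1126]
tool_rot: [0.931, 0.363, 0.024, 0.001]
ft_force: [-0.4, -0.5, 0.6]
grip_width: 0.0622
```

```bash
python3 pl.py; python3 look.py t25 top 350 190 160 120;python3 - <<'E'
from loc import *
p=shot('top')
for c in [(334,205),(357,173)]:
  for v in (110,125,140):
    m=footmask(p,c,v=v,r=30)
    if m is not None: print(c,np.array(fit(p,m)))
E
```

```text
t 26.55 P [0.6619 0.0989 0.1126] yaw -47.4 tz [ 0.046  0.015 -0.999] tilt 2.8 q6 0.79 F [-0.4 -0.5  0.6] w 62.2
(334, 205) [  0.5658  -0.0163   0.7384  13.875  358.    ]
(334, 205) [  0.5662  -0.0164   0.7534  76.5312 280.    ]
(334, 205) [  0.5665  -0.0163   0.7863 188.2969 168.    ]
(357, 173) [  0.658   -0.0611   1.4068  28.0781 349.    ]
(357, 173) [  0.6585  -0.0613   1.4051  34.0625 334.    ]
(357, 173) [  0.6583  -0.0606   1.3669  46.7812 316.    ]
```

View pics/t25.png

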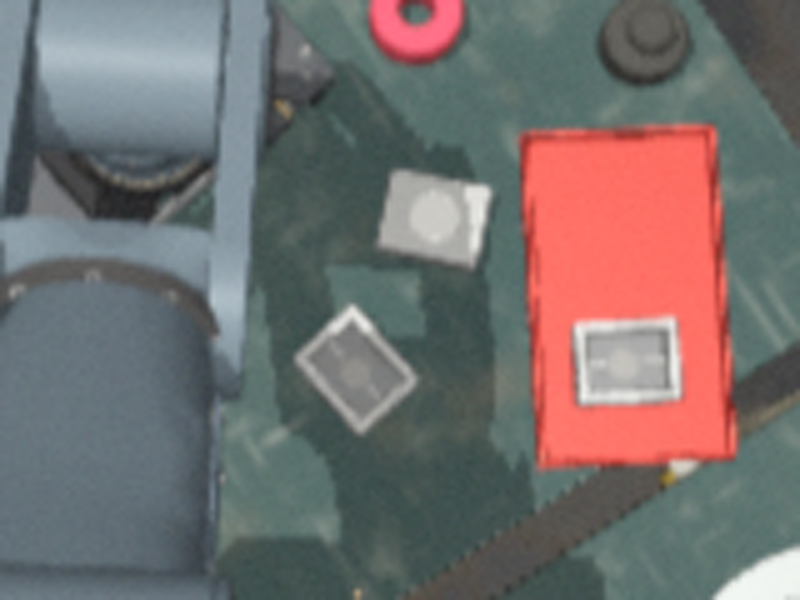

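```bash
python3 - <<'E'
from loc import *
p=shot('top');I=p['img'].astype(int)
for n,(x,y,yaw,z) in dict(A=(.5658,-.0163,.74,0),C=(.5705,-.178,1.6,.003)).items():
    f=proj(p,[x,y,z+.008]);b=proj(p,[x,y,z+.028]);print(n,'floor',f,'boss',b)
    r=np.round((f+b)/2).astype(int)
    print(I[r[1]-6:r[1]+7,r[0]-7:r[0]+8].sum(2)//3)
    print((I[r[1]-6:r[1]+7,r[0]-7:r[0]+8,0]-I[r[1]-6:r[1]+7,r[0]-7:r[0]+8,2]))
q=shot('side')
for c,nm in (((330,203),'A'),((293,178),'C')):
    cv2.imwrite(f'pics/zz{nm}.png',cv2.resize(q['img'][c[1]-22:c[1]+23,c[0]-25:c[0]+25],None,fx=12,fy=12,interpolation=cv2.INTER_CUBIC)[:,:,::-1])
E
```

```text
A floor [340.7853 203.7083] boss [341.0092 202.9678]
[[170 151 139 130 125 146 149 145 131 131 162 158 119  93  85]
 [149 129 142 127 124 125 126 127 124 111 134 164 152 115  83]
 [121 123 143 141 126 125 124 125 122 118 109 133 160 151 111]
 [118 123 132 145 140 125 124 124 123 122 117 110 133 162 151]
 [122 123 125 130 137 126 129 132 129 125 123 116 109 136 165]
 [124 124 125 123 131 135 136 139 138 130 127 121 116 111 139]
 [122 122 121 125 135 140 142 140 140 136 129 124 123 116 115]
 [130 125 123 124 137 140 143 141 142 141 127 122 123 126 118]
 [151 130 124 124 136 141 143 144 141 137 126 126 125 125 123]
 [162 141 127 125 127 139 141 141 136 139 128 122 125 122 125]
 [165 159 136 124 127 128 134 132 132 139 144 128 123 123 129]
 [130 160 159 134 123 125 126 127 126 132 144 141 126 124 153]
 [ 84 130 164 159 128 121 122 123 127 128 133 145 128 142 165]]
[[  4   3   2   2   0   0   1   1   1   2   5   2  -5 -14 -18]
 [  4   2   1   3   0  -1   1   0  -1   0   3   3   1  -2 -10]
 [  0   2   1   1  -1   2   1   0   0   1   2   3   1   0  -5]
 [  1  -1   2   1   1   0   0   1   0 
[... 1390 characters left out ...]
97 198 196]
 [220 216 218 224 224 219 225 226 220 204 201 198 190 186 180]]
[[ 1  0  2  1  3  1  0  1  0 -1 -1  2  1  2  4]
 [ 0  1  1  1  1  2  0  0  0  0  1  0  0  1  3]
 [ 0  0  1  2  2  3  2  0  1  0  1  1  2  1  4]
 [ 1  0  1  3  5  6  5  4  2  0  0 -1  1  1  3]
 [ 1  1  2  5  8  8  7  6  2  2  2  2  3  2  3]
 [ 3  4  4  6  6  7  7  7  5  3  2  2  3  3  4]
 [ 3  3  2  6  7  9  7  7  5  2  2  1  0  2  3]
 [ 1  1  1  4  7  7  8  7  4  0 -1  1  2  0  3]
 [ 0 -1  1  2  3  4  6  4  1  0  0  1  1  0  3]
 [ 1  0  0  1  1  4  2  3  1  0  2  1 -1  1  2]
 [ 1  1  0 -1  0  2  4  1  1  1  2  3  0  0  2]
 [ 2  3  3  1  1  3  4  3  4  2  4  3  4  3  4]
 [ 4  4  4  3  3  4  3  3  4  5  6  6  6  7 10]]
```

View pics/zzA.png

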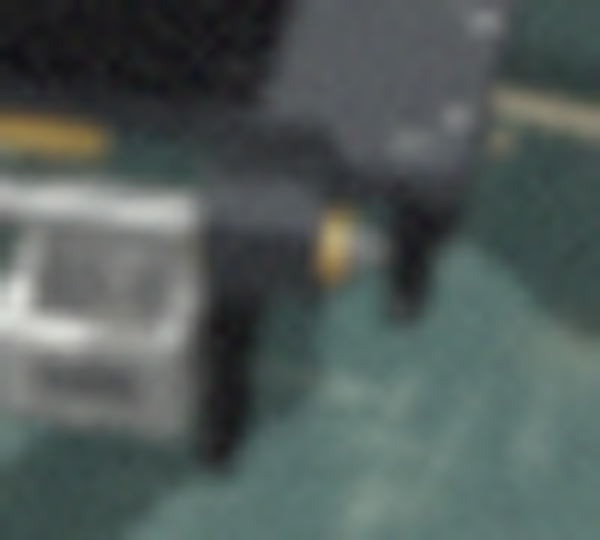

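View pics/zzC.png

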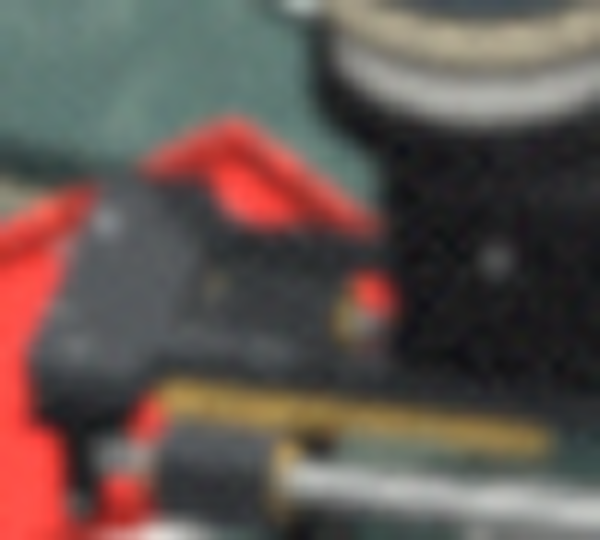

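Both turned feet show the same flat dull disc with no dark hole, so A lacks its boss too and goes to the tray.

```bash
python3 pl.py 0.566 -0.0163 0.06 -47.3 45
```

```text
t 26.75 P [0.6564 0.0998 0.1104] yaw -47.2 tz [ 0.038  0.015 -0.999] tilt 2.33 q6 0.79 F [ 0.4 -0.1  0.9] w 68.6
4 [{"x": -36.8, "y": 5.7, "z": 11.3, "spin": 0.0}, {"x": -36.8, "y": 5.8, "z": 11.3, "spin": 0.0}, {"x": -36.8, "y": 5.8, "z": 11.3, "spin": 0.0}, {"x": -36.7, "y": 5.8, "z": 11.3, "spin": 0.0}]
```

Emit:
play_rows([
  {"x": -37,"y": 6,"z": 5,"spin": 0},
  {"x": -37,"y": 6,"z": 14,"spin": 0},
  {"x": -37,"y": 6,"z": 14,"spin": 0},
  {"x": -37,"y": 6,"z": 14,"spin": 0},
  {"x": 0,"y": 0,"z": 10,"spin": 0},
])

```text
time: 27.25
position: [0.5634, -0.0241, 0.0488]
tool_rot: [0.931, 0.365, 0.022, 0.002]
ft_force: [0.6, 0.3, 0.2]
grip_width: 0.0695
```

```bash
python3 pl.py 0.566 -0.0163 0.005 -47.3 20
```

```text
t 27.25 P [ 0.5634 -0.0241  0.0488] yaw -47.2 tz [ 0.043  0.014 -0.999] tilt 2.58 q6 0.54 F [0.6 0.3 0.2] w 69.5
3 [{"x": 1.8, "y": -1.6, "z": 14.7, "spin": 0.001}, {"x": 1.8, "y": -1.6, "z": 14.7, "spin": 0.001}, {"x": 1.8, "y": -1.6, "z": 14.7, "spin": 0.001}]
```

Emit:
play_rows([
  {"x": 1,"y": -3,"z": 15,"spin": 0},
  {"x": 1,"y": -3,"z": 15,"spin": 0},
  {"x": 1,"y": -2,"z": 12,"spin": 0},
  {"x": 0,"y": 0,"z": 2,"spin": 0},
])

```text
time: 27.65
position: [0.5606, -0.0197, 0.0031]
tool_rot: [0.932, 0.361, 0.022, 0.001]
ft_force: [-0.4, 0.4, 0.1]
grip_width: 0.0695
```

```bash
python3 pl.py 0.566 -0.0163 0.005 -47.3 20;python3 look.py s26 side 320 200 100 75
```

```text
t 27.65 P [ 0.5606 -0.0197  0.0031] yaw -47.7 tz [ 0.042  0.013 -0.999] tilt 2.53 q6 0.55 F [-0.4  0.4  0.1] w 69.5
1 [{"x": 6.3, "y": 1.1, "z": -1.7, "spin": -0.006}]
```

View pics/s26.png

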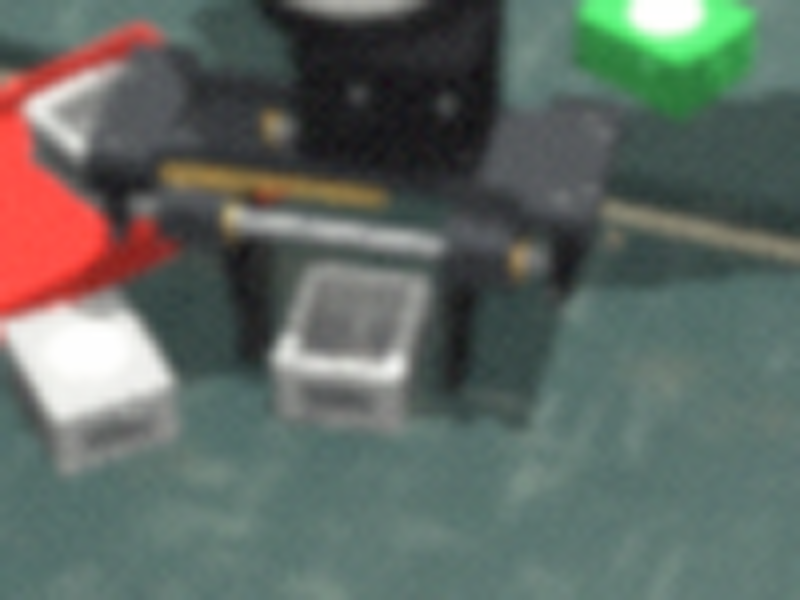

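Emit:
play_rows([
  {"x": 4,"y": 0,"z": -1,"spin": 0},
  {"x": 3,"y": 0,"z": -1,"spin": 0},
])

```text
time: 27.9
position: [0.567, -0.0151, 0.0063]
tool_rot: [0.932, 0.361, 0.023, 0.002]
ft_force: [-0.2, 0.0, -0.0]
grip_width: 0.0695
```

Emit:
play_rows([
  {"x": 0,"y": 0,"z": 0,"spin": 0},
  {"x": 0,"y": 0,"z": 0,"spin": 0},
  {"x": 0,"y": 0,"z": 0,"spin": 0},
  {"x": 0,"y": 0,"z": 0,"spin": 0},
], grip=0, newtons=15)

```text
time: 28.3
position: [0.569, -0.0145, 0.0083]
tool_rot: [0.932, 0.362, 0.025, 0.003]
ft_force: [0.3, -0.8, -0.9]
grip_width: 0.048
```

```bash
python3 pl.py
```

```text
t 28.3 P [ 0.569  -0.0145  0.0083] yaw -47.6 tz [ 0.048  0.012 -0.999] tilt 2.84 q6 0.56 F [ 0.3 -0.8 -0.9] w 48.0
```

Emit:
play_rows([
  {"x": 0,"y": 0,"z": -30,"spin": 0},
  {"x": 0,"y": 0,"z": -35,"spin": 0},
])

```text
time: 28.5
position: [0.562, -0.0146, 0.0698]
tool_rot: [0.932, 0.362, 0.02, -0.0]
ft_force: [0.4, -0.4, -0.9]
grip_width: 0.048
```

```bash
python3 pl.py 0.655 -0.1735 0.07 3.5 40
```

```text
t 28.5 P [ 0.562  -0.0146  0.0698] yaw -47.6 tz [ 0.036  0.014 -0.999] tilt 2.25 q6 0.57 F [ 0.4 -0.4 -0.9] w 48.0
7 [{"x": -5.5, "y": 25.7, "z": 0.1, "spin": -0.127}, {"x": -8.7, "y": 24.8, "z": -0.0, "spin": -0.127}, {"x": -11.8, "y": 23.5, "z": -0.1, "spin": -0.127}, {"x": -14.7, "y": 21.8, "z": -0.3, "spin": -0.127}, {"x": -17.4, "y": 19.8, "z": -0.4, "spin": -0.127}, {"x": -19.7, "y": 17.4, "z": -0.5, "spin": -0.127}, {"x": -21.8, "y": 14.8, "z": -0.6, "spin": -0.127}]
```

Emit:
play_rows([
  {"x": -5.5,"y": 26,"z": 0,"spin": -0.127},
  {"x": -9,"y": 25,"z": 0,"spin": -0.127},
  {"x": -12,"y": 23.5,"z": 0,"spin": -0.127},
  {"x": -15,"y": 22,"z": 0,"spin": -0.127},
  {"x": -17,"y": 20,"z": 0,"spin": -0.127},
  {"x": -20,"y": 17,"z": 0,"spin": -0.127},
  {"x": -22,"y": 15,"z": 0,"spin": -0.127},
  {"x": 0,"y": 0,"z": 0,"spin": 0},
])

```text
time: 29.3
position: [0.6598, -0.1786, 0.0752]
tool_rot: [0.671, 0.741, 0.018, 0.01]
ft_force: [0.6, 0.3, -0.7]
grip_width: 0.0481
```

```bash
python3 pl.py 0.655 -0.1735 0.013 3.5 20
```

```text
t 29.3 P [ 0.6598 -0.1786  0.0752] yaw 5.6 tz [ 0.04   0.013 -0.999] tilt 2.39 q6 -0.56 F [ 0.6  0.3 -0.7] w 48.1
4 [{"x": 1.3, "y": -1.7, "z": 15.5, "spin": 0.009}, {"x": 1.2, "y": -1.7, "z": 15.5, "spin": 0.009}, {"x": 1.2, "y": -1.7, "z": 15.5, "spin": 0.009}, {"x": 1.2, "y": -1.7, "z": 15.5, "spin": 0.009}]
```

Emit:
play_rows([
  {"x": 1,"y": -2,"z": 16,"spin": 0.009},
  {"x": 1,"y": -3,"z": 16,"spin": 0.009},
  {"x": 1,"y": -2,"z": 14,"spin": 0.009},
  {"x": 1,"y": 0,"z": 8,"spin": 0},
])

```text
time: 29.7
position: [0.6529, -0.1738, 0.0193]
tool_rot: [0.684, 0.729, 0.018, 0.009]
ft_force: [1.0, 0.6, -1.0]
grip_width: 0.0482
```

```bash
python3 pl.py 0.655 -0.1735 0.013 3.5 20;python3 look.py s28 side 290 180 100 75
```

```text
t 29.7 P [ 0.6529 -0.1738  0.0193] yaw 3.7 tz [ 0.038  0.014 -0.999] tilt 2.34 q6 -0.53 F [ 1.   0.6 -1. ] w 48.2
1 [{"x": 0.1, "y": 1.9, "z": 6.4, "spin": 0.003}]
```

View pics/s28.png

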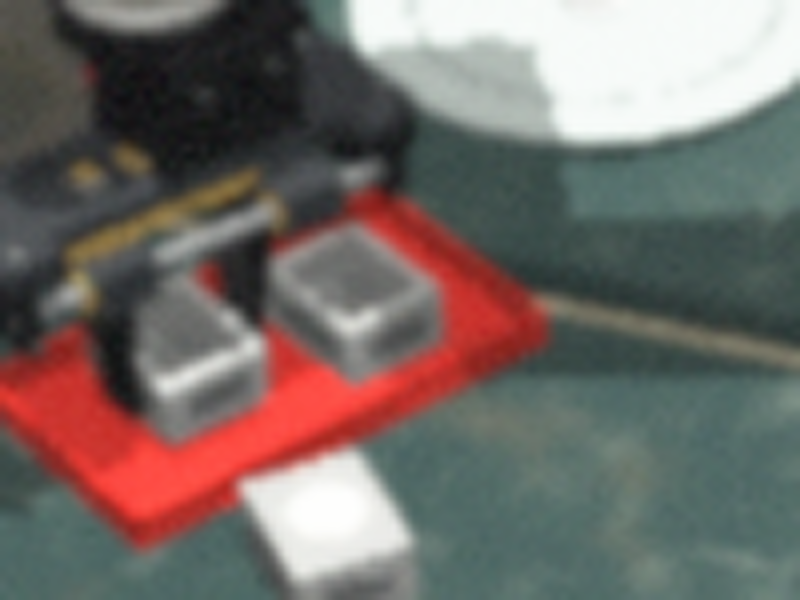

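Emit:
play_rows([
  {"x": 0,"y": 2,"z": 5,"spin": 0},
  {"x": 0,"y": 1,"z": 3,"spin": 0},
])

```text
time: 29.95
position: [0.6551, -0.1726, 0.0112]
tool_rot: [0.683, 0.73, 0.017, 0.007]
ft_force: [-8.3, -0.3, 19.6]
grip_width: 0.048
```

Emit:
play_rows([
  {"x": 0,"y": 0,"z": 0,"spin": 0},
  {"x": 0,"y": 0,"z": 0,"spin": 0},
  {"x": 0,"y": 0,"z": -15,"spin": 0},
  {"x": 0,"y": 0,"z": -40,"spin": 0},
], grip=0.65)

```text
time: 30.35
position: [0.6513, -0.1719, 0.0646]
tool_rot: [0.683, 0.73, 0.016, 0.004]
ft_force: [0.7, 0.6, -1.2]
grip_width: 0.0566
```

```bash
python3 pl.py;python3 look.py s29 side 290 180 100 75; python3 - <<'E'
from loc import *
p=shot('top','t29')
for v in (125,140,160):
    m=footmask(p,(357,173),v=v,r=30)
    if m is not None: print(np.array(fit(p,m)))
E
```

```text
t 30.35 P [ 0.6513 -0.1719  0.0646] yaw 3.8 tz [ 0.028  0.018 -0.999] tilt 1.9 q6 -0.52 F [ 0.7  0.6 -1.2] w 56.6
[  0.6589  -0.0607   1.391   23.5156 370.    ]
[  0.6585  -0.0603   1.3789  24.7188 354.    ]
[  0.6592  -0.0601   1.3905  31.5781 332.    ]
```

View pics/s29.png

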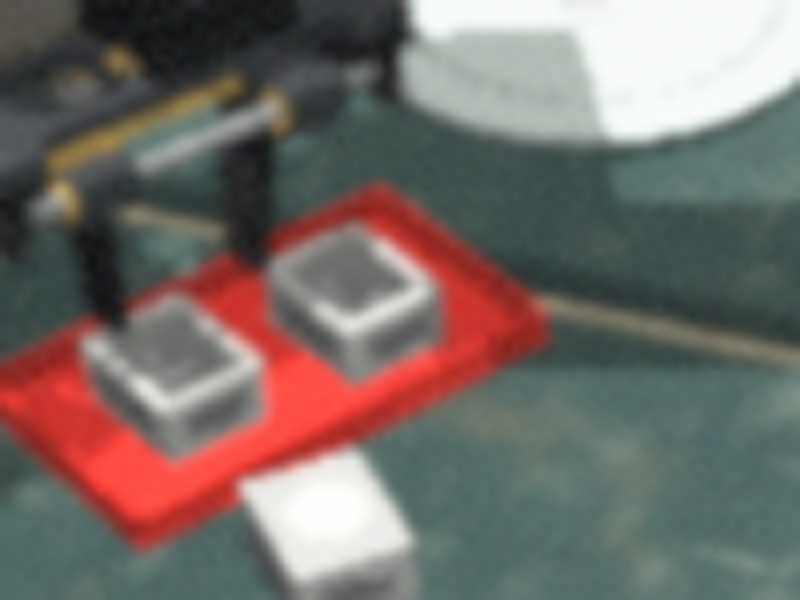

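```bash
python3 pl.py 0.6537 -0.089 0.065 -10.5 45
```

```text
t 30.45 P [ 0.6576 -0.1747  0.073 ] yaw 3.8 tz [ 0.044  0.011 -0.999] tilt 2.61 q6 -0.52 F [ 1.5 -0.7  0.3] w 56.1
2 [{"x": 42.9, "y": 0.7, "z": 4.4, "spin": 0.125}, {"x": 42.6, "y": -4.6, "z": 4.1, "spin": 0.125}]
```

Emit:
play_rows([
  {"x": 43,"y": 1,"z": 0,"spin": 0.125},
  {"x": 43,"y": -4,"z": 2,"spin": 0.125},
  {"x": 0,"y": 0,"z": 0,"spin": 0},
], grip=0.8)

```text
time: 30.75
position: [0.6577, -0.0893, 0.077]
tool_rot: [0.773, 0.634, 0.023, 0.015]
ft_force: [-0.7, -0.7, 0.2]
grip_width: 0.0679
```

```bash
python3 pl.py 0.6537 -0.089 0.006 -10.5 18
```

```text
t 30.75 P [ 0.6577 -0.0893  0.077 ] yaw -11.4 tz [ 0.055  0.007 -0.998] tilt 3.15 q6 -0.14 F [-0.7 -0.7  0.2] w 67.9
4 [{"x": -0.4, "y": -1.9, "z": 17.7, "spin": -0.004}, {"x": -0.4, "y": -1.9, "z": 17.7, "spin": -0.004}, {"x": -0.4, "y": -1.9, "z": 17.7, "spin": -0.004}, {"x": -0.4, "y": -1.9, "z": 17.7, "spin": -0.004}]
```

Emit:
play_rows([
  {"x": -1,"y": -3,"z": 18,"spin": -0.004},
  {"x": -1,"y": -3,"z": 18,"spin": -0.004},
  {"x": -1,"y": -3,"z": 16,"spin": -0.004},
  {"x": 0,"y": -1,"z": 12,"spin": -0.004},
  {"x": 0,"y": 0,"z": 3,"spin": 0},
])

```text
time: 31.25
position: [0.6557, -0.0905, 0.0129]
tool_rot: [0.765, 0.643, 0.026, 0.02]
ft_force: [0.1, -0.1, -0.1]
grip_width: 0.0696
```

```bash
python3 pl.py 0.6537 -0.089 0.005 -10.5 18;python3 look.py s30 side 290 200 100 75
```

```text
t 31.25 P [ 0.6557 -0.0905  0.0129] yaw -10.0 tz [ 0.066  0.003 -0.998] tilt 3.77 q6 -0.17 F [ 0.1 -0.1 -0.1] w 69.6
1 [{"x": 1.0, "y": -2.7, "z": 7.8, "spin": 0.009}]
```

View pics/s30.png

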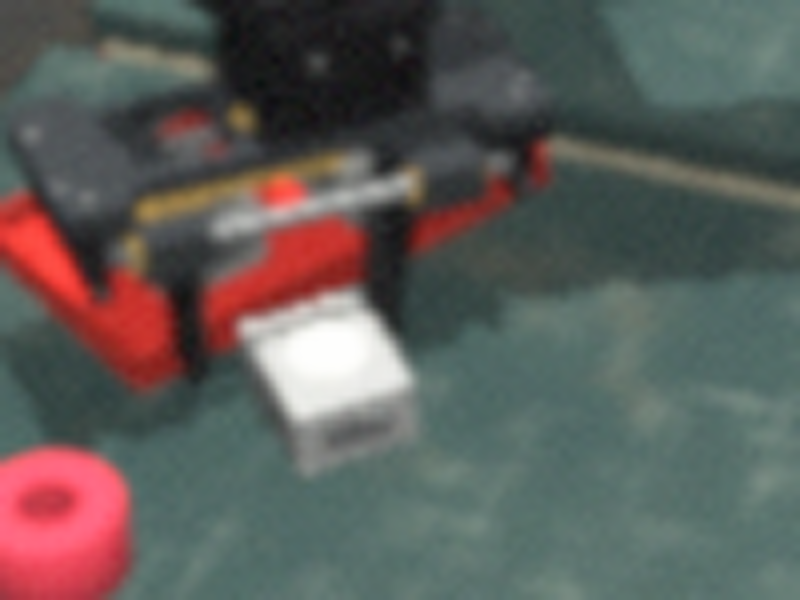

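Emit:
play_rows([
  {"x": 1,"y": -3,"z": 5,"spin": 0},
  {"x": 0,"y": -3,"z": 3,"spin": 0},
])

```text
time: 31.5
position: [0.6523, -0.0894, 0.0056]
tool_rot: [0.765, 0.643, 0.027, 0.022]
ft_force: [0.5, -0.2, -0.3]
grip_width: 0.0694
```

Emit:
play_rows([
  {"x": 0,"y": 0,"z": 0,"spin": 0},
  {"x": 0,"y": 0,"z": 0,"spin": 0},
  {"x": 0,"y": 0,"z": 0,"spin": 0},
  {"x": 0,"y": 0,"z": 0,"spin": 0},
], grip=0, newtons=3)

```text
time: 31.9
position: [0.6522, -0.0895, 0.0065]
tool_rot: [0.765, 0.643, 0.027, 0.022]
ft_force: [-0.4, 0.6, -0.4]
grip_width: 0.0493
```

```bash
python3 pl.py
```

```text
t 31.9 P [ 0.6522 -0.0895  0.0065] yaw -10.0 tz [ 0.07   0.001 -0.998] tilt 4.04 q6 -0.17 F [-0.4  0.6 -0.4] w 49.3
```

Gripped. Arc toward +tool x.

Emit:
play_rows([
  {"x": 2,"y": 0,"z": -7,"spin": 0},
  {"x": 5,"y": 0,"z": -8,"spin": 0},
  {"x": 6,"y": 0,"z": -7,"spin": 0},
  {"x": 7,"y": 0,"z": -7,"spin": 0},
  {"x": 8,"y": 0,"z": -6,"spin": 0},
  {"x": 8,"y": 0,"z": -5,"spin": 0},
  {"x": 8,"y": 0,"z": -4,"spin": 0},
  {"x": 0,"y": 0,"z": 0,"spin": 0},
])

```text
time: 32.7
position: [0.6577, -0.0413, 0.0563]
tool_rot: [0.765, 0.643, 0.028, 0.023]
ft_force: [0.2, -0.6, -0.7]
grip_width: 0.0478
```

```bash
python3 pl.py; python3 look.py s31 side 290 200 100 75
```

```text
t 32.7 P [ 0.6577 -0.0413  0.0563] yaw -9.9 tz [ 0.073  0.001 -0.997] tilt 4.17 q6 -0.09 F [ 0.2 -0.6 -0.7] w 47.8
```

View pics/s31.png

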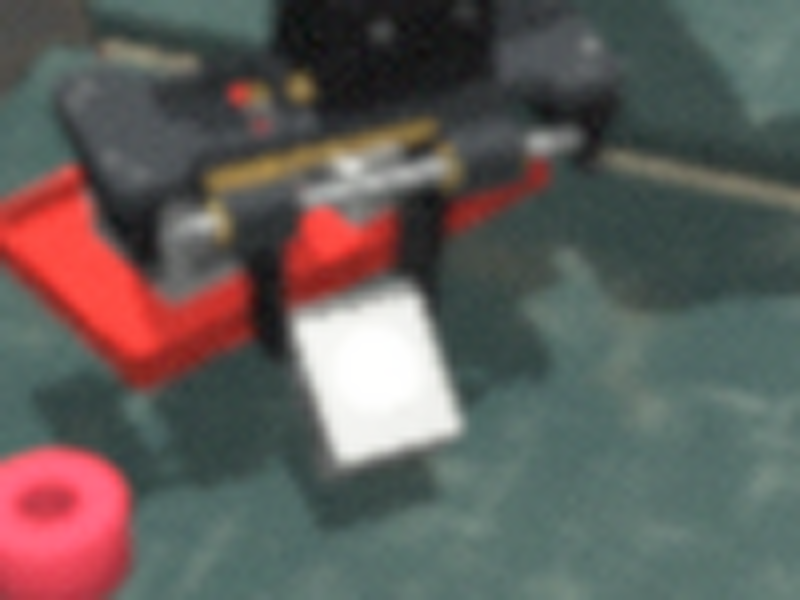

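Emit:
play_rows([
  {"x": 0,"y": 0,"z": -25,"spin": 0},
  {"x": 0,"y": 0,"z": 25,"spin": 0},
  {"x": 0,"y": 0,"z": -25,"spin": 0},
  {"x": 0,"y": 0,"z": 25,"spin": 0},
  {"x": 0,"y": 0,"z": -20,"spin": 0},
  {"x": 0,"y": 0,"z": 0,"spin": 0},
])

```text
time: 33.35
position: [0.6522, -0.0422, 0.0614]
tool_rot: [0.766, 0.643, 0.022, 0.015]
ft_force: [1.0, 0.3, 0.0]
grip_width: 0.0481
```

```bash
python3 pl.py; python3 look.py s32 side 290 200 100 75
```

```text
t 33.35 P [ 0.6522 -0.0422  0.0614] yaw -10.0 tz [ 0.052  0.005 -0.999] tilt 3.0 q6 -0.09 F [1.  0.3 0. ] w 48.1
```

View pics/s32.png

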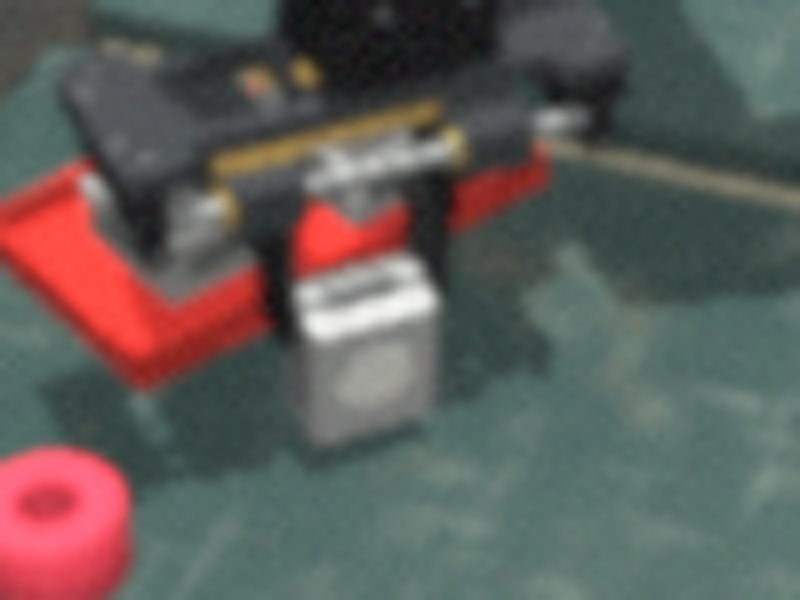

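Emit:
play_rows([
  {"x": 0,"y": -2,"z": 10,"spin": 0},
  {"x": 0,"y": -1,"z": 8,"spin": 0},
  {"x": 2,"y": 0,"z": 5,"spin": 0},
  {"x": 0,"y": 0,"z": 3,"spin": 0},
])

```text
time: 33.8
position: [0.6502, -0.0409, 0.0339]
tool_rot: [0.766, 0.643, 0.021, 0.016]
ft_force: [-0.7, -0.2, 4.1]
grip_width: 0.0487
```

```bash
python3 pl.py; python3 look.py s33 side 290 200 100 75
```

```text
t 33.8 P [ 0.6502 -0.0409  0.0339] yaw -10.0 tz [ 0.053  0.003 -0.999] tilt 3.05 q6 -0.08 F [-0.7 -0.2  4.1] w 48.7
```

View pics/s33.png

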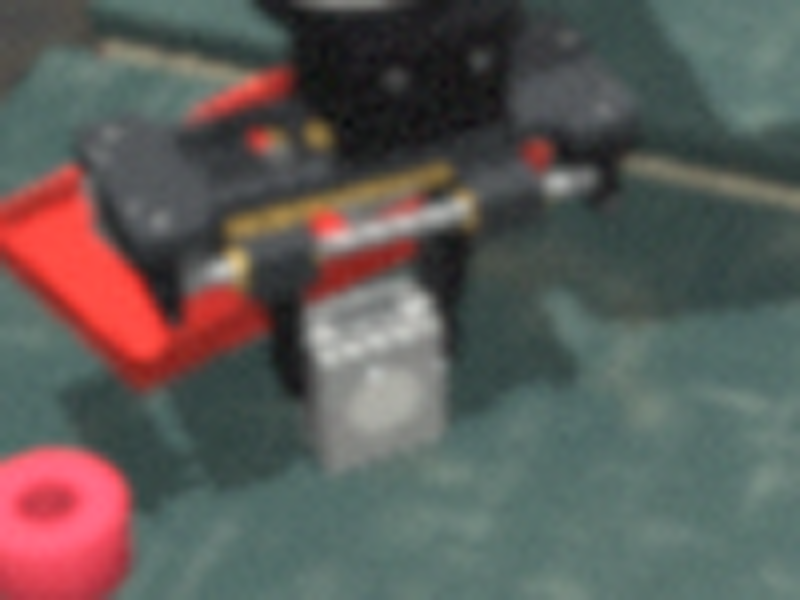

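Emit:
play_rows([
  {"x": 0,"y": 0,"z": 0,"spin": 0},
  {"x": 0,"y": 0,"z": 0,"spin": 0},
  {"x": 0,"y": 0,"z": -15,"spin": 0},
  {"x": -5,"y": 0,"z": -35,"spin": 0},
  {"x": -25,"y": 0,"z": -5,"spin": 0},
  {"x": -18,"y": 0,"z": 0,"spin": 0},
  {"x": 0,"y": 0,"z": 0,"spin": 0},
], grip=0.75)

```text
time: 34.55
position: [0.6364, -0.0865, 0.0919]
tool_rot: [0.765, 0.644, 0.02, 0.013]
ft_force: [0.4, -0.3, -0.2]
grip_width: 0.0654
```

```bash
python3 pl.py; python3 look.py s34 side 290 200 100 75
```

```text
t 34.55 P [ 0.6364 -0.0865  0.0919] yaw -9.9 tz [ 0.048  0.006 -0.999] tilt 2.79 q6 -0.16 F [ 0.4 -0.3 -0.2] w 65.4
```

View pics/s34.png

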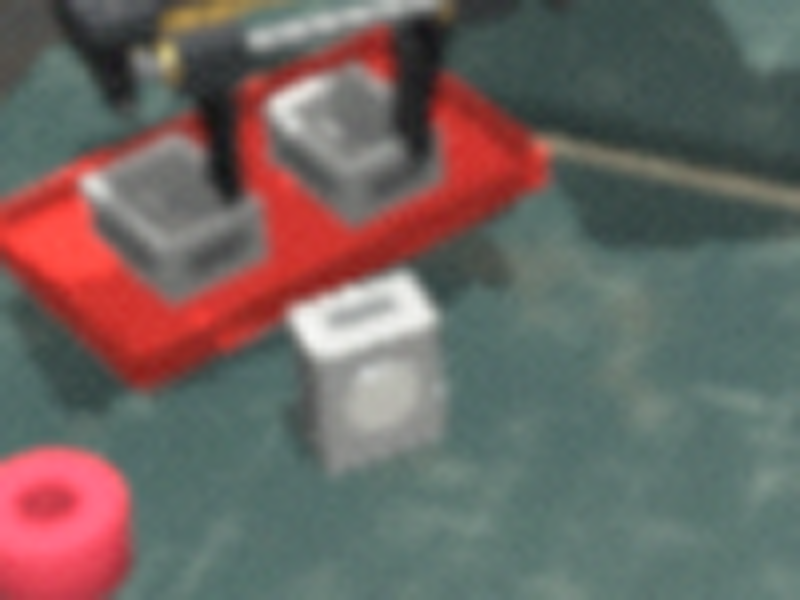

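```bash
python3 - <<'E'
from h import *
p=shot('side')
a,b=[atz(p,[240+c[0]/8-.5,163+c[1]/8-.5],0) for c in [(328,473),(445,440)]];print(a,b,(a+b)/2, np.degrees(np.arctan2(*(b-a)[1::-1])))
E
python3 pl.py 0.641 -0.089 0.045 -10 20
```

```text
[ 0.67508176 -0.03152495  0.        ] [ 0.62968196 -0.02079643  0.        ] [ 0.65238186 -0.02616069  0.        ] 166.70422798761547
t 34.65 P [ 0.6361 -0.0846  0.0911] yaw -9.8 tz [ 0.047  0.007 -0.999] tilt 2.73 q6 -0.16 F [ 0.5  0.1 -1.6] w 65.5
3 [{"x": -1.4, "y": 1.2, "z": 15.4, "spin": 0.001}, {"x": -1.4, "y": 1.2, "z": 15.4, "spin": 0.001}, {"x": -1.4, "y": 1.2, "z": 15.4, "spin": 0.001}]
```

Emit:
play_rows([
  {"x": -1,"y": 1,"z": 16,"spin": 0.02},
  {"x": -1,"y": 1,"z": 16,"spin": 0.02},
  {"x": -1,"y": 1,"z": 15,"spin": 0},
  {"x": 0,"y": 0,"z": 0,"spin": 0},
], grip=0.44)

```text
time: 35.05
position: [0.6397, -0.0843, 0.0388]
tool_rot: [0.778, 0.628, 0.02, 0.01]
ft_force: [-1.1, 0.3, 0.1]
grip_width: 0.0424
```

```bash
python3 pl.py 0.647 -0.055 0.045 -12.5 20
```

```text
t 35.05 P [ 0.6397 -0.0843  0.0388] yaw -12.1 tz [ 0.043  0.009 -0.999] tilt 2.55 q6 -0.12 F [-1.1  0.3  0.1] w 42.4
2 [{"x": 15.1, "y": 0.6, "z": -2.8, "spin": 0.003}, {"x": 15.1, "y": 0.5, "z": -2.8, "spin": 0.003}]
```

Emit:
play_rows([
  {"x": 10,"y": 0,"z": -5,"spin": 0},
  {"x": 9,"y": 0,"z": -2,"spin": 0},
  {"x": 8,"y": 0,"z": 0,"spin": 0},
  {"x": 8,"y": 0,"z": 0,"spin": 0},
  {"x": 8,"y": 0,"z": 0,"spin": 0},
  {"x": 8,"y": 0,"z": 0,"spin": 0},
  {"x": 0,"y": 0,"z": -15,"spin": 0},
])

```text
time: 35.75
position: [0.6491, -0.0279, 0.0609]
tool_rot: [0.777, 0.629, 0.019, 0.008]
ft_force: [-0.1, -0.4, 0.1]
grip_width: 0.0385
```

```bash
python3 pl.py; python3 look.py s35 side 290 200 100 75
```

```text
t 35.75 P [ 0.6491 -0.0279  0.0609] yaw -12.0 tz [ 0.039  0.011 -0.999] tilt 2.33 q6 -0.03 F [-0.1 -0.4  0.1] w 38.5
```

View pics/s35.png

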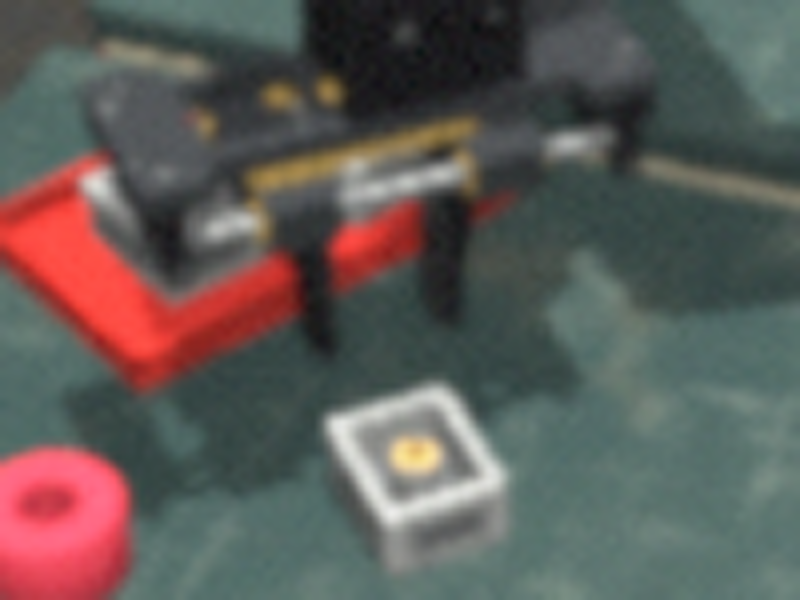

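B shows the brass ring with a dark hole, so it is sound. Locating it from above.

Emit:
play_rows([
  {"x": -10,"y": -10,"z": -30,"spin": 0},
  {"x": -30,"y": -20,"z": 0,"spin": 0},
], grip=0.8)

```text
time: 36.0
position: [0.6168, -0.0611, 0.096]
tool_rot: [0.775, 0.631, 0.023, 0.014]
ft_force: [1.1, -1.1, -0.6]
grip_width: 0.0474
```

```bash
python3 look.py t36 top 340 180 120 90; python3 - <<'E'
from loc import *
p=shot('top');q=shot('side')
for v in (110,125,140):
    m=footmask(p,(335,172),v=v,r=30)
    if m is not None:
        m2=m.astype(np.uint8);cs=max(cv2.findContours(m2,0,1)[0],key=len);m=cv2.drawContours(m2*0,[cs],-1,1,-1)>0
        print(np.array(fit(p,m)))
E
python3 pl.py
```

```text
[  0.6612   0.0105   1.3768  47.2969 331.    ]
[  0.6628   0.0126   1.4097  48.7031 313.    ]
[  0.6626   0.0104   1.3874  63.9375 295.    ]
t 36.15 P [ 0.6109 -0.0625  0.0922] yaw -12.1 tz [ 0.042  0.01  -0.999] tilt 2.49 q6 -0.1 F [0.6 0.2 0. ] w 58.5
```

View pics/t36.png

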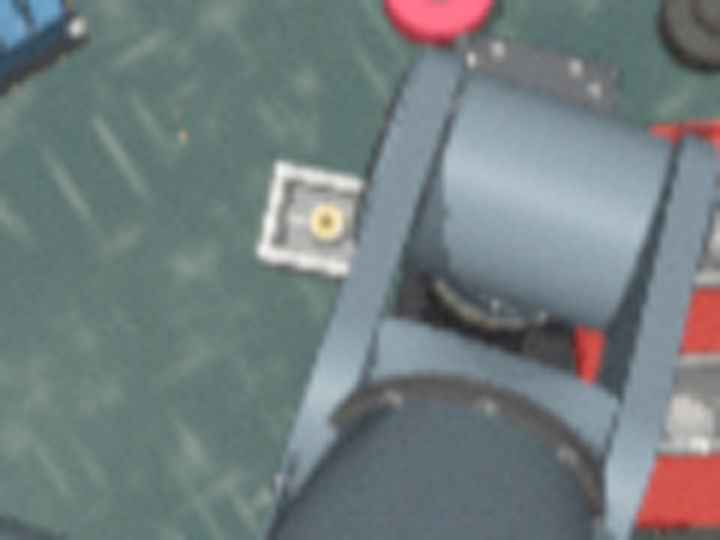

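```bash
python3 - <<'E'
from loc import *
p=shot('top');print(atz(p,[280+326/6-.5,135+221/6-.5],.028))
E
python3 pl.py 0.662 0.008 0.06 -11 45
```

```text
[0.6598 0.0069 0.028 ]
t 36.2 P [ 0.6119 -0.062   0.092 ] yaw -12.1 tz [ 0.043  0.01  -0.999] tilt 2.55 q6 -0.1 F [0.3 0.3 0.5] w 62.4
3 [{"x": 26.1, "y": 11.0, "z": 11.6, "spin": -0.006}, {"x": 26.0, "y": 11.2, "z": 11.6, "spin": -0.006}, {"x": 26.0, "y": 11.3, "z": 11.6, "spin": -0.006}]
```

Emit:
play_rows([
  {"x": 26,"y": 11,"z": 5,"spin": -0.006},
  {"x": 26,"y": 11,"z": 13,"spin": -0.006},
  {"x": 25,"y": 9,"z": 13,"spin": -0.006},
  {"x": 0,"y": 0,"z": 5,"spin": 0},
])

```text
time: 36.6
position: [0.6658, 0.0088, 0.0604]
tool_rot: [0.772, 0.635, 0.023, 0.013]
ft_force: [-0.1, -0.1, 0.2]
grip_width: 0.0694
```

```bash
python3 pl.py 0.660 0.007 0.005 -11 18
```

```text
t 36.6 P [0.6658 0.0088 0.0604] yaw -11.2 tz [ 0.052  0.009 -0.999] tilt 3.03 q6 0.02 F [-0.1 -0.1  0.2] w 69.4
4 [{"x": -1.0, "y": -2.0, "z": 13.8, "spin": -0.001}, {"x": -1.0, "y": -2.0, "z": 13.8, "spin": -0.001}, {"x": -1.0, "y": -2.0, "z": 13.8, "spin": -0.001}, {"x": -1.0, "y": -2.0, "z": 13.8, "spin": -0.001}]
```

Emit:
play_rows([
  {"x": -1,"y": -4,"z": 14,"spin": 0},
  {"x": -1,"y": -3,"z": 14,"spin": 0},
  {"x": -1,"y": -3,"z": 14,"spin": 0},
  {"x": 0,"y": -1,"z": 11,"spin": 0},
  {"x": 0,"y": 0,"z": 2,"spin": 0},
])

```text
time: 37.1
position: [0.6594, 0.0093, 0.0024]
tool_rot: [0.771, 0.636, 0.024, 0.014]
ft_force: [-1.9, 1.4, 12.2]
grip_width: 0.0696
```

```bash
python3 pl.py 0.660 0.007 0.005 -11 18;python3 look.py s37 side 300 210 100 75
```

```text
t 37.1 P [0.6594 0.0093 0.0024] yaw -11.0 tz [ 0.055  0.008 -0.998] tilt 3.16 q6 0.01 F [-1.9  1.4 12.2] w 69.6
1 [{"x": -2.1, "y": 1.2, "z": -2.6, "spin": -0.001}]
```

View pics/s37.png

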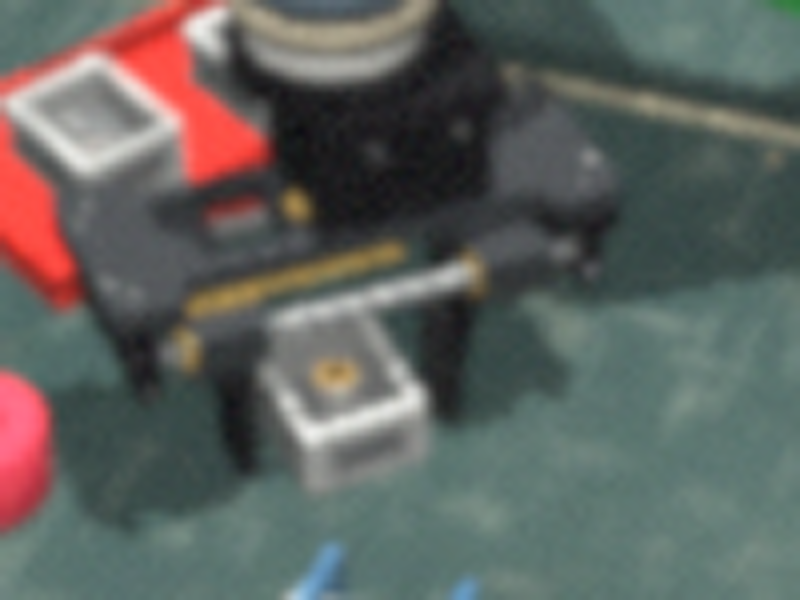

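Emit:
play_rows([
  {"x": 0,"y": 0,"z": -4,"spin": 0},
])

```text
time: 37.25
position: [0.6594, 0.009, 0.0067]
tool_rot: [0.771, 0.636, 0.024, 0.014]
ft_force: [0.4, -0.0, -0.2]
grip_width: 0.0694
```

Emit:
play_rows([
  {"x": 0,"y": 0,"z": 0,"spin": 0},
  {"x": 0,"y": 0,"z": 0,"spin": 0},
  {"x": 0,"y": 0,"z": 0,"spin": 0},
  {"x": 0,"y": 0,"z": 0,"spin": 0},
], grip=0, newtons=15)

```text
time: 37.65
position: [0.6612, 0.0083, 0.0091]
tool_rot: [0.772, 0.636, 0.025, 0.016]
ft_force: [0.6, 0.7, -1.2]
grip_width: 0.0486
```

Emit:
play_rows([
  {"x": 0,"y": 0,"z": -40,"spin": 0},
  {"x": 0,"y": 0,"z": -45,"spin": 0},
  {"x": 0,"y": 0,"z": -30,"spin": 0},
])

```text
time: 37.95
position: [0.6496, 0.008, 0.1194]
tool_rot: [0.772, 0.636, 0.02, 0.01]
ft_force: [0.8, -0.4, -1.1]
grip_width: 0.0487
```

```bash
python3 - <<'E'
from h import *
# tin: fit ellipse rim
p=shot('top','t38');q=shot('side','s38')
import scipy.optimize as so
for pp,nm in ((p,'top'),(q,'side')):
    r=nets.outline_of(pp,'tin_in')[0];M=r['region'];print(nm,r['conf'],M.sum())
    def hull(x,y):
        pts=[proj(pp,[x+.107*np.cos(a),y+.107*np.sin(a),z]) for a in np.linspace(0,2*np.pi,60) for z in (0,.055)]
        h=cv2.convexHull(np.array(pts,np.float32));im=np.zeros(M.shape,np.uint8);cv2.fillPoly(im,[np.round(h*16).astype(np.int32)],1,shift=4);return im>0
    g=so.minimize(lambda t:float((hull(.54+t[0]/1e3,.34+t[1]/1e3)^M).sum()),[0,0],method='Nelder-Mead',options=dict(initial_simplex=[[0,0],[10,0],[0,10]]))
    print(.54+g.x[0]/1e3,.34+g.x[1]/1e3,g.fun)
E
python3 pl.py
```

```text
top 0.58 3889
0.5443810653686524 0.3441001701354981 801.0
side 0.91 5305
0.5372352600097656 0.3411890411376953 217.0
t 38.15 P [0.6495 0.008  0.118 ] yaw -11.1 tz [ 0.043  0.01  -0.999] tilt 2.53 q6 0.01 F [-0.7 -0.1 -1.7] w 48.6
```

View pics/t38.png

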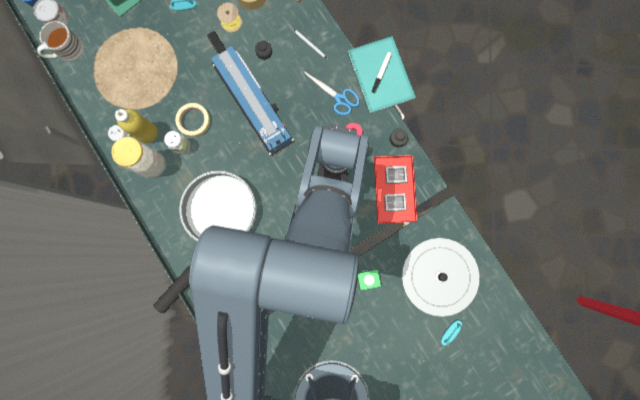

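```bash
python3 - <<'E'
from h import *
p=shot('top')
for y in (207,208,209):print(atz(p,[218.5,y],.055))
E
python3 pl.py 0.541 0.344 0.12 20 45
```

```text
[0.54250069 0.33777401 0.055     ]
[0.539603   0.33762584 0.055     ]
[0.53670678 0.33747776 0.055     ]
t 38.2 P [0.6486 0.0082 0.1167] yaw -11.1 tz [ 0.04   0.01  -0.999] tilt 2.39 q6 0.01 F [-0.9  0.2 -0.9] w 48.6
8 [{"x": 38.6, "y": -21.2, "z": -0.5, "spin": -0.068}, {"x": 40.0, "y": -18.6, "z": -0.4, "spin": -0.068}, {"x": 41.1, "y": -15.8, "z": -0.3, "spin": -0.068}, {"x": 42.1, "y": -13.0, "z": -0.2, "spin": -0.068}, {"x": 42.9, "y": -10.1, "z": -0.0, "spin": -0.068}, {"x": 43.5, "y": -7.2, "z": 0.1, "spin": -0.068}, {"x": 43.9, "y": -4.2, "z": 0.2, "spin": -0.068}, {"x": 44.1, "y": -1.2, "z": 0.3, "spin": -0.068}]
```

Emit:
play_rows([
  {"x": 39,"y": -21,"z": 0,"spin": -0.068},
  {"x": 40,"y": -19,"z": 0,"spin": -0.068},
  {"x": 41,"y": -16,"z": 0,"spin": -0.068},
  {"x": 42,"y": -13,"z": 0,"spin": -0.068},
  {"x": 43,"y": -10,"z": 0,"spin": -0.068},
  {"x": 43,"y": -7,"z": 0,"spin": -0.068},
  {"x": 43,"y": -4,"z": 0,"spin": -0.068},
  {"x": 38,"y": -1,"z": 0,"spin": -0.068},
])

```text
time: 39.0
position: [0.5316, 0.3392, 0.0974]
tool_rot: [0.569, 0.822, 0.005, 0.005]
ft_force: [0.1, -0.1, -1.1]
grip_width: 0.0485
```

Emit:
play_rows([
  {"x": 0,"y": 0,"z": 0,"spin": 0},
])

```text
time: 39.1
position: [0.5279, 0.3432, 0.095]
tool_rot: [0.566, 0.824, 0.004, 0.003]
ft_force: [-0.9, -0.3, -1.2]
grip_width: 0.0486
```

```bash
python3 pl.py 0.539 0.340 0.07 n 20;python3 look.py s39 side 400 250 160 120
```

```text
t 39.1 P [0.5279 0.3432 0.095 ] yaw 21.0 tz [ 0.009  0.003 -1.   ] tilt 0.52 q6 0.03 F [-0.9 -0.3 -1.2] w 48.6
2 [{"x": -3.5, "y": 4.5, "z": 12.5, "spin": -0.0}, {"x": -3.5, "y": 4.5, "z": 12.5, "spin": -0.0}]
```

View pics/s39.png

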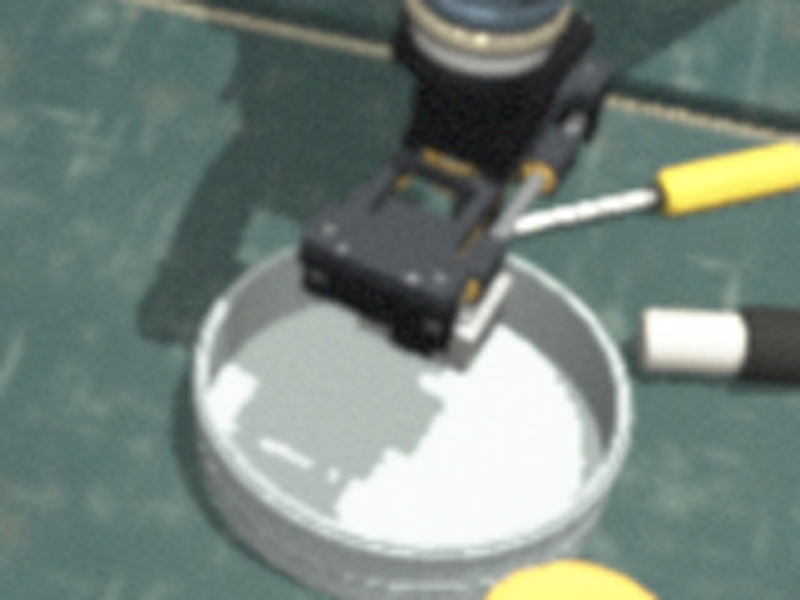

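Emit:
play_rows([
  {"x": -2,"y": 4,"z": 18,"spin": 0},
  {"x": -2,"y": 3,"z": 18,"spin": 0},
  {"x": -2,"y": 2,"z": 18,"spin": 0},
  {"x": 0,"y": 0,"z": 12,"spin": 0},
  {"x": 0,"y": 0,"z": 3,"spin": 0},
])

```text
time: 39.65
position: [0.5384, 0.3324, 0.0174]
tool_rot: [0.569, 0.822, -0.002, 0.001]
ft_force: [-0.5, -0.7, -1.7]
grip_width: 0.0487
```

```bash
python3 pl.py 0.539 0.340 0.014 n 20;python3 look.py s40 side 400 250 160 120
```

```text
t 39.65 P [0.5384 0.3324 0.0174] yaw 20.6 tz [-0.001 -0.005 -1.   ] tilt 0.28 q6 0.02 F [-0.5 -0.7 -1.7] w 48.7
1 [{"x": 7.0, "y": 3.3, "z": 3.4, "spin": -0.0}]
```

View pics/s40.png

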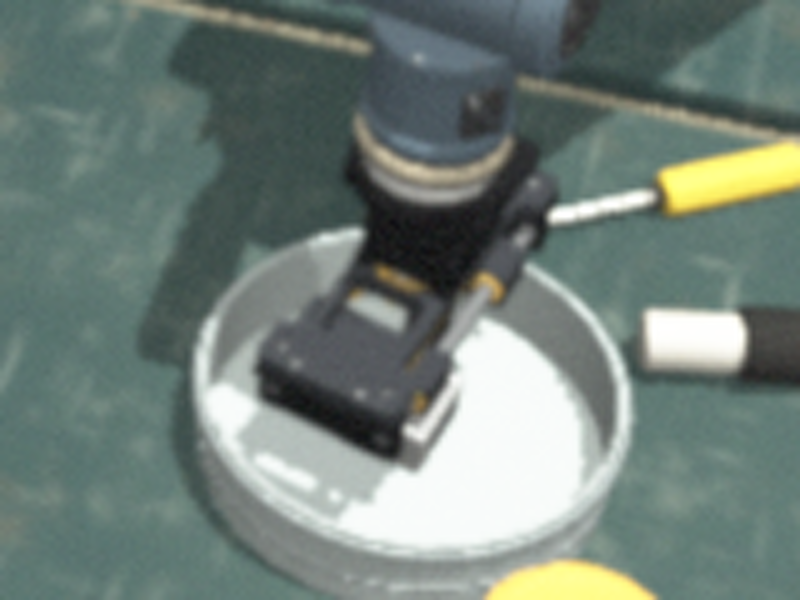

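Emit:
play_rows([
  {"x": 4,"y": 2,"z": 3,"spin": 0},
])

```text
time: 39.8
position: [0.5393, 0.336, 0.0145]
tool_rot: [0.57, 0.822, -0.002, 0.001]
ft_force: [0.2, -1.9, 4.0]
grip_width: 0.0485
```

Emit:
play_rows([
  {"x": 0,"y": 0,"z": 0,"spin": 0},
  {"x": 0,"y": 0,"z": 0,"spin": 0},
  {"x": 0,"y": 0,"z": -15,"spin": 0},
  {"x": 0,"y": 0,"z": -45,"spin": 0},
  {"x": 0,"y": 0,"z": -50,"spin": 0},
  {"x": -45,"y": 0,"z": -20,"spin": 0},
  {"x": -45,"y": 0,"z": 0,"spin": 0},
], grip=0.68)

```text
time: 40.5
position: [0.5717, 0.2579, 0.1574]
tool_rot: [0.566, 0.825, 0.002, 0.004]
ft_force: [1.5, 0.3, -1.1]
grip_width: 0.0594
```

```bash
python3 pl.py;python3 look.py s41 side 400 250 160 120; python3 - <<'E'
from h import *
p=shot('top','t41');q=shot('side')
for pp in (p,q):
    for d in nets.outline_of(pp,'cover_knob'):print(d['conf'],d['pixel'],d['region'].sum())
E
```

```text
t 40.5 P [0.5717 0.2579 0.1574] yaw 21.1 tz [ 0.009 -0.001 -1.   ] tilt 0.51 q6 -0.12 F [ 1.5  0.3 -1.1] w 59.4
0.65 [442.3, 274.2] 4704
0.59 [312.4, 141.6] 1565
```

View pics/s41.png

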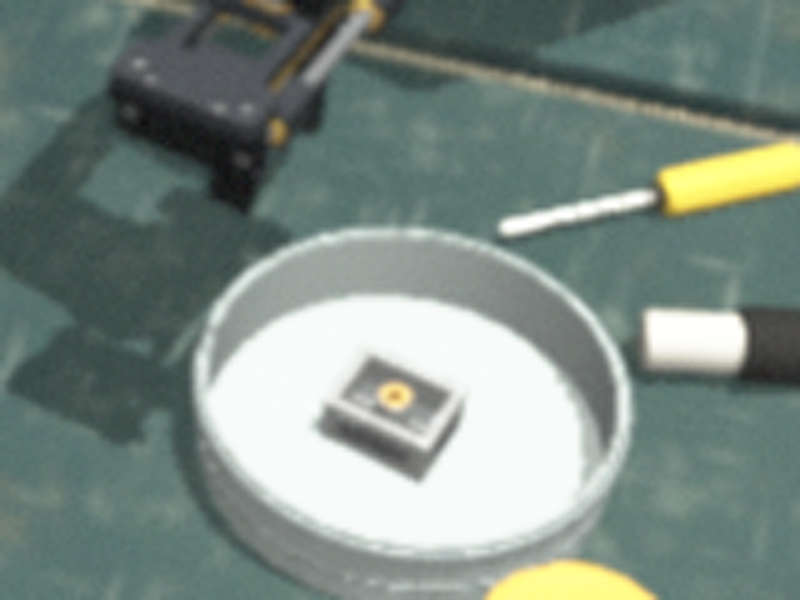

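View pics/t41.png

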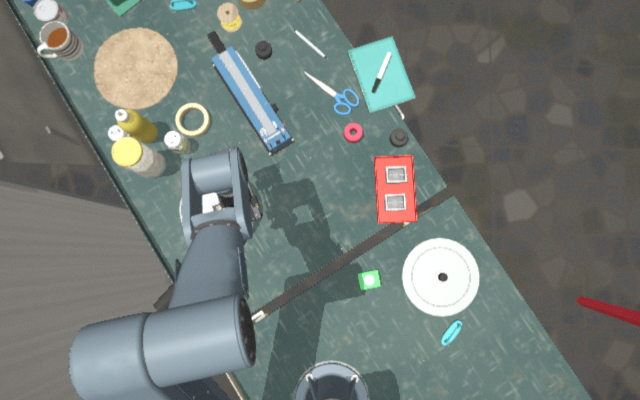

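```bash
cat > cov.py <<'E'
from h import *
import scipy.optimize as so
def coverfit(pp,z0=0.0,g0=(.358,-.31),v=170,win=55):
    c0=proj(pp,[*g0,z0+.012])
    hsv=cv2.cvtColor(pp['img'],cv2.COLOR_RGB2HSV);m=((hsv[:,:,2]>v)&(hsv[:,:,1]<35)).astype(np.uint8)
    n,l,s,c=cv2.connectedComponentsWithStats(m);i=min([i for i in range(1,n) if s[i,4]>700],key=lambda i:np.hypot(*(c[i]-c0)))
    cs=max(cv2.findContours((l==i).astype(np.uint8),0,1)[0],key=len);M=cv2.drawContours(m*0,[cs],-1,1,-1)>0
    def hull(x,y):
        pts=[proj(pp,[x+.113*np.cos(a),y+.113*np.sin(a),z]) for a in np.linspace(0,2*np.pi,60) for z in (z0+.010,z0+.014)]
        im=np.zeros((M.shape[0]*4,M.shape[1]*4),np.uint8);h=cv2.convexHull(np.array(pts,np.float32));cv2.fillPoly(im,[np.round(((h+.5)*4-.5)*16).astype(np.int32)],1,shift=4);return im>0
    MM=cv2.resize(M.astype(np.uint8),None,fx=4,fy=4,interpolation=cv2.INTER_NEAREST)>0
    g=so.minimize(lambda t:float((hull(g0[0]+t[0]/1e3,g0[1]+t[1]/1e3)^MM).sum())/16,[0,0],method='Nelder-Mead',options=dict(initial_simplex=[[0,0],[8,0],[0,8]],xatol=.05,fatol=.1))
    return g0[0]+g.x[0]/1e3,g0[1]+g.x[1]/1e3,g.fun,M.sum()
def knob(pp,g0,zk):
    c0=proj(pp,[*g0,zk]);I=pp['img'].astype(float).sum(2)/3
    x0,y0=int(c0[0])-8,int(c0[1])-8;W=I[y0:y0+17,x0:x0+17];w=np.clip(110-W,0,None)
    ys,xs=np.mgrid[y0:y0+17,x0:x0+17];px=[(w*xs).sum()/w.sum(),(w*ys).sum()/w.sum()];return px,atz(pp,px,zk)
E
python3 - <<'E'
from cov import *
np.set_printoptions(precision=4,suppress=True)
p=shot('top');q=shot('side')
for pp in (p,q):
    for v in (150,175):print(np.array(coverfit(pp,v=v)))
print(knob(p,(.358,-.31),.045),knob(q,(.358,-.31),.038))
cv2.imwrite('pics/ck.png',cv2.resize(p['img'][230:320,395:485],None,fx=6,fy=6,interpolation=cv2.INTER_CUBIC)[:,:,::-1])
# tin rim: saved initial image
I=cv2.imread('pics/top0.png')[:,:,::-1];
np.save('top0.npy',I)
cv2.imwrite('pics/tin0.png',cv2.resize(I[160:255,170:270],None,fx=6,fy=6,interpolation=cv2.INTER_CUBIC)[:,:,::-1])
cv2.imwrite('pics/tins.png',cv2.resize(q['img'][225:315,350:455],None,fx=7,fy=6,interpolation=cv2.INTER_CUBIC)[:,:,::-1])
E
```

```text
[   0.3586   -0.3121  133.4375 4923.    ]
[   0.3586   -0.3117   67.25   4820.    ]
[   0.3567   -0.3137   63.875  1763.    ]
[   0.3563   -0.3143   42.375  1724.    ]
([np.float64(441.9360824742268), np.float64(276.6636597938144)], array([ 0.3592, -0.3082,  0.045 ])) ([np.float64(313.7875054993401), np.float64(137.86603607567093)], array([ 0.3632, -0.3035,  0.038 ]))
```

View pics/tin0.png

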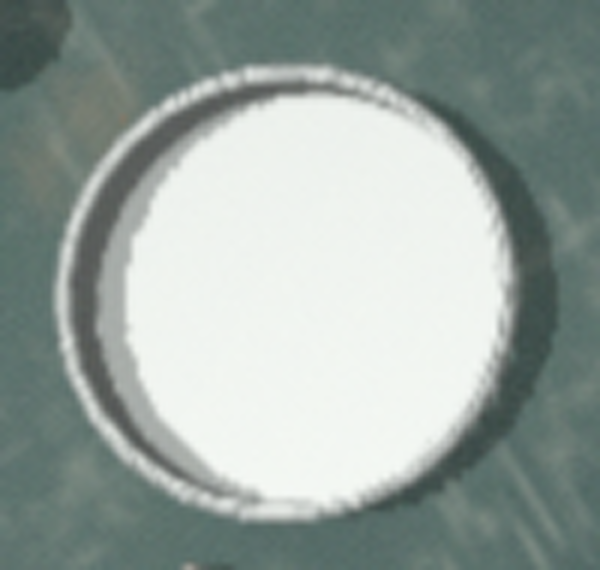

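View pics/tins.png

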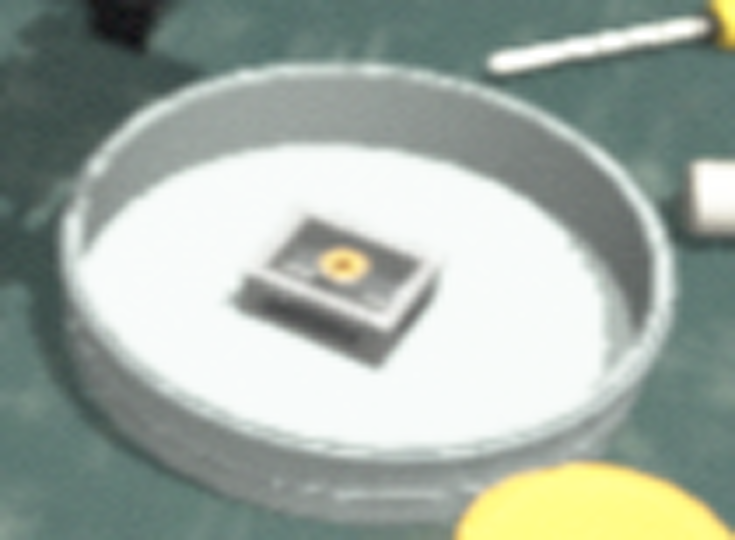

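View pics/ck.png

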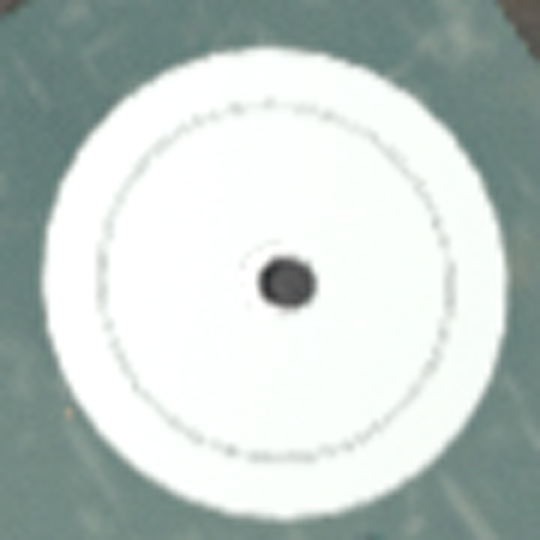

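```bash
python3 pl.py 0.3585 -0.311 0.12 -44 47
```

```text
t 40.85 P [0.5683 0.2578 0.1515] yaw 21.0 tz [-0.002 -0.004 -1.   ] tilt 0.24 q6 -0.12 F [ 0.   0.6 -0.3] w 59.4
13 [{"x": -35.1, "y": -30.7, "z": 2.6, "spin": 0.087}, {"x": -37.6, "y": -27.6, "z": 2.6, "spin": 0.087}, {"x": -39.9, "y": -24.2, "z": 2.6, "spin": 0.087}, {"x": -41.8, "y": -20.6, "z": 2.6, "spin": 0.087}, {"x": -43.5, "y": -16.9, "z": 2.6, "spin": 0.087}, {"x": -44.8, "y": -13.0, "z": 2.6, "spin": 0.087}, {"x": -45.7, "y": -9.1, "z": 2.6, "spin": 0.087}, {"x": -46.4, "y": -5.1, "z": 2.6, "spin": 0.087}, {"x": -46.6, "y": -1.0, "z": 2.5, "spin": 0.087}, {"x": -46.5, "y": 3.1, "z": 2.5, "spin": 0.087}, {"x": -46.1, "y": 7.1, "z": 2.5, "spin": 0.087}, {"x": -45.3, "y": 11.1, "z": 2.5, "spin": 0.087}, {"x": -44.2, "y": 15.0, "z": 2.5, "spin": 0.087}]
```

Emit:
play_rows([
  {"x": -35,"y": -31,"z": 0,"spin": 0.087},
  {"x": -38,"y": -28,"z": 0,"spin": 0.087},
  {"x": -40,"y": -24,"z": 0,"spin": 0.087},
  {"x": -42,"y": -21,"z": 0,"spin": 0.087},
  {"x": -44,"y": -17,"z": 0,"spin": 0.087},
  {"x": -45,"y": -13,"z": 0,"spin": 0.087},
  {"x": -46,"y": -9,"z": 0,"spin": 0.087},
  {"x": -46,"y": -5,"z": 0,"spin": 0.087},
])

```text
time: 41.65
position: [0.4348, -0.089, 0.1496]
tool_rot: [0.813, 0.582, -0.0, -0.0]
ft_force: [0.3, -1.1, -0.6]
grip_width: 0.0592
```

```bash
python3 pl.py 0.3585 -0.311 0.11 -44 45
```

```text
t 41.65 P [ 0.4348 -0.089   0.1496] yaw -18.8 tz [-0.001  0.    -1.   ] tilt 0.05 q6 -0.13 F [ 0.3 -1.1 -0.6] w 59.2
6 [{"x": -39.1, "y": -0.1, "z": 6.6, "spin": 0.073}, {"x": -39.0, "y": 2.8, "z": 6.6, "spin": 0.073}, {"x": -38.7, "y": 5.6, "z": 6.6, "spin": 0.073}, {"x": -38.2, "y": 8.4, "z": 6.6, "spin": 0.073}, {"x": -37.5, "y": 11.2, "z": 6.6, "spin": 0.073}, {"x": -36.6, "y": 13.9, "z": 6.6, "spin": 0.073}]
```

Emit:
play_rows([
  {"x": -39,"y": 0,"z": 5,"spin": 0.073},
  {"x": -39,"y": 3,"z": 5,"spin": 0.073},
  {"x": -39,"y": 6,"z": 7,"spin": 0.073},
  {"x": -38,"y": 8,"z": 7,"spin": 0.073},
  {"x": -36,"y": 11,"z": 7,"spin": 0.073},
  {"x": -30,"y": 13,"z": 5,"spin": 0.073},
  {"x": 0,"y": 0,"z": 0,"spin": 0},
])

```text
time: 42.35
position: [0.3612, -0.3114, 0.1113]
tool_rot: [0.923, 0.385, 0.0, 0.0]
ft_force: [0.4, -0.1, 0.5]
grip_width: 0.0593
```

```bash
python3 pl.py 0.3585 -0.311 0.05 -44 15; python3 look.py s42 side 315 135 100 75
```

```text
t 42.35 P [ 0.3612 -0.3114  0.1113] yaw -44.7 tz [ 0.001 -0.001 -1.   ] tilt 0.04 q6 -0.17 F [ 0.4 -0.1  0.5] w 59.3
5 [{"x": -0.3, "y": -0.5, "z": 12.3, "spin": -0.002}, {"x": -0.3, "y": -0.5, "z": 12.3, "spin": -0.002}, {"x": -0.3, "y": -0.5, "z": 12.3, "spin": -0.002}, {"x": -0.3, "y": -0.5, "z": 12.3, "spin": -0.002}, {"x": -0.3, "y": -0.5, "z": 12.3, "spin": -0.002}]
```

View pics/s42.png

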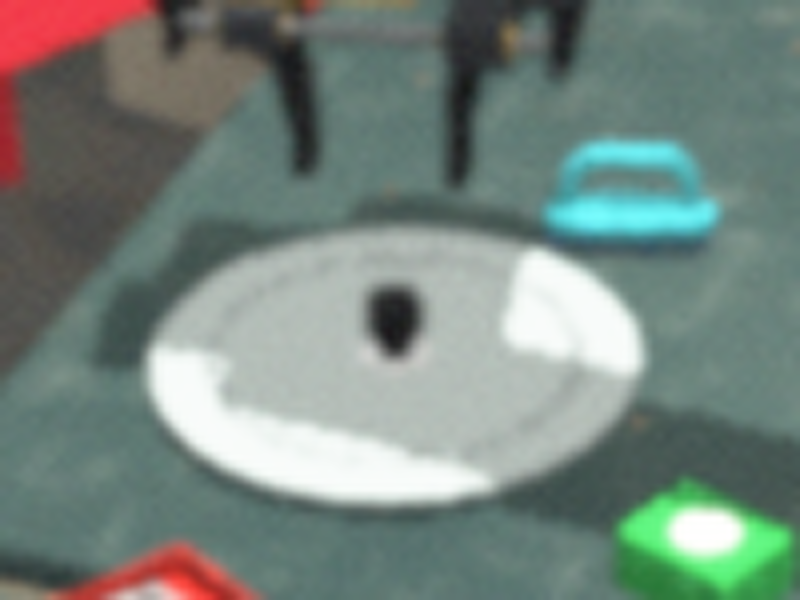

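Emit:
play_rows([
  {"x": -1,"y": -1,"z": 15,"spin": 0},
  {"x": 0,"y": -1,"z": 18,"spin": 0},
  {"x": 0,"y": -1,"z": 18,"spin": 0},
  {"x": 0,"y": 0,"z": 8,"spin": 0},
])

```text
time: 42.8
position: [0.3605, -0.3008, 0.0517]
tool_rot: [0.92, 0.391, 0.0, -0.002]
ft_force: [0.2, 0.9, -0.5]
grip_width: 0.0588
```

```bash
python3 pl.py 0.3585 -0.311 0.0185 -44 15; python3 look.py s43 side 315 135 100 75
```

```text
t 42.8 P [ 0.3605 -0.3008  0.0517] yaw -44.0 tz [-0.001  0.005 -1.   ] tilt 0.27 q6 -0.17 F [ 0.2  0.9 -0.5] w 58.8
3 [{"x": -3.0, "y": 1.9, "z": 11.1, "spin": 0.0}, {"x": -3.0, "y": 1.9, "z": 11.1, "spin": 0.0}, {"x": -3.0, "y": 1.9, "z": 11.1, "spin": 0.0}]
```

View pics/s43.png

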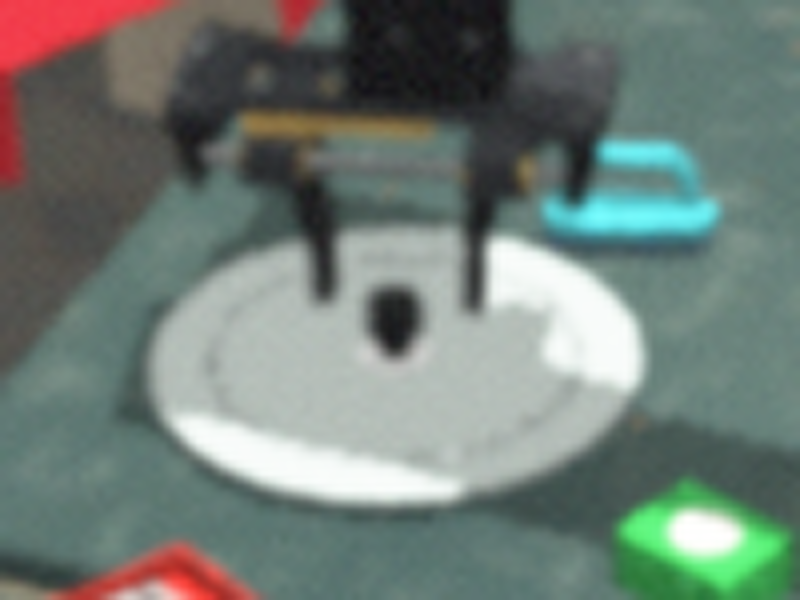

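```bash
python3 - <<'E'
from h import *
p=shot('side');f=lambda X:((proj(p,X)+.5-[265,98])*8).round(0)
o=robot.get_obs()['position'];print('tcp',f(o))
for c in [(.3585,-.311),(.361,-.304)]:
    print(c,'top',f([*c,.047]),'bottom',f([*c,.022]),'flange edge near',f([c[0]+.113*.565,c[1]+.113*.825,.014]),'left',f([c[0]+.113*.825,c[1]-.113*.565,.012]),'right',f([c[0]-.113*.825,c[1]+.113*.565,.012]),'far',f([c[0]-.113*.565,c[1]-.113*.825,.014]))
E
```

```text
tcp [401. 297.]
(0.3585, -0.311) top [393. 296.] bottom [394. 342.] flange edge near [397. 499.] left [149. 367.] right [641. 355.] far [393. 229.]
(0.361, -0.304) top [397. 304.] bottom [399. 351.] flange edge near [401. 509.] left [152. 375.] right [646. 363.] far [397. 237.]
```

Emit:
play_rows([
  {"x": -5,"y": 3,"z": 3,"spin": 0},
  {"x": -4,"y": 2,"z": 8,"spin": 0},
  {"x": -2,"y": 2,"z": 8,"spin": 0},
  {"x": -2,"y": 1,"z": 8,"spin": 0},
  {"x": 0,"y": 0,"z": 4,"spin": 0},
])

```text
time: 43.4
position: [0.3592, -0.3182, 0.021]
tool_rot: [0.92, 0.392, 0.001, 0.001]
ft_force: [-0.5, 0.2, 0.7]
grip_width: 0.0591
```

```bash
python3 pl.py 0.359 -0.310 0.019 -44 15; python3 look.py s44 side 315 135 100 75
```

```text
t 43.4 P [ 0.3592 -0.3182  0.021 ] yaw -43.9 tz [ 0.003 -0.    -1.   ] tilt 0.15 q6 -0.2 F [-0.5  0.2  0.7] w 59.1
1 [{"x": 5.8, "y": -5.9, "z": 2.0, "spin": 0.003}]
```

View pics/s44.png

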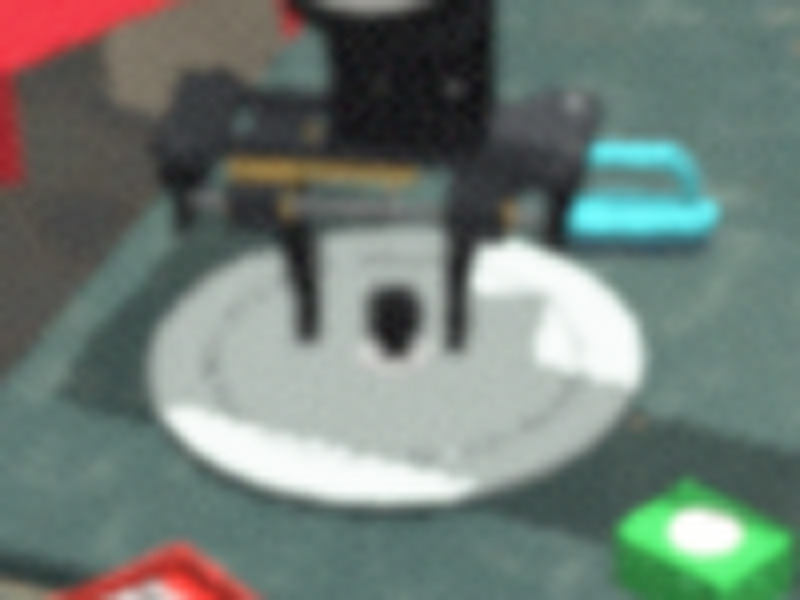

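Emit:
play_rows([
  {"x": 4,"y": -4,"z": 1,"spin": 0},
  {"x": 3,"y": -3,"z": 1,"spin": 0},
])

```text
time: 43.65
position: [0.3586, -0.3079, 0.0182]
tool_rot: [0.92, 0.391, 0.001, 0.0]
ft_force: [-0.1, -0.5, -0.6]
grip_width: 0.0591
```

```bash
python3 pl.py 0.359 -0.310 0.019 -44 15; python3 look.py s45 side 315 135 100 75
```

```text
t 43.65 P [ 0.3586 -0.3079  0.0182] yaw -43.9 tz [ 0.002  0.001 -1.   ] tilt 0.11 q6 -0.18 F [-0.1 -0.5 -0.6] w 59.1
1 [{"x": -1.3, "y": 1.8, "z": -0.8, "spin": 0.001}]
```

View pics/s45.png

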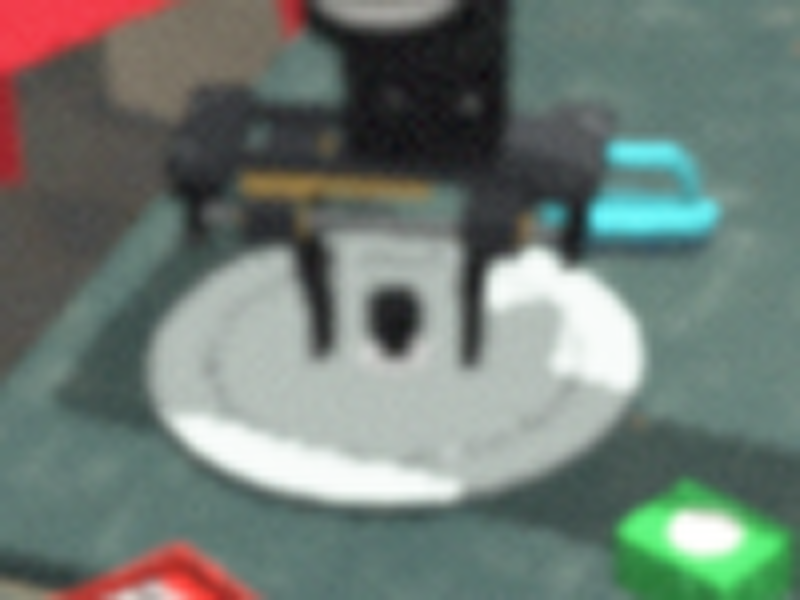

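Emit:
play_rows([
  {"x": -1.5,"y": 1.5,"z": -0.5,"spin": 0},
])

```text
time: 43.8
position: [0.3582, -0.3082, 0.0186]
tool_rot: [0.92, 0.392, 0.001, -0.001]
ft_force: [0.6, -0.2, -0.5]
grip_width: 0.0593
```

Emit:
play_rows([
  {"x": 0,"y": 0,"z": 0,"spin": 0},
  {"x": 0,"y": 0,"z": 0,"spin": 0},
  {"x": 0,"y": 0,"z": 0,"spin": 0},
  {"x": 0,"y": 0,"z": 0,"spin": 0},
  {"x": 0,"y": 0,"z": 0,"spin": 0},
  {"x": 0,"y": 0,"z": 0,"spin": 0},
], grip=0, newtons=45)

```text
time: 44.4
position: [0.359, -0.3092, 0.0194]
tool_rot: [0.92, 0.392, 0.001, 0.0]
ft_force: [0.9, -0.3, -0.8]
grip_width: 0.0247
```

```bash
python3 pl.py
```

```text
t 44.4 P [ 0.359  -0.3092  0.0194] yaw -43.8 tz [ 0.002  0.    -1.   ] tilt 0.14 q6 -0.19 F [ 0.9 -0.3 -0.8] w 24.7
```

Emit:
play_rows([
  {"x": 0,"y": 0,"z": -10,"spin": 0},
  {"x": 0,"y": 0,"z": -25,"spin": 0},
  {"x": 0,"y": 0,"z": -30,"spin": 0},
  {"x": 0,"y": 0,"z": -30,"spin": 0},
])

```text
time: 44.8
position: [0.356, -0.3058, 0.1142]
tool_rot: [0.92, 0.392, -0.0, -0.006]
ft_force: [0.5, -0.8, -1.7]
grip_width: 0.0248
```

```bash
python3 pl.py 0.539 0.341 0.125 28 46; python3 look.py s46 side 315 135 160 120
```

```text
t 44.8 P [ 0.356  -0.3058  0.1142] yaw -43.9 tz [-0.006  0.012 -1.   ] tilt 0.74 q6 -0.19 F [ 0.5 -0.8 -1.7] w 24.8
15 [{"x": 39.5, "y": -21.1, "z": -0.3, "spin": -0.084}, {"x": 41.2, "y": -17.7, "z": -0.3, "spin": -0.084}, {"x": 42.5, "y": -14.2, "z": -0.4, "spin": -0.084}, {"x": 43.5, "y": -10.6, "z": -0.4, "spin": -0.084}, {"x": 44.3, "y": -6.9, "z": -0.4, "spin": -0.084}, {"x": 44.7, "y": -3.2, "z": -0.5, "spin": -0.084}, {"x": 44.8, "y": 0.5, "z": -0.5, "spin": -0.084}, {"x": 44.6, "y": 4.3, "z": -0.6, "spin": -0.084}, {"x": 44.1, "y": 8.0, "z": -0.6, "spin": -0.084}, {"x": 43.3, "y": 11.6, "z": -0.7, "spin": -0.084}, {"x": 42.2, "y": 15.2, "z": -0.7, "spin": -0.084}, {"x": 40.7, "y": 18.7, "z": -0.8, "spin": -0.084}, {"x": 39.0, "y": 22.0, "z": -0.8, "spin": -0.084}, {"x": 37.1, "y": 25.2, "z": -0.9, "spin": -0.084}, {"x": 34.8, "y": 28.2, "z": -0.9, "spin": -0.084}]
```

View pics/s46.png

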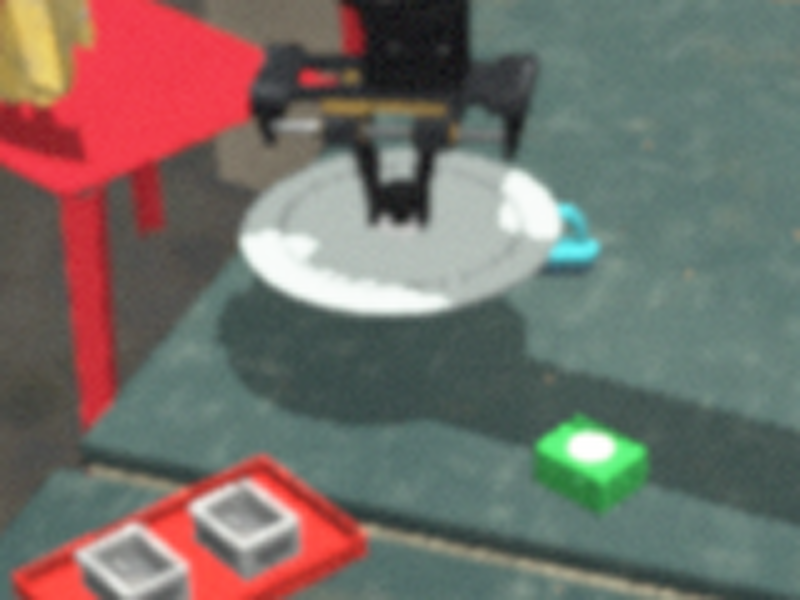

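Emit:
play_rows([
  {"x": 20,"y": -11,"z": -1,"spin": -0.04},
  {"x": 39,"y": -20,"z": -1,"spin": -0.084},
  {"x": 41,"y": -17,"z": -1,"spin": -0.084},
  {"x": 43,"y": -13,"z": -1,"spin": -0.084},
  {"x": 44,"y": -9,"z": -1,"spin": -0.084},
  {"x": 45,"y": -5,"z": -1,"spin": -0.084},
  {"x": 45,"y": -1,"z": -1,"spin": -0.084},
  {"x": 45,"y": 2,"z": -1,"spin": -0.084},
])

```text
time: 45.65
position: [0.4478, 0.0192, 0.1302]
tool_rot: [0.75, 0.661, 0.001, 0.006]
ft_force: [0.7, -0.6, -2.5]
grip_width: 0.0249
```

```bash
python3 pl.py 0.539 0.341 0.125 28 42
```

```text
t 45.65 P [0.4478 0.0192 0.1302] yaw -7.2 tz [ 0.009 -0.008 -1.   ] tilt 0.66 q6 -0.07 F [ 0.7 -0.6 -2.5] w 24.9
8 [{"x": 41.3, "y": 6.2, "z": 0.4, "spin": -0.077}, {"x": 40.7, "y": 9.4, "z": 0.5, "spin": -0.077}, {"x": 39.9, "y": 12.5, "z": 0.5, "spin": -0.077}, {"x": 38.8, "y": 15.5, "z": 0.5, "spin": -0.077}, {"x": 37.5, "y": 18.5, "z": 0.6, "spin": -0.077}, {"x": 36.0, "y": 21.3, "z": 0.6, "spin": -0.077}, {"x": 34.3, "y": 24.0, "z": 0.7, "spin": -0.077}, {"x": 32.3, "y": 26.5, "z": 0.7, "spin": -0.077}]
```

Emit:
play_rows([
  {"x": 41,"y": 6,"z": 0,"spin": -0.077},
  {"x": 41,"y": 9,"z": 0,"spin": -0.077},
  {"x": 40,"y": 12,"z": 0,"spin": -0.077},
  {"x": 39,"y": 15,"z": 0,"spin": -0.077},
  {"x": 37,"y": 18,"z": 0,"spin": -0.077},
  {"x": 36,"y": 21,"z": 0,"spin": -0.077},
  {"x": 33,"y": 23,"z": 0,"spin": -0.077},
  {"x": 18,"y": 15,"z": 0,"spin": -0.04},
])

```text
time: 46.45
position: [0.5237, 0.3386, 0.1282]
tool_rot: [0.517, 0.856, -0.003, 0.004]
ft_force: [0.2, -0.1, -2.1]
grip_width: 0.025
```

Emit:
play_rows([
  {"x": 0,"y": 0,"z": 0,"spin": 0},
  {"x": 0,"y": 0,"z": 0,"spin": 0},
])

```text
time: 46.65
position: [0.5226, 0.3418, 0.1274]
tool_rot: [0.515, 0.857, -0.003, 0.004]
ft_force: [1.3, -0.3, -2.4]
grip_width: 0.0253
```

```bash
python3 pl.py 0.539 0.341 0.1 n 12; python3 look.py s47 side 400 240 160 120
```

```text
t 46.65 P [0.5226 0.3418 0.1274] yaw 28.0 tz [ 0.004 -0.008 -1.   ] tilt 0.53 q6 -0.08 F [ 1.3 -0.3 -2.4] w 25.3
3 [{"x": -2.7, "y": 4.7, "z": 9.1, "spin": -0.0}, {"x": -2.7, "y": 4.7, "z": 9.1, "spin": -0.0}, {"x": -2.7, "y": 4.7, "z": 9.1, "spin": -0.0}]
```

View pics/s47.png

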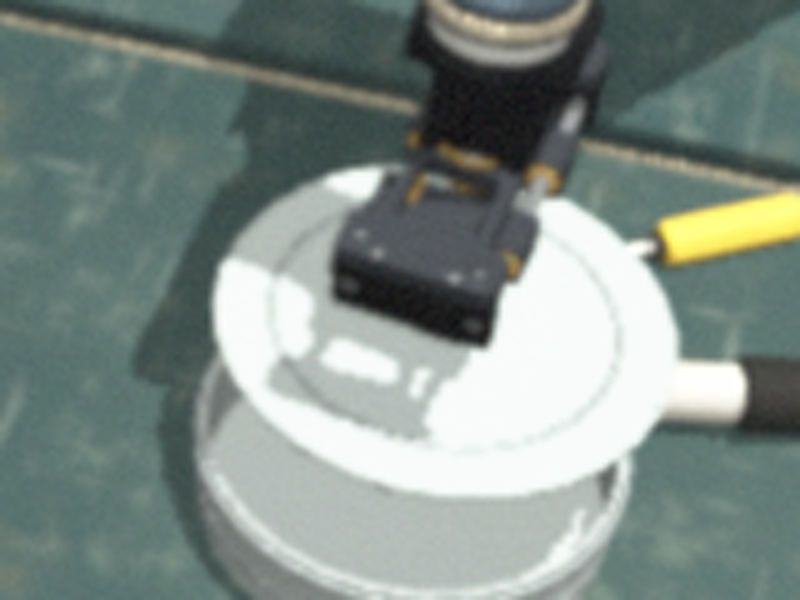

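Emit:
play_rows([
  {"x": -3,"y": 6,"z": 8,"spin": 0},
  {"x": -3,"y": 5,"z": 10,"spin": 0},
  {"x": -2,"y": 4,"z": 10,"spin": 0},
  {"x": 0,"y": 0,"z": 8,"spin": 0},
  {"x": 0,"y": 0,"z": 2,"spin": 0},
])

```text
time: 47.2
position: [0.5406, 0.3358, 0.0855]
tool_rot: [0.518, 0.855, -0.004, 0.003]
ft_force: [-0.6, 0.3, -1.9]
grip_width: 0.0249
```

```bash
python3 pl.py 0.539 0.341 0.082 n 12; cat > tinchk.py <<'E'
from cov import *
o=robot.get_obs()['position'];q=shot('side');z=o[2]+.0187+0-.003  # knob pt
zk=o[2]+.0156
print('cover fit side',np.round(coverfit(q,z0=zk-.035,g0=tuple(o[:2])),4))
print('tin project', )
I=q['img'].copy()
for x,y,r,zz,c in ((.539,.341,.107,.055,(255,0,0)),(o[0],o[1],.113,zk-.023,(0,0,255))):
    pts=np.array([proj(q,[x+r*np.cos(a),y+r*np.sin(a),zz]) for a in np.linspace(0,2*np.pi,100)])
    if c[0]: T=pts
    else: C=pts
x0,y0=320,190;B=cv2.resize(I[y0:y0+120,x0:x0+160],None,fx=5,fy=5,interpolation=cv2.INTER_CUBIC)
for pts,c in ((T,(255,0,0)),(C,(0,0,255))):cv2.polylines(B,[np.round((pts+.5-[x0,y0])*5).astype(int)],True,c,1)
cv2.imwrite('pics/tc.png',B[:,:,::-1])
E
python3 tinchk.py
```

```text
t 47.2 P [0.5406 0.3358 0.0855] yaw 27.6 tz [-0.   -0.01 -1.  ] tilt 0.6 q6 -0.09 F [-0.6  0.3 -1.9] w 24.9
1 [{"x": 5.3, "y": 1.0, "z": 3.5, "spin": -0.0}]
cover fit side [5.5270000e-01 3.5090000e-01 1.6283125e+03 4.2790000e+03]
tin project
```

View pics/tc.png

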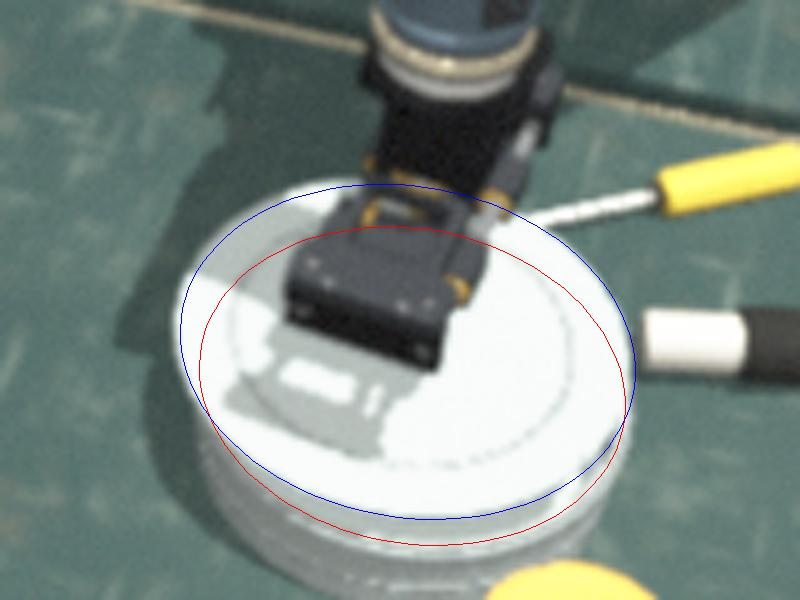

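Emit:
play_rows([
  {"x": 5,"y": 1,"z": 0,"spin": 0},
  {"x": 4,"y": 1,"z": 0,"spin": 0},
  {"x": 0,"y": 0,"z": 0,"spin": 0},
])

```text
time: 47.55
position: [0.538, 0.3455, 0.0855]
tool_rot: [0.518, 0.855, -0.004, 0.003]
ft_force: [-0.5, -0.3, -2.9]
grip_width: 0.0251
```

```bash
python3 pl.py 0.5406 0.3455 0.078 n 12;python3 tinchk.py; python3 - <<'E'
from h import *
p=shot('top');cv2.imwrite('pics/tt.png',cv2.resize(p['img'][150:260,160:280],None,fx=5,fy=5,interpolation=cv2.INTER_CUBIC)[:,:,::-1])
E
```

```text
t 47.55 P [0.538  0.3455 0.0855] yaw 27.6 tz [-0.   -0.01 -1.  ] tilt 0.59 q6 -0.07 F [-0.5 -0.3 -2.9] w 25.1
1 [{"x": -1.2, "y": 2.4, "z": 7.5, "spin": -0.0}]
cover fit side [5.4510000e-01 3.5050000e-01 1.7376875e+03 4.3280000e+03]
tin project
```

View pics/tc.png

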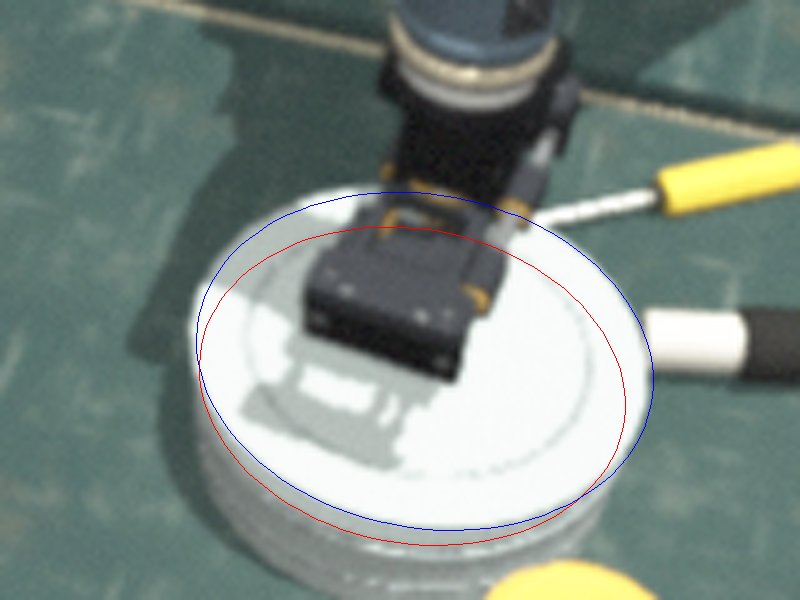

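View pics/tt.png

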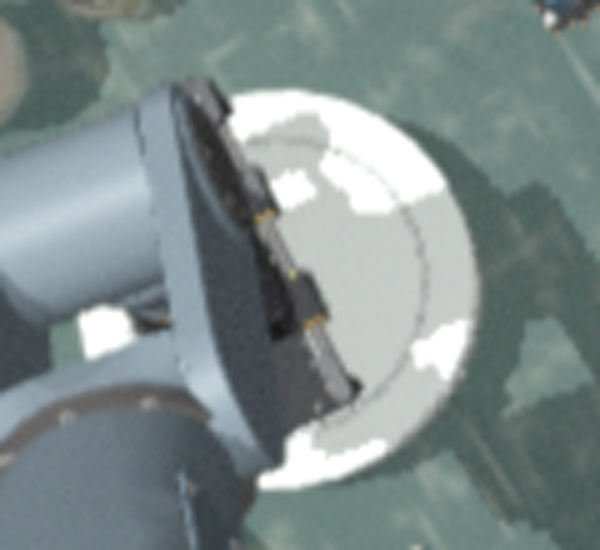

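```bash
python3 - <<'E'
from h import *
p=shot('top');q=shot('side')
f=lambda X:((proj(q,X)+.5-[320,190])*5).round(1)
z=.0855+.0156-.021
print('side expected centre for tin (.541,.344) at flange',f([.541,.344,z]), 'rim',f([.541,.344,.055]),f([.539,.341,.055]))
ctr=lambda x,y,r,zz:(lambda P:((P.max(0)+P.min(0))/2).round(1))(np.array([f([x+r*np.cos(a),y+r*np.sin(a),zz]) for a in np.linspace(0,6.28,200)]))
print('bbox ctr tin',ctr(.539,.341,.107,.055),ctr(.541,.344,.107,.055),'cover at (.541,.344)',ctr(.541,.344,.113,z),'at (.538,.3455)',ctr(.538,.3455,.113,z),'per mm x',ctr(.539,.3455,.113,z)-ctr(.538,.3455,.113,z),'y',ctr(.538,.3465,.113,z)-ctr(.538,.3455,.113,z))
print('top cover',atz(p,[215.3,207.3],z), 'extent right',atz(p,[255.5,207.3],z),'topedge',atz(p,[216,167.1],z),'bot',atz(p,[216,247.5],z))
print('top tin: right',atz(p,[170+517/6-.5,207.7],.055),'left',atz(p,[170+55/6-.5,207.7],.055),'top',atz(p,[217,160+65/6-.5],.055),'bot',atz(p,[217,160+520/6-.5],.055))
E
```

```text
side expected centre for tin (.541,.344) at flange [416.2 346.4] rim [411.2 380. ] [410.  374.7]
bbox ctr tin [411.8 385.8] [413.  391.2] cover at (.541,.344) [418.4 359. ] at (.538,.3455) [424.9 358.2] per mm x [-1.5  0.8] y [1.4 1.2]
top cover [0.53899391 0.34094682 0.0801    ] extent right [0.54175732 0.22707513 0.0801    ] topedge [0.65453121 0.34495266 0.0801    ] bot [0.42587646 0.33311598 0.0801    ]
top tin: right [0.54307586 0.23039021 0.055     ] left [0.53767782 0.45274131 0.055     ] top [0.64966886 0.34764154 0.055     ] bot [0.429983   0.33632561 0.055     ]
```

Both cameras agree that the cover is aligned with the tin within about 2 mm. Lowering gently.

Emit:
play_rows([
  {"x": 0,"y": 0,"z": 4,"spin": 0},
  {"x": 0,"y": 0,"z": 4,"spin": 0},
])

```text
time: 47.95
position: [0.5387, 0.345, 0.078]
tool_rot: [0.518, 0.855, -0.004, 0.003]
ft_force: [-0.5, 0.5, -2.9]
grip_width: 0.0251
```

```bash
python3 pl.py 0.538 0.3455 0.072 n 12
```

```text
t 47.95 P [0.5387 0.345  0.078 ] yaw 27.6 tz [ 0.002 -0.01  -1.   ] tilt 0.57 q6 -0.07 F [-0.5  0.5 -2.9] w 25.1
1 [{"x": 0.8, "y": -0.4, "z": 6.0, "spin": -0.0}]
```

Emit:
play_rows([
  {"x": 0.5,"y": 0,"z": 4,"spin": 0},
  {"x": 0.5,"y": 0,"z": 3,"spin": 0},
])

```text
time: 48.15
position: [0.5381, 0.3456, 0.0701]
tool_rot: [0.518, 0.855, -0.004, 0.003]
ft_force: [1.4, -1.0, -2.3]
grip_width: 0.0248
```

Emit:
play_rows([
  {"x": 0.5,"y": 0,"z": 3,"spin": 0},
  {"x": 0,"y": 0,"z": 1.5,"spin": 0},
])

```text
time: 48.35
position: [0.5376, 0.3457, 0.0646]
tool_rot: [0.518, 0.855, -0.005, 0.003]
ft_force: [-1.0, -2.1, 1.2]
grip_width: 0.0247
```

```bash
python3 pl.py 0.538 0.3455 0.0645 n 12;  python3 look.py s50 side 400 240 160 120
```

```text
t 48.35 P [0.5376 0.3457 0.0646] yaw 27.5 tz [ 0.    -0.011 -1.   ] tilt 0.61 q6 -0.07 F [-1.  -2.1  1.2] w 24.7
1 [{"x": -0.4, "y": 0.3, "z": 0.1, "spin": -0.0}]
```

View pics/s50.png

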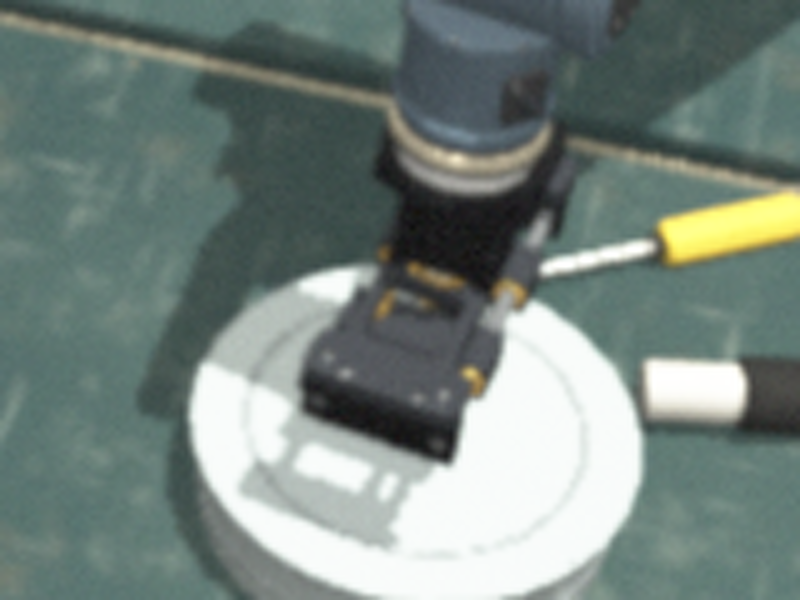

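It reached the expected seat height and the load has come off. Releasing.

Emit:
play_rows([
  {"x": 0,"y": 0,"z": 0,"spin": 0},
  {"x": 0,"y": 0,"z": 0,"spin": 0},
  {"x": 0,"y": 0,"z": 0,"spin": 0},
  {"x": 0,"y": 0,"z": -10,"spin": 0},
  {"x": 0,"y": 0,"z": -40,"spin": 0},
  {"x": 0,"y": 0,"z": -50,"spin": 0},
  {"x": -45,"y": 0,"z": -20,"spin": 0},
  {"x": -45,"y": -10,"z": 0,"spin": 0},
], grip=0.55)

```text
time: 49.2
position: [0.5713, 0.267, 0.1939]
tool_rot: [0.514, 0.858, -0.002, 0.005]
ft_force: [0.4, 0.2, -0.3]
grip_width: 0.0477
```

Emit:
play_rows([
  {"x": -45,"y": -15,"z": 0,"spin": 0},
  {"x": -45,"y": -20,"z": 0,"spin": 0},
  {"x": -45,"y": -20,"z": 0,"spin": 0},
  {"x": -40,"y": -20,"z": 0,"spin": 0},
  {"x": 0,"y": 0,"z": 0,"spin": 0},
])

```text
time: 49.7
position: [0.5934, 0.0671, 0.2048]
tool_rot: [0.515, 0.857, 0.002, 0.013]
ft_force: [0.1, 1.3, -0.0]
grip_width: 0.0477
```

```bash
python3 pl.py;  python3 look.py s51 side 400 250 160 120; python3 - <<'E'
from cov import *
np.set_printoptions(precision=4,suppress=True)
p=shot('top','t51');q=shot('side','s51f')
for pp in (p,q):print(np.array(coverfit(pp,z0=.045,g0=(.539,.342))))
print(knob(p,(.539,.342),.092)[1],knob(q,(.539,.342),.085)[1])
E
```

```text
t 49.7 P [0.5934 0.0671 0.2048] yaw 28.0 tz [ 0.024 -0.009 -1.   ] tilt 1.48 q6 -0.55 F [ 0.1  1.3 -0. ] w 47.7
[   0.5395    0.344    69.8125 4897.    ]
[   0.538    0.343  169.625 4976.   ]
[0.5367 0.3347 0.092 ] [0.5447 0.3483 0.085 ]
```

View pics/s51.png

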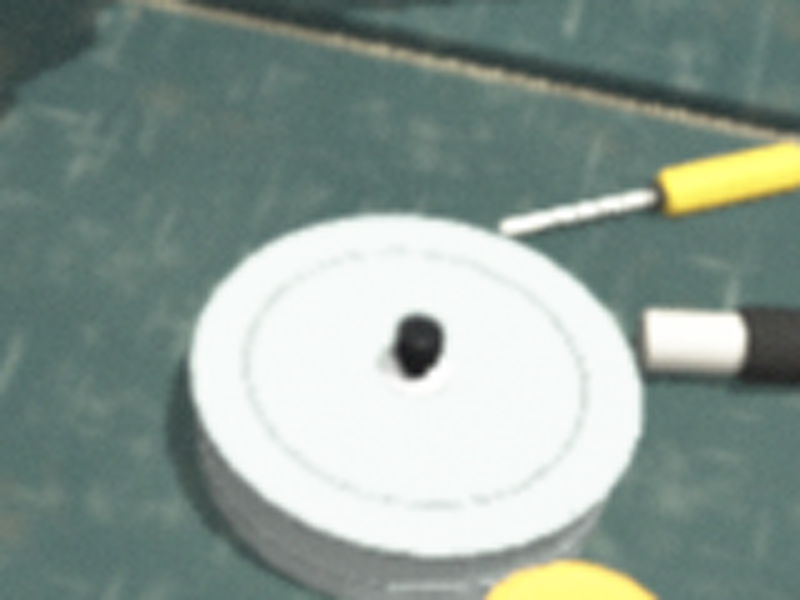

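View pics/t51.png

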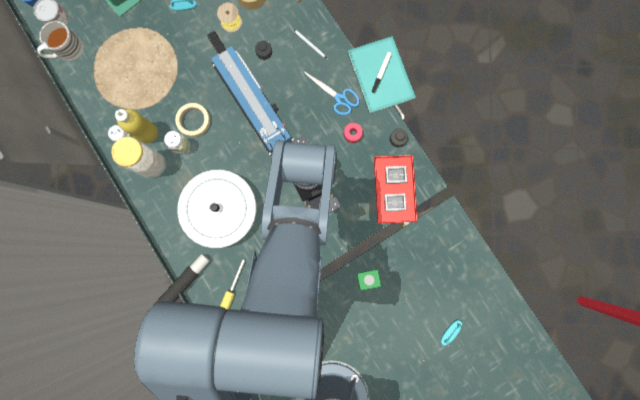

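```bash
python3 look.py t52 top 396 188 60 80; python3 look.py s52 side 290 190 100 75
```

```text
(no output)
```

View pics/t52.png

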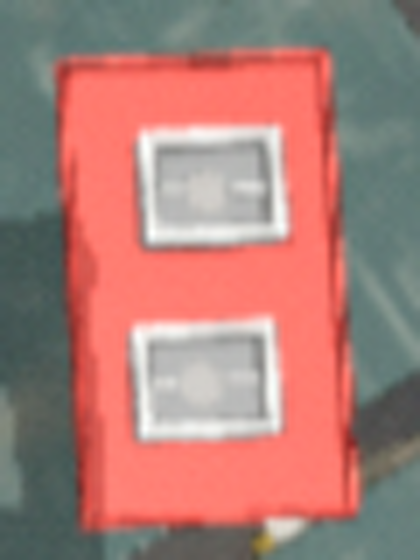

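View pics/s52.png

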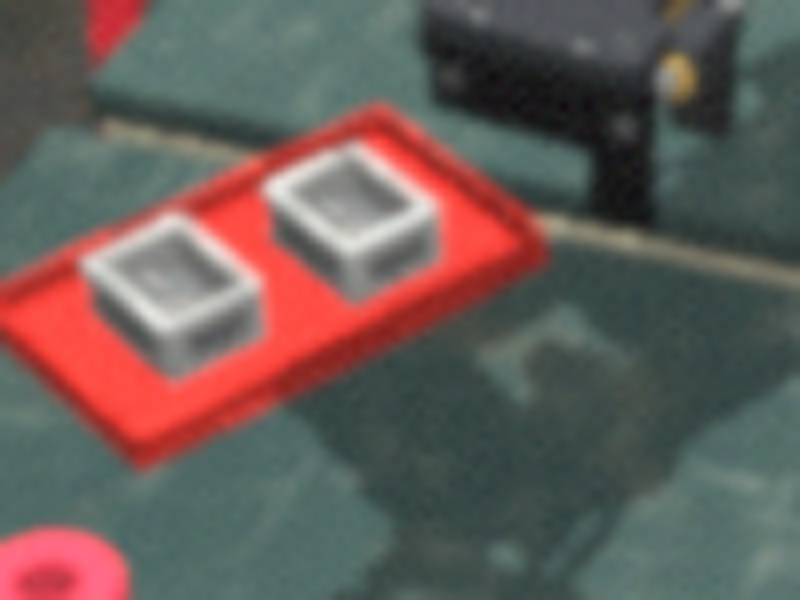

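Both feet in the tray lie flat with the underside up, and each shows only the dull mark. Handing in.

```bash
python3 -c "
from rig import robot
print(robot.hand_in(), robot.get_obs()['time'])"
```

```text
the job is handed in; nothing more can be done
the job is handed in; nothing more can be done
```

The job is handed in at about 50 s of the 210 s allowed; no verdict is reported. Only three feet were on the bench. I turned each over by letting it swing down in a light grip, standing it on end and tipping it.

- **Feet:** Two lacked the boss, showing only the flat dull mark, and lie flat in the red tray with the underside up. The sound one, with its brass ring and dark hole, lies flat near the middle of the tin's floor, underside up.
- **Cover:** I set it on the tin last, knob up. It reached the expected seat height before release. Afterwards both cameras put it centred within about 2 mm at that height, and it looked level.
- **Left alone:** The ribbon roll, the iron weight and the green look-alike were not touched and look unmoved in the last picture.

**What did not go smoothly:**
- The first end grip on one foot slipped off its rounded corners and shoved it round a little. I measured it again and gripped it afresh.
- The fingertips brushed the bench once, at about 12 N. Setting one reject down showed about 20 N at the wrist.
- The side view of the seated cover fitted less cleanly than the top view. A rough centre from the dark knob alone was up to about 1 cm off in both views, so I relied on the rim fit.

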